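# Reload a ratchet-clamped nest with locating blocks

### The job

Reload the steel nest with the loose aluminium locating blocks: with the ratchet handle still at its home end, flip the ratchet's little direction lever to the loosening side, then swing the handle by its knob until the retaining bar has drawn right back from the pockets. Press every loose block (there are two or three) fully home in a pocket of its own, flush with the plate. Then flip the lever back to the tightening side and swing the handle home again so that the bar covers the blocks and the screw is tight.

Things in the scene. Friction and masses are not known exactly. Their poses are not given: they have to be found in the camera images.
- nest: fixed steel nest; origin under the middle of its plate, on the table; z up, x away from the robot (yaw up to 0.2 rad). Plate 90 (x) x 200 (y) x 38 mm, three pockets along y at x = -10 mm. On its -y side a step 20 mm high carries the clamp screw with the ratchet. A dark retaining bar, 3 to 12 mm above the plate, covers the far half of all pockets when the screw is tight; guides 13 mm high stand at its ends
- screw_axis (a point): point on the vertical axis of clamp screw and ratchet, in the top face of the ratchet's round head (62 mm across), 46 mm above the table
- handle_knob (a point): centre of the upright black round knob (18 mm thick) at the end of the ratchet's handle, 110 mm from the screw's axis, 66 mm above the table; it stands free from 48 to 82 mm above the table. x points outward along the handle, z up. The flat handle is 16 mm wide, its top 45 mm above the table. 2 to 5 N at the knob move it while it drives the screw
- lever_tab (a point): centre of the upright tab (12 mm along the lever, 9 mm across, clear from 53 to 70 mm above the table) at the end of the small direction lever on top of the ratchet's head, 61 mm above the table and 34 mm from the screw's axis, about which the lever turns. x points outward along the lever. Pinch it across 9 mm or push it sideways, about 1.5 N; it stays where left
- lever (a joint): angle (rad) of the direction lever relative to the handle, counter-clockwise from above positive. -0.45 (stop, start): tightening side, the handle takes the screw along only clockwise; +0.45 (stop): loosening side, only counter-clockwise; go to the stop. Single tooth: set it to loosen only with the handle home, to tighten only with the handle at the far end where the loosening swing left it
- ratchet (a joint): angle (rad) of the handle, counter-clockwise from above positive, from -0.25 to 1.40; starts near 0 (home), where it points 150 degrees counter-clockwise from the nest's x axis (towards the robot and a little to the left). About 0.1 to 0.2 rad of free play before it takes the screw along.
- screw (a joint): angle (rad) of the clamp screw: 0 = tight (stop), 1.15 = fully loose (stop); counter-clockwise from above loosens. Its friction holds it. To bring it to 1.0 the handle must reach about 1.12 to 1.2, to bring it back to 0 about -0.12 to -0.2.
- bar (a joint): distance (m) that the retaining bar has drawn back (nest's +x) from covering the pockets; 0.0185 times the screw's angle. Pockets are wholly clear from 0.0155.
- pocket_1 (a point): where the centre of a seated block lies in one of three equal pockets of the nest, 15 mm under the plate's top and 15 mm above the pocket's floor; x, y as the nest's. Mouth 29 (x) x 37 (y) mm, chamfered; 30 mm deep. Spring balls in its y walls stop a block about half-way (bottom some 19 mm under the plate's top) until it is pressed down with 5 to 15 N; on the floor its top is level with the plate.
- pocket_2 (a point): the same point in the middle pocket, which is like pocket_1
- pocket_3 (a point): the same point in the third pocket (nest's +y end), which is like pocket_1; neighbours are 55 mm apart along the nest's y
- block_1_mid (a point): loose aluminium locating block, 26 (x) x 34 (y) x 30 (z) mm, about 90 g, small dark screw hole drawn in its top; grip it across its 34 mm length. The point is its centre, 15 mm above its underside; z is up. Two or three of the blocks are present.
- block_2_mid (a point): loose aluminium locating block, 26 (x) x 34 (y) x 30 (z) mm, about 90 g, small dark screw hole drawn in its top; grip it across its 34 mm length. The point is its centre, 15 mm above its underside; z is up. Two or three of the blocks are present.
- block_3_mid (a point): loose aluminium locating block, 26 (x) x 34 (y) x 30 (z) mm, about 90 g, small dark screw hole drawn in its top; grip it across its 34 mm length. The point is its centre, 15 mm above its underside; z is up. Two or three of the blocks are present.
There are look-alikes about, which are no part of the job. Leave any pink look-alike of the part that bears block_3_mid alone. Leave any turquoise look-alike of the part that bears block_1_mid alone.

How it is judged:
By the outcome, as a careful person would: the job done as asked, in the order asked, and still so for the second after the job is handed in, with the robot touching nothing.
Of block_1, block_2, block_3 only 2 to 3 are there at a start; the rules pass over those that are not, and their reading is None.
At some moment in a run one of block_1, block_2, block_3 may be knocked a few centimetres aside while the robot is not near it.
It also fails if it takes over 200 s, if anything falls off the work surface, if the arm or the gripper's body presses on something with over 40 N, if the wrist force passes 120 N, or if a joint passes its speed limit or range.

### The arm

A 6-joint arm with a two-finger parallel gripper is mounted at the origin on a cart in front of the work surface, level with it; the furniture and walls round the work are solid. World frame = base frame: x ahead of the robot, y to its left, z up, the work surface at z = 0. Lengths are in m, angles in rad, forces in N, time in s.
With the tool pointing down it reaches from about 0.35 to 0.975 m from the base axis. Payload 4.9 kg.
Tool frame: the origin (TCP) lies midway between the tips of the shut fingers; the grasp point (between the pads) lies manip.grip_depth behind it (manip.grip_depth is the distance from the TCP to the grasp point, in m); z points along the fingers, x is the direction in which the jaws open and shut, and the axes are right-handed (so a half turn about z gives the same grasp; the last joint's range is limited). The gripper opens to 85 mm and grips with 20 to 120 N. Pads are 22 mm wide; open, the fingers measure 114 mm over their backs; the gripper's body (76 mm by 85 mm) begins 54 mm behind the grasp point. The pads swing forward as they close: fully open they stand 13 mm farther back than shut.
Start: joints at [1.011, 0.053, 1.613, -0, 1.476, -0.119], TCP at [0.267, 0.565, 0.195] pointing down, gripper open.
Joint ranges: [-3.01, 3.01], [-1.01, 2.22], [0.06, 2.58], [-1.02, 4.17], [0.09, 2.62], [-3.14, 3.14]. Speed limits (rad/s): [2.57, 2.57, 3.14, 3.14, 3.14, 3.14].

### API

Orientations are given as a unit quaternion [w, x, y, z].
In Python, from plant import state, grab_frame, ticket, manip gives the robot as it stands.
- The arm moves only by the tool carry_out, never from a script. Its argument "moves" is a list that holds one entry, the list of rows, each a list of 7 numbers: the turn, a rotation vector about the tool's x, y, z each as a share of 5 degrees, from -1 to 1, then the shift along the tool's x, y, z each as a share of 0.04 m, from -1 to 1, then the gripper command: -1 is shut, 1 is fully open, values between are in proportion. A call has 1 to 8 rows; each row shifts and turns the commanded pose from where the row before left it, along the tool's axes as they then stand; what a row does not reach is not made up. A row lasts 1/12 s, in which the tool goes at most 41.7 mm and 7.16 degrees, less where a joint would pass 70% of its speed; a pose out of reach is approached as far as the arm can. A call with a number of a shift or a turn outside -1 to 1 is refused whole. A call with a gripper value outside its range is refused whole. The fingers move at their own pace and stop on an object; the grip force is fixed at half the most. Time passes only in rows, so rows that do not move let the fingers close. It gives the time, the measured TCP pose, the force and the opening at its end, in the units of the state.
- state(): the state, without advancing time (a new reading comes with each control period).
- grab_frame(name): name is "side" or "top" or "wrist"; returns a dict with "frame" (420x560x3 uint8, red, green, blue), "z_map" (420x560 float32, m along the optical axis (not along the pixel's ray), 0 where there is no reading), "K" (3x3 intrinsics, pixels), "world_from_camera" (4x4, takes a point from camera to world coordinates); the wrist camera has in their place "hand_eye" (4x4, takes a point from camera to tool coordinates, whose origin is the TCP and whose axes are the tool frame's). Camera axes: x right, y down, z forward; pixel columns grow to the right and rows downward; lengths in m; the calibration is good to about 2 mm. A picture is of the moment at which its call begins: read the wrist's pose just before it.
- ticket.job_done(): hands the job in, once; it reports no verdict.
The state is a dict: "time": time; "joint_pos": joint angles; "joint_vel": joint speeds; "joint_efforts": joint torques, N m; "tool_pos": TCP position; "tool_rot": TCP orientation; "contact_force": force on the tool from outside, world axes, zero at the start; "ft_torque": the same for the moment, N m; "gripper_width": opening from 0.0 (shut) to 1.0 (fully open).
Only numpy, scipy, OpenCV 4.12 (cv2) and the standard library are available. Lean on these libraries where they do the work, as an engineer would, in place of code of your own. Each camera call takes 0.05 s, during which the arm holds its last target.

## Working session

There is one attempt and no reset: what is moved stays moved. The work goes in short steps, Python scripts to look and compute and a tool call to move; the robot and the scene stay as the last step left them, time stands still between calls to the robot, and variables do not carry over. Pictures are saved under pics/ and viewed, and the job is handed in when it is done.

Besides the shell and the picture viewer there is one more tool, called after "Call:" by a JSON object that holds its "name" and its "arguments", one argument or row to a line. carry_out: Moves the arm, as the interface text tells. Shift numbers are shares of 0.04 m and turn numbers shares of 5 degrees, none past 1 either way. Its arguments: {"type":"object","properties":{"moves":{"type":"array"}},"required":["moves"]}

```bash
ls; mkdir -p pics
python3 - <<'E'
from plant import state, grab_frame, ticket, manip
import cv2
print(state()); print(manip.grip_depth, [a for a in dir(manip) if a[0]!='_'])
for n in ("side","top","wrist"):
    f=grab_frame(n); cv2.imwrite(f"pics/{n}0.png",f["frame"][:,:,::-1]); print(n,f["K"].tolist(),[f[k].round(4).tolist() for k in f if k in("world_from_camera","hand_eye")])
E
```

```text
pics
{'time': 0.0, 'joint_pos': array([ 1.01099575e+00,  5.33789911e-02,  1.61431552e+00,  6.16206069e-06,
        1.47601768e+00, -1.18970878e-01]), 'joint_vel': array([-3.42475449e-05, -5.73710703e-04, -1.70897299e-03,  5.54110804e-04,
       -1.43962115e-03,  9.90903580e-04]), 'joint_efforts': array([ 4.38031439e-04, -3.93690491e+01, -3.70175207e+01, -8.25811594e-05,
        7.19795848e-03,  1.47095068e-05]), 'tool_pos': array([0.26628069, 0.564648  , 0.19343654]), 'tool_rot': array([ 4.54386236e-04,  8.44597219e-01,  5.35401172e-01, -9.57417271e-04]), 'contact_force': array([0.05209974, 0.37237195, 0.46349223]), 'ft_torque': array([0.00204445, 0.03826577, 0.00280866]), 'gripper_width': 1.00159297755031}
0.0187 ['IKError', 'grip_depth']
side [[492.9751922880119, 0.0, 281.21477566500425], [0.0, 492.9751922880119, 214.53428232914683], [0.0, 0.0, 1.0]] [[[-0.9766, -0.1508, 0.1531, 0.3878], [-0.2147, 0.6494, -0.7295, 0.7762], [0.0106, -0.7454, -0.6666, 0.6829], [0.0, 0.0, 0.0, 1.0]]]
top [[476.6790378202759, 0.0, 291.40276057606224], [0.0, 476.6790378202759, 202.96497209674212], [0.0, 0.0, 1.0]] [[[-0.0269, -0.9892, 0.1439, 0.3604], [-0.9995, 0.0246, -0.0173, 0.1277], [0.0135, -0.1443, -0.9894, 1.0567], [0.0, 0.0, 0.0, 1.0]]]
wrist [[300.1206627148841, 0.0, 275.1373357016354], [0.0, 300.1206627148841, 210.9195962525377], [0.0, 0.0, 1.0]] [[[1.0, 0.0018, -0.0006, -0.0002], [-0.0015, 0.9614, 0.2751, -0.0708], [0.0011, -0.2751, 0.9614, -0.1796], [0.0, 0.0, 0.0, 1.0]]]
```

View pics/top0.png

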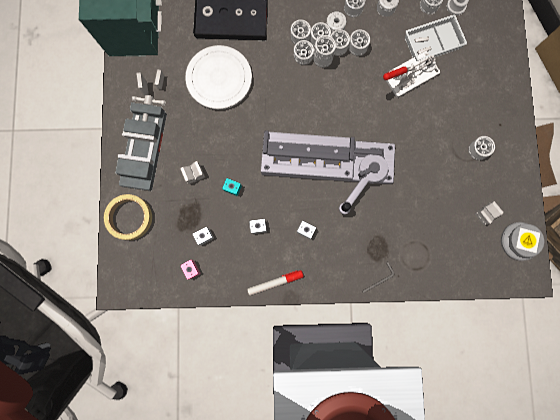

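View pics/side0.png

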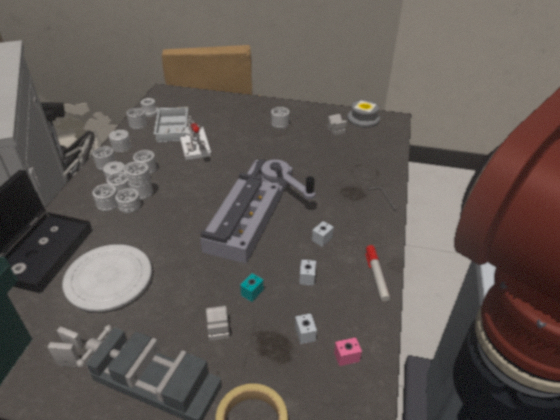

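View pics/wrist0.png

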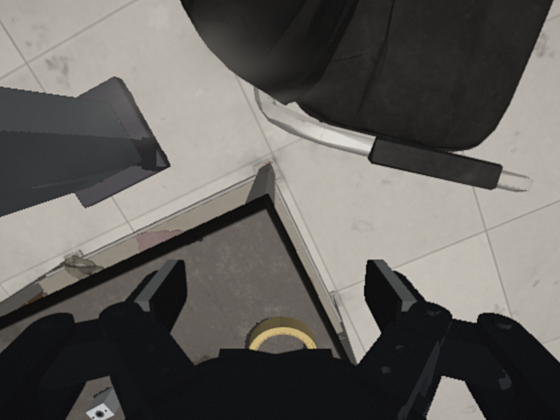

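The top view shows three bare aluminium blocks at about (203,236), (258,227) and (306,230). The turquoise look-alike is at (232,186) and the pink one at (190,269). The nest is centred near (328,157), the ratchet head near (374,168) and the knob near (346,209). The side view agrees. Next I measure with masks and rays.

```bash
cat > h.py <<'E'
from plant import state, grab_frame, ticket, manip
import numpy as np, cv2
from scipy.spatial.transform import Rotation as R
def Rq(q): return R.from_quat([q[1],q[2],q[3],q[0]])
def pose():
    s=state(); T=np.eye(4); T[:3,:3]=Rq(s["tool_rot"]).as_matrix(); T[:3,3]=s["tool_pos"]; return s,T
def look(n,save=None):
    s,T=pose(); f=grab_frame(n)
    W=f["world_from_camera"] if n!="wrist" else T@f["hand_eye"]
    if save: cv2.imwrite(f"pics/{save}.png",f["frame"][:,:,::-1])
    return f["frame"],f["z_map"],f["K"],W
def ray(K,W,u,v,z):
    d=W[:3,:3]@np.linalg.solve(K,[u,v,1.]); t=(z-W[2,3])/d[2]; return W[:3,3]+t*d
def proj(K,W,p):
    c=np.linalg.inv(W)@np.append(p,1); q=K@c[:3]; return q[:2]/q[2]
def crop(im,x0,y0,x1,y1,k,name): cv2.imwrite(f"pics/{name}.png",cv2.resize(im[y0:y1,x0:x1],None,fx=k,fy=k,interpolation=cv2.INTER_CUBIC)[:,:,::-1])
def show():
    s,T=pose(); r=Rq(s["tool_rot"]); print("t",round(s["time"],2),"tcp",s["tool_pos"].round(4),"xaxis yaw",np.degrees(np.arctan2(T[1,0],T[0,0])).round(2),"z",T[:3,2].round(3),"F",s["contact_force"].round(1),"w",round(s["gripper_width"],3),"q",s["joint_pos"].round(2))
    return s,T
def plan(target,xyaw,modpi=True):
    """total move in tool-axis units from measured pose to target w/ tool down, tool x at yaw xyaw (deg)"""
    s,T=show()
    x=np.array([np.cos(np.radians(xyaw)),np.sin(np.radians(xyaw)),0]); z=np.array([0,0,-1.]); y=np.cross(z,x)
    Rt=np.column_stack([x,y,z]); rel=T[:3,:3].T@Rt
    rv=R.from_matrix(rel).as_rotvec(degrees=True)
    print("turn shares",(rv/5).round(2),"shift shares (present axes)",(T[:3,:3].T@(np.array(target)-T[:3,3])/.04).round(2),"shift shares in target axes",(Rt.T@(np.array(target)-T[:3,3])/.04).round(2))
E
python3 - <<'E'
from h import *
im,z,K,W=look("top")
crop(im,250,120,410,230,5,"topc"); crop(im,170,170,330,290,5,"topb")
hsv=cv2.cvtColor(im,cv2.COLOR_RGB2HSV)
m=((im.min(2)>170)&(hsv[...,1]<30)).astype(np.uint8)
m[:, :]=m
roi=np.zeros_like(m); roi[215:280,170:330]=1; m&=roi
n,l,st,c=cv2.connectedComponentsWithStats(m)
for i in range(1,n):
    if st[i,4]<40: continue
    cs,_=cv2.findContours((l==i).astype(np.uint8),0,2)
    r=cv2.minAreaRect(cs[0]); print(st[i],c[i],r,ray(K,W,*r[0],.03).round(4), "z",np.median(z[l==i]))
print(ray(K,W,372,167,.046),ray(K,W,346,209,.082))
s,T=pose(); print(proj(K,W,s["tool_pos"]))
im,z,K,W=look("side"); crop(im,180,140,340,360,3,"sidec")
E
```

```text
[250 219  16  14 168] [257.31547619 225.39285714] ((257.25994873046875, 225.3199920654297), (12.303659439086914, 15.414929389953613), 81.8698959350586) [0.4628 0.1849 0.03  ] z 1.0303907
[297 221  19  18 166] [306.07228916 229.15662651] ((306.10003662109375, 229.30001831054688), (15.652474403381348, 12.074767112731934), 26.56505012512207) [0.4515 0.0796 0.03  ] z 1.0303539
[193 227  19  18 175] [201.82285714 235.25142857] ((201.90000915527344, 235.3000030517578), (12.074767112731934, 15.65247631072998), 63.43495178222656) [0.4443 0.3041 0.03  ] z 1.0255669
[ 0.58195393 -0.06704459  0.046     ] [ 0.48675947 -0.00172138  0.082     ]
[ 36.01771569 333.64551275]
```

View pics/topc.png

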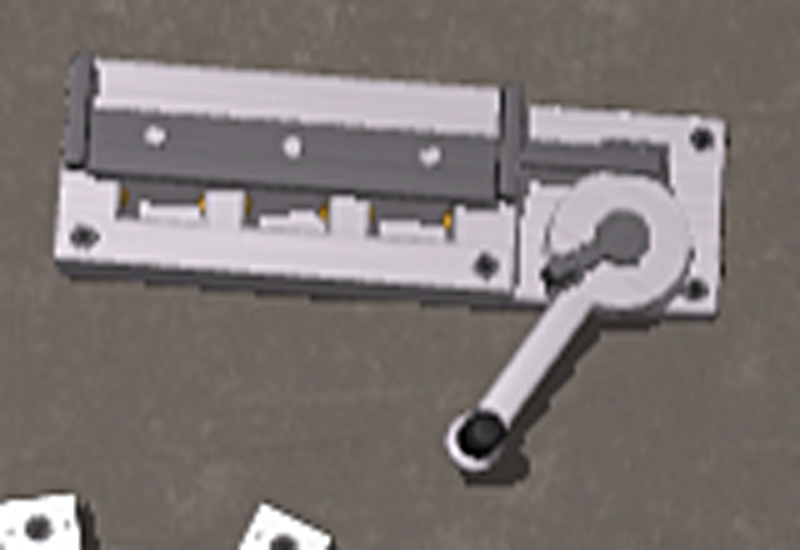

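View pics/topb.png

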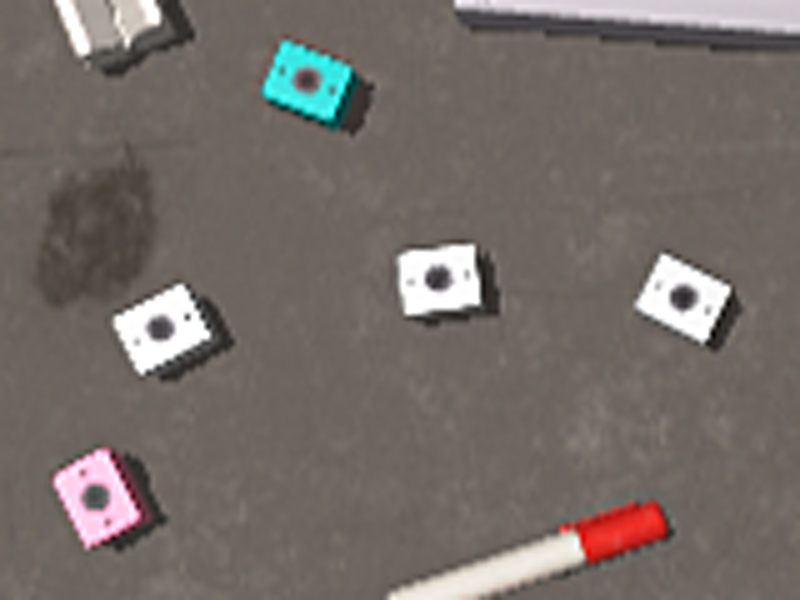

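View pics/sidec.png

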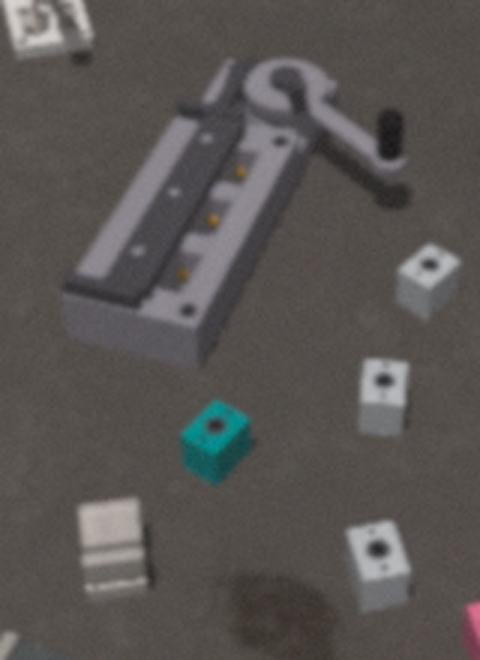

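The crops are clear. The lever runs from its hub at (622,237) to its tab at about (553,275) in the top crop, and the knob is at (482,433). I'll measure the nest from its edges.

Run:
```python
from h import *
im,z,K,W=look("top")
P=lambda x,y,h: ray(K,W,250+x/5-.4,120+y/5-.4,h)
a,b=P(60,262,.038),P(515,295,.038)
print("front corners",a.round(4),b.round(4), "yaw y-axis", np.degrees(np.arctan2(*( (a-b)[[1,0]]))).round(2)-90, np.linalg.norm(a-b))
for n,q,h in (("hub",(622,237),.05),("tab",(555,272),.06),("knobtop",(482,433),.082),("handle end",(472,443),.045),("head",(620,242),.046),("gl",(80,58),.051),("gr",(512,88),.051),("s1",(83,236),.038),("s2",(486,266),.038)): print(n,P(*q,h).round(4))
```

```text
front corners [0.5783 0.173  0.038 ] [ 0.5589 -0.0249  0.038 ] yaw y-axis -5.609999999999999 0.19886561202612799
hub [ 0.581  -0.0706  0.05  ]
tab [ 0.5642 -0.0392  0.06  ]
knobtop [ 0.4926 -0.002   0.082 ]
handle end [ 0.4934 -0.0024  0.045 ]
head [ 0.5797 -0.0704  0.046 ]
gl [0.666  0.1621 0.051 ]
gr [ 0.6482 -0.0258  0.051 ]
s1 [0.5897 0.1628 0.038 ]
s2 [ 0.5721 -0.0128  0.038 ]
```

Nest yaw is about -5.6°, its origin about (0.613, 0.070), and the screw axis about (0.580, -0.070). Next I move the wrist camera over the nest.

```bash
python3 -c "
from h import *
plan([0.62,0.02,0.23],84.4)"
```

```text
t 0.3 tcp [0.2665 0.5651 0.1943] xaxis yaw 64.75 z [-0.    -0.001 -1.   ] F [ 0.7 -0.   1. ] w 1.002 q [ 1.01  0.05  1.61 -0.    1.48 -0.12]
turn shares [-0.    0.01 -3.93] shift shares (present axes) [-8.55 13.81 -0.89] shift shares in target axes [-12.7   10.12  -0.89]
```

Call:
{"name": "carry_out", "arguments": {
  "moves": [
    [[0, 0, -0.98, 0, 0, -0.22, 1], [0, 0, -0.98, 0, 0, -0.22, 1], [0, 0, -0.98, 0, 0, -0.22, 1], [0, 0, -0.98, 0, 0, -0.22, 1], [0, 0, 0, -0.6, 0.5, 0, 1], [0, 0, 0, -0.6, 0.5, 0, 1], [0, 0, 0, -0.6, 0.5, 0, 1], [0, 0, 0, -0.6, 0.5, 0, 1]]
  ]
}}

```text
time: 0.97
tool_pos: [0.3372, 0.4608, 0.2299]
tool_rot: [0.0, 0.741, 0.672, 0.0]
contact_force: [0.1, -0.6, -0.1]
gripper_width: 0.998
```

Call:
{"name": "carry_out", "arguments": {
  "moves": [
    [[0, 0, 0, -0.65, 0.5, 0, 1], [0, 0, 0, -0.65, 0.5, 0, 1], [0, 0, 0, -0.65, 0.5, 0, 1], [0, 0, 0, -0.65, 0.5, 0, 1], [0, 0, 0, -0.65, 0.5, 0, 1], [0, 0, 0, -0.65, 0.5, 0, 1], [0, 0, 0, -0.65, 0.5, 0, 1], [0, 0, 0, -0.65, 0.5, 0, 1]]
  ]
}}

```text
time: 1.63
tool_pos: [0.4761, 0.2376, 0.23]
tool_rot: [0.0, 0.741, 0.671, 0.0]
contact_force: [0.7, 0.3, -0.2]
gripper_width: 0.998
```

Call:
{"name": "carry_out", "arguments": {
  "moves": [
    [[0, 0, 0, -0.65, 0.5, 0, 1], [0, 0, 0, -0.65, 0.5, 0, 1], [0, 0, 0, -0.65, 0.5, 0, 1], [0, 0, 0, -0.65, 0.5, 0, 1], [0, 0, 0, -0.65, 0.5, 0, 1], [0, 0, 0, -0.65, 0.5, 0, 1], [0, 0, 0, -0.65, 0.5, 0, 1], [0, 0, 0, 0, 0, 0, 1]]
  ]
}}

```text
time: 2.3
tool_pos: [0.5988, 0.0395, 0.2295]
tool_rot: [0.001, 0.743, 0.669, -0.001]
contact_force: [0.4, -0.7, 0.0]
gripper_width: 1.001
```

```bash
python3 -c "
from h import *
plan([0.62,0.02,0.23],84.4)
im,z,K,W=look('wrist','w1')"
```

```text
t 2.3 tcp [0.5988 0.0395 0.2295] xaxis yaw 84.05 z [ 0.    -0.002 -1.   ] F [ 0.4 -0.7  0. ] w 1.001 q [-0.06 -0.02  1.63 -0.    1.53 -1.52]
turn shares [ 0.01  0.02 -0.07] shift shares (present axes) [-0.43  0.58 -0.01] shift shares in target axes [-0.43  0.57 -0.01]
```

View pics/w1.png

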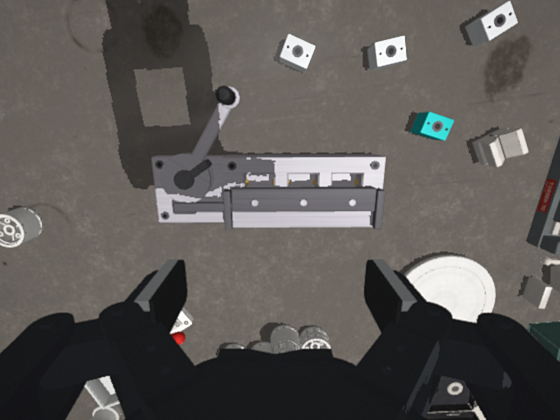

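The wrist view shows the whole nest at columns 152-386, rows 155-228. The knob is at (228,96), the lever tab near (204,166), and all the blocks are along the top edge. I'll take a closer crop for sub-pixel features.

Run:
```python
from h import *
im,z,K,W=look("wrist")
crop(im,140,75,400,240,3,"w1c")
```

```text
(no output)
```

View pics/w1c.png

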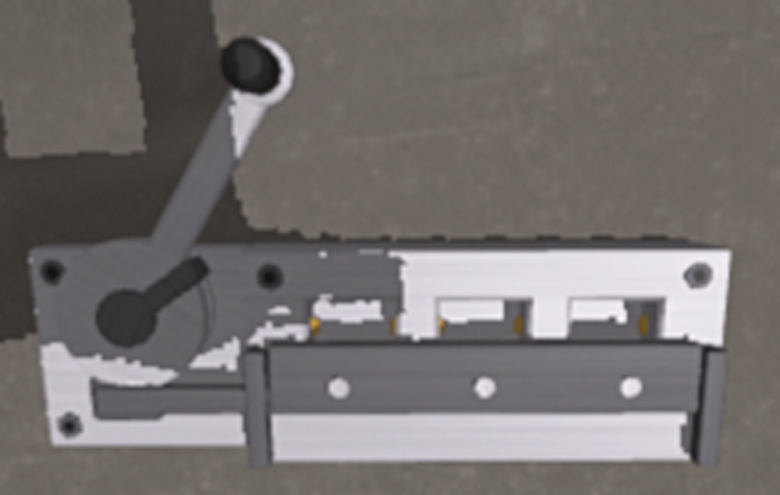

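Run:
```python
from h import *
im,z,K,W=look("wrist")
P=lambda x,y,h: ray(K,W,140+x/3-.33,75+y/3-.33,h)
for n,q,h in (("hub",(128,319),.052),("tab",(200,268),.065),("knobtop",(247,62),.082),("handle end tip",(292,73),.045),("front right corner y+",(730,250),.038),("rear at y+ z38?",(688,463),.038),("s1",(699,275),.038),("s2",(270,277),.038),("p2 left",(440,300),.038),("p2 right",(530,300),.038),("p3 l",(570,300),.038),("p3 r",(662,300),.038)): print(n,P(*q,h).round(4))
```

```text
hub [ 0.5797 -0.0673  0.052 ]
tab [ 0.5611 -0.0322  0.065 ]
knobtop [ 0.492  -0.0009  0.082 ]
handle end tip [0.4936 0.0098 0.045 ]
front right corner y+ [0.578  0.1778 0.038 ]
rear at y+ z38? [0.6686 0.1594 0.038 ]
s1 [0.587  0.1651 0.038 ]
s2 [ 0.5703 -0.0106  0.038 ]
p2 left [0.5867 0.0582 0.038 ]
p2 right [0.5904 0.0953 0.038 ]
p3 l [0.592  0.1118 0.038 ]
p3 r [0.5958 0.1497 0.038 ]
```

```bash
python3 -c "
from h import *
plan([0.564,-0.038,0.12],28)"
```

```text
t 2.45 tcp [0.5967 0.0442 0.2296] xaxis yaw 84.31 z [-0.001  0.001 -1.   ] F [-0.3  0.1 -0. ] w 1.0 q [-0.05 -0.03  1.64  0.    1.53 -1.52]
turn shares [-1.000e-02 -0.000e+00  1.126e+01] shift shares (present axes) [-2.13 -0.61  2.74] shift shares in target axes [-1.69  1.43  2.74]
```

Call:
{"name": "carry_out", "arguments": {
  "moves": [
    [[0, 0, 0.95, 0, 0, 0.3, 0], [0, 0, 0.95, 0, 0, 0.3, 0], [0, 0, 0.95, 0, 0, 0.3, 0], [0, 0, 0.95, 0, 0, 0.3, 0], [0, 0, 0.95, 0, 0, 0.3, 0], [0, 0, 0.95, 0, 0, 0.3, 0], [0, 0, 0.95, 0, 0, 0.3, 0], [0, 0, 0.95, 0, 0, 0.3, 0]]
  ]
}}

```text
time: 3.12
tool_pos: [0.5962, 0.0458, 0.1336]
tool_rot: [-0.0, 0.92, 0.393, 0.0]
contact_force: [-0.7, 0.1, 1.1]
gripper_width: 0.5
```

Call:
{"name": "carry_out", "arguments": {
  "moves": [
    [[0, 0, 0.9, 0, 0, 0, 0], [0, 0, 0.9, 0, 0, 0, 0], [0, 0, 0.9, 0, 0, 0, 0], [0, 0, 0.9, 0, 0, 0, 0], [0, 0, 0, -0.8, 0.7, 0, 0], [0, 0, 0, -0.8, 0.7, 0, 0], [0, 0, 0, 0, 0, 0, 0], [0, 0, 0, 0, 0, 0, 0]]
  ]
}}

```text
time: 3.78
tool_pos: [0.567, -0.034, 0.1342]
tool_rot: [-0.0, 0.97, 0.244, 0.0]
contact_force: [0.8, 0.0, -0.0]
gripper_width: 0.498
```

```bash
python3 -c "
from h import *
im,z,K,W=look('wrist','w2')
plan([0.564,-0.038,0.12],28)"
```

```text
t 3.83 tcp [ 0.5674 -0.0331  0.1342] xaxis yaw 28.35 z [ 0.001  0.001 -1.   ] F [-0.1 -0.1 -0.2] w 0.495 q [-0.19 -0.04  1.81  0.    1.37 -0.68]
turn shares [-0.   -0.01  0.07] shift shares (present axes) [-0.13  0.07  0.36] shift shares in target axes [-0.13  0.07  0.36]
```

View pics/w2.png

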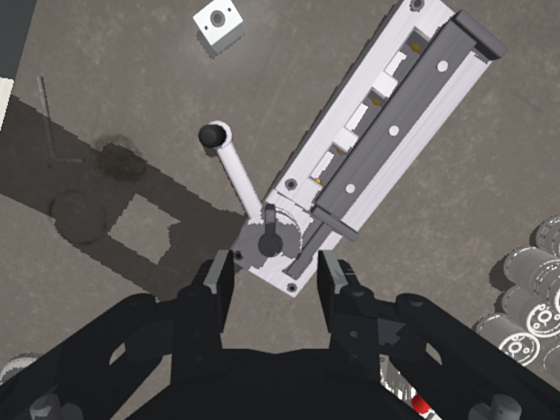

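The lever lies straight along tool y, with its tab at about (270,211) and its hub at (270,244). I'll compute the tab in the tool frame.

Run:
```python
from h import *
im,z,K,W=look("wrist"); s,T=show()
crop(im,200,110,360,310,4,"w2c")
for n,q,h in (("hub",(270,244),.052),("tab",(270,209),.07),("knob",(211,134),.082)):
    p=ray(K,W,*q,h); print(n,p.round(4),(np.linalg.inv(T)@np.append(p,1))[:3].round(4))
```

```text
t 3.88 tcp [ 0.5677 -0.0327  0.1342] xaxis yaw 28.41 z [ 0.001  0.001 -1.   ] F [-0.7 -0.   0.4] w 0.501 q [-0.19 -0.04  1.81  0.    1.37 -0.68]
hub [ 0.5801 -0.0683  0.052 ] [-0.0061  0.0372  0.0822]
tab [ 0.5619 -0.0337  0.07  ] [-0.0056 -0.0019  0.0642]
knob [ 4.941e-01 -2.000e-04  8.200e-02] [-0.0493 -0.0635  0.0522]
```

View pics/w2c.png

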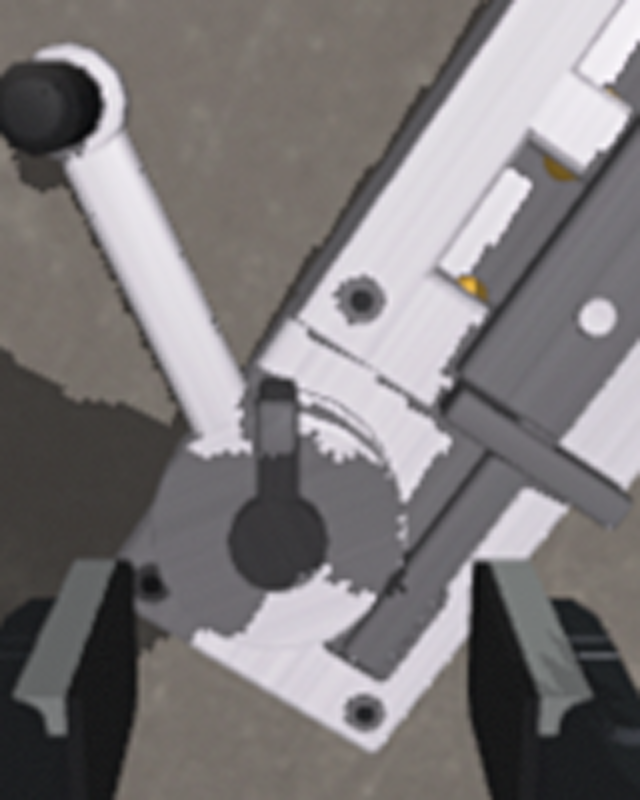

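Call:
{"name": "carry_out", "arguments": {
  "moves": [
    [[0, 0, 0, -0.14, 0.13, 0.4, 0], [0, 0, 0, 0, 0, 0.5, 0], [0, 0, 0, 0, 0, 0.5, 0], [0, 0, 0, 0, 0, 0.55, 0], [0, 0, 0, 0, 0, 0, 0], [0, 0, 0, 0, 0, 0, 0]]
  ]
}}

```text
time: 4.38
tool_pos: [0.5643, -0.0395, 0.0547]
tool_rot: [-0.001, 0.969, 0.246, -0.001]
contact_force: [0.3, 0.1, 0.6]
gripper_width: 0.497
```

```bash
python3 -c "
from h import *
im,z,K,W=look('wrist','w3'); show()"
```

```text
t 4.43 tcp [ 0.5656 -0.04    0.0564] xaxis yaw 28.44 z [ 0.  0. -1.] F [-0.2  0.4  0.8] w 0.499 q [-0.2   0.04  1.86  0.    1.23 -0.7 ]
```

View pics/w3.png

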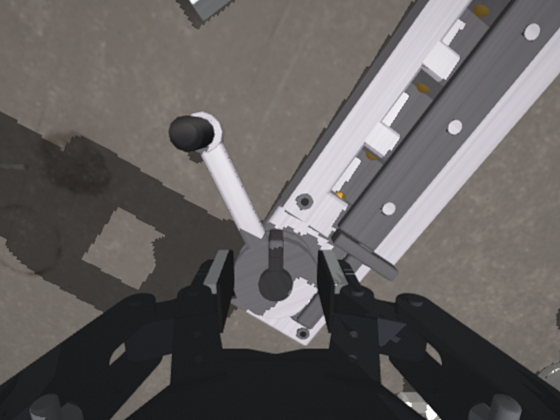

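The tab is centred between the fingers at (277,243), so I close on it.

Call:
{"name": "carry_out", "arguments": {
  "moves": [
    [[0, 0, 0, 0, 0, 0, -1], [0, 0, 0, 0, 0, 0, -1], [0, 0, 0, 0, 0, 0, -1], [0, 0, 0, 0, 0, 0, -1], [0, 0, 0, 0, 0, 0, -1]]
  ]
}}

```text
time: 4.85
tool_pos: [0.5657, -0.0413, 0.0566]
tool_rot: [0.0, 0.97, 0.245, 0.0]
contact_force: [0.8, 0.1, 0.3]
gripper_width: 0.002
```

```bash
python3 -c "
from h import *
im,z,K,W=look('wrist','w4'); show()"
```

```text
t 4.9 tcp [ 0.5656 -0.0413  0.0564] xaxis yaw 28.33 z [ 0.001 -0.    -1.   ] F [ 0.1  0.2 -0.6] w -0.001 q [-0.2   0.04  1.87  0.    1.23 -0.7 ]
```

View pics/w4.png

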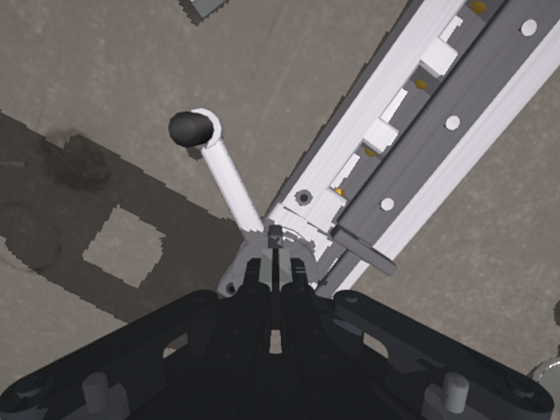

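The width reads about 0, so I check this close up.

Run:
```python
from h import *
im,z,K,W=look("wrist"); 
crop(im,220,200,330,310,6,"w4c")
im,z,K,W=look("side"); crop(im,220,120,340,220,6,"s4c")
```

```text
(no output)
```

View pics/w4c.png

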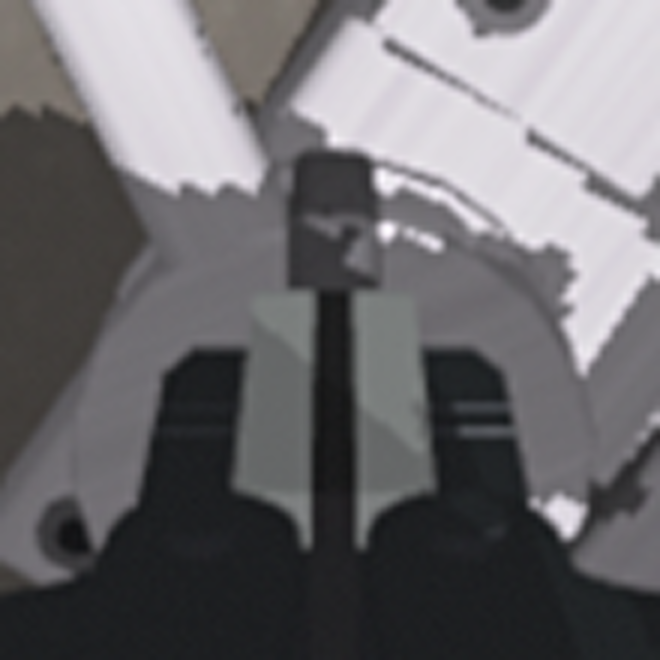

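View pics/s4c.png

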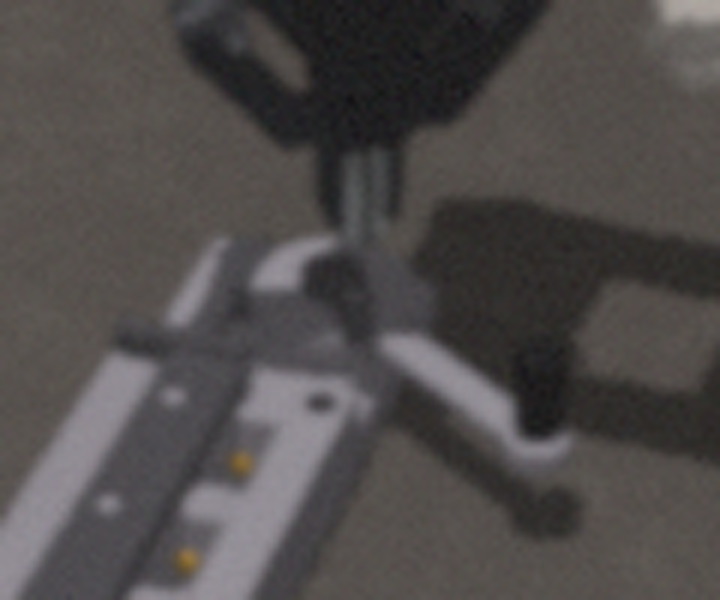

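Run:
```python
from h import *
im,z,K,W=look("wrist"); s,T=show()
Ti=np.linalg.inv(T)
def P3(u,v):
    d=z[v,u]; p=W@np.append(np.linalg.solve(K,[u,v,1.])*d,1); return p[:3]
for u,v in ((276,228),(276,237),(276,242),(276,246),(265,250),(265,260),(265,280),(284,250),(284,270),(275,255),(275,275)):
    p=P3(u,v); print((u,v),p.round(4),"tool",(Ti@np.append(p,1))[:3].round(4), round(float(z[v,u]),4))
```

```text
t 5.05 tcp [ 0.5653 -0.0412  0.056 ] xaxis yaw 28.33 z [ 0.  0. -1.] F [ 0.3  0.1 -0.7] w -0.002 q [-0.2   0.04  1.87  0.    1.23 -0.7 ]
(276, 228) [ 0.5612 -0.0342  0.0575] tool [-0.0003 -0.0081 -0.0015] 0.1884
(276, 237) [ 0.5617 -0.0351  0.0705] tool [-0.0003 -0.0071 -0.0145] 0.1762
(276, 242) [ 0.5631 -0.0377  0.071 ] tool [-0.0003 -0.0041 -0.015 ] 0.1766
(276, 246) [ 0.5644 -0.0401  0.0706] tool [-0.0003 -0.0015 -0.0147] 0.1776
(265, 250) [ 0.5546 -0.0333  0.1009] tool [-0.0057 -0.012  -0.0449] 0.1456
(265, 260) [ 0.555  -0.0335  0.1114] tool [-0.0053 -0.0117 -0.0555] 0.1356
(265, 280) [ 0.5556 -0.0332  0.1295] tool [-0.0047 -0.0116 -0.0736] 0.1182
(284, 250) [ 0.5631 -0.0296  0.0991] tool [ 0.0036 -0.0113 -0.0432] 0.1476
(284, 270) [ 0.5621 -0.0291  0.1221] tool [ 0.0029 -0.0122 -0.0661] 0.1252
(275, 255) [ 0.5588 -0.031   0.1069] tool [-0.0008 -0.0121 -0.051 ] 0.1398
(275, 275) [ 0.5592 -0.0316  0.1249] tool [-0.0008 -0.0114 -0.069 ] 0.1227
```

Run:
```python
from h import *
im,z,K,W=look("side"); s,T=show()
for dz in (0,.02,.04,.06): print(dz,proj(K,W,s["tool_pos"]+[0,0,dz]).round(1))
for u,v in ((280,150),(279,155),(281,159),(281,162),(275,165),(280,170)):
    p=W@np.append(np.linalg.solve(K,[u,v,1.])*z[v,u],1); print(u,v,p[:3].round(4))
```

```text
t 5.1 tcp [ 0.5653 -0.0412  0.0559] xaxis yaw 28.34 z [-0.  0. -1.] F [ 0.1 -0.3 -0.5] w -0.003 q [-0.2   0.04  1.87  0.    1.23 -0.7 ]
0 [279.1 171.8]
0.02 [279.2 164.1]
0.04 [279.2 156.2]
0.06 [279.3 148.1]
280 150 [ 0.5616 -0.0309  0.1187]
279 155 [ 0.5636 -0.0311  0.106 ]
281 159 [ 0.5599 -0.0337  0.0949]
281 162 [ 0.5718 -0.09    0.0461]
275 165 [ 0.5801 -0.0674  0.0526]
280 170 [ 0.5618 -0.0338  0.0666]
```

By both cameras the real fingertips stand about 38 mm behind the reported TCP, at about z=0.093 when the TCP reads 0.056. I'll measure that offset precisely.

Run:
```python
from h import *
im,z,K,W=look("wrist"); s,T=show()
Ti=np.linalg.inv(T)
for u in (263,268,280,285):
    print(u,[ (v,(Ti@W@np.append(np.linalg.solve(K,[u,v,1.])*z[v,u],1))[1:3].round(4).tolist()) for v in range(245,253)])
v=252
print([(u,(Ti@W@np.append(np.linalg.solve(K,[u,v,1.])*z[v,u],1))[:3].round(4).tolist()) for u in range(258,294,2)])
```

```text
t 5.15 tcp [ 0.5653 -0.0412  0.0559] xaxis yaw 28.34 z [-0.  0. -1.] F [-0.6 -0.4 -0.1] w 0.0 q [-0.2   0.04  1.87  0.    1.23 -0.7 ]
263 [(245, [0.0073, 0.008]), (246, [0.0083, 0.0088]), (247, [0.0094, 0.0097]), (248, [-0.0119, -0.0422]), (249, [-0.0118, -0.0432]), (250, [-0.012, -0.0448]), (251, [-0.0115, -0.0448]), (252, [-0.0117, -0.0466])]
268 [(245, [0.0082, 0.0104]), (246, [0.0088, 0.0098]), (247, [0.0093, 0.0094]), (248, [-0.0115, -0.0411]), (249, [-0.0119, -0.0434]), (250, [-0.0113, -0.0432]), (251, [-0.0118, -0.0455]), (252, [-0.0116, -0.0463])]
280 [(245, [-0.0017, -0.0137]), (246, [-0.0011, -0.0136]), (247, [-0.0002, -0.0131]), (248, [-0.0121, -0.0425]), (249, [-0.0118, -0.0432]), (250, [-0.0121, -0.0451]), (251, [-0.0118, -0.0455]), (252, [-0.0118, -0.0467])]
285 [(245, [0.0077, 0.0092]), (246, [0.0083, 0.0089]), (247, [0.0095, 0.0099]), (248, [-0.0115, -0.0413]), (249, [-0.0118, -0.0431]), (250, [-0.0118, -0.0443]), (251, [-0.0119, -0.0458]), (252, [-0.0119, -0.0469])]
[(258, [-0.0125, 0.0131, 0.0097]), (260, [-0.0111, 0.0127, 0.0087]), (262, [-0.0071, -0.0115, -0.0461]), (264, [-0.0061, -0.0118, -0.0468]), (266, [-0.0052, -0.0118, -0.0468]), (268, [-0.0042, -0.0116, -0.0463]), (270, [-0.0033, -0.0116, -0.0463]), (272, [-0.0023, -0.0118, -0.0468]), (274, [-0.0014, -0.012, -0.0471]), (276, [-0.0004, -0.0119, -0.0469]), (278, [0.0006, -0.0118, -0.0467]), (280, [0.0015, -0.0118, -0.0467]), (282, [0.0025, -0.0118, -0.0466]), (284, [0.0035, -0.0116, -0.0463]), (286, [0.0044, -0.0119, -0.0469]), (288, [0.0053, -0.012, -0.0471]), (290, [0.0093, 0.013, 0.0096]), (292, [0.0107, 0.0133, 0.0101])]
```

Shut tips are at tool z ≈ -0.041, so I need TCP z ≈ 0.015 for the tips to be at 0.056. I open, descend and re-pinch.

Call:
{"name": "carry_out", "arguments": {
  "moves": [
    [[0, 0, 0, 0, -0.06, 0, 0], [0, 0, 0, 0, 0, 0, 0], [0, 0, 0, 0, 0, 0, 0], [0, 0, 0, 0, 0, 0.35, 0], [0, 0, 0, 0, 0, 0.35, 0], [0, 0, 0, 0, 0, 0.3, 0], [0, 0, 0, 0, 0, 0, 0], [0, 0, 0, 0, 0, 0, 0]]
  ]
}}

```text
time: 5.82
tool_pos: [0.5633, -0.0389, 0.0149]
tool_rot: [-0.0, 0.97, 0.245, -0.001]
contact_force: [0.2, -0.4, 0.2]
gripper_width: 0.497
```

Call:
{"name": "carry_out", "arguments": {
  "moves": [
    [[0, 0, 0, 0, 0, 0, -1], [0, 0, 0, 0, 0, 0, -1], [0, 0, 0, 0, 0, 0, -1], [0, 0, 0, 0, 0, 0, -1], [0, 0, 0, 0, 0, 0, -1], [0, 0, 0, 0, 0, 0, -1]]
  ]
}}

```text
time: 6.32
tool_pos: [0.5649, -0.0392, 0.017]
tool_rot: [0.0, 0.97, 0.245, 0.001]
contact_force: [-2.4, -0.0, 5.8]
gripper_width: 0.084
```

```bash
python3 -c "
from h import *
im,z,K,W=look('wrist','w5'); show()
im,z,K,W=look('side'); crop(im,220,120,340,220,6,'s5c')"
```

```text
t 6.37 tcp [ 0.5649 -0.0392  0.017 ] xaxis yaw 28.34 z [ 0.001 -0.    -1.   ] F [-1.4 -0.5  5.6] w 0.083 q [-0.2   0.09  1.89 -0.    1.16 -0.7 ]
```

View pics/w5.png

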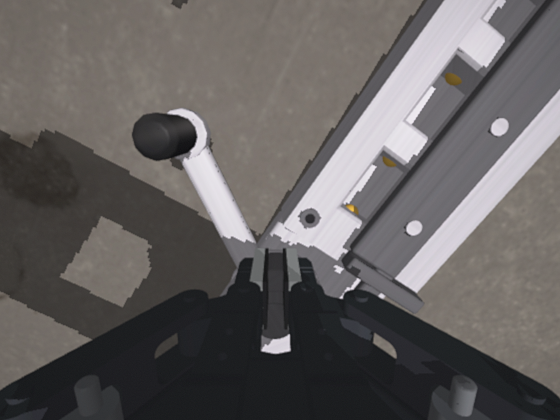

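View pics/s5c.png

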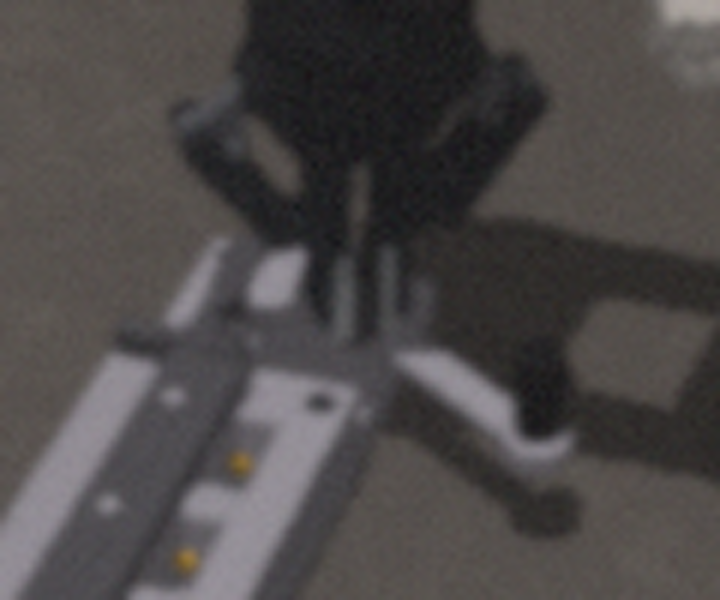

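The pinch is good: the width equals 7-8 mm and the tips lightly touch the lever plate. I raise slightly and swing the lever counter-clockwise along its arc.

Call:
{"name": "carry_out", "arguments": {
  "moves": [
    [[0, 0, 0, 0, 0, -0.04, -1], [0, 0, -1, -0.074, 0, 0, -1], [0, 0, -1, -0.074, 0, 0, -1], [0, 0, -1, -0.074, 0, 0, -1], [0, 0, -1, -0.074, 0, 0, -1], [0, 0, -1, -0.074, 0, 0, -1], [0, 0, 0, 0, 0, 0, -1]]
  ]
}}

```text
time: 7.0
tool_pos: [0.5531, -0.0492, 0.0172]
tool_rot: [0.001, 0.893, 0.449, 0.0]
contact_force: [4.2, -4.9, -4.1]
gripper_width: 0.089
```

```bash
python3 -c "
from h import *
im,z,K,W=look('wrist','w6'); show()"
```

```text
t 7.05 tcp [ 0.5532 -0.0491  0.0172] xaxis yaw 53.23 z [ 0.002 -0.002 -1.   ] F [ 4.  -4.6 -3.5] w 0.084 q [-0.22  0.07  1.91 -0.    1.16 -1.15]
```

View pics/w6.png

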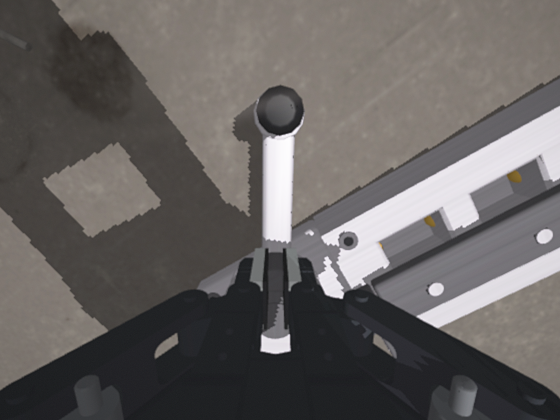

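The lever is now in line with the handle, which hasn't moved. I continue to the stop.

Call:
{"name": "carry_out", "arguments": {
  "moves": [
    [[0, 0, -1, -0.074, 0, 0, -1], [0, 0, -1, -0.074, 0, 0, -1], [0, 0, -1, -0.074, 0, 0, -1], [0, 0, -1, -0.074, 0, 0, -1], [0, 0, -1, -0.074, 0, 0, -1], [0, 0, -0.4, -0.03, 0, 0, -1], [0, 0, 0, 0, 0, 0, -1]]
  ]
}}

```text
time: 7.63
tool_pos: [0.5467, -0.0635, 0.0173]
tool_rot: [0.001, 0.765, 0.644, 0.0]
contact_force: [5.0, -5.5, -4.2]
gripper_width: 0.084
```

```bash
python3 -c "
from h import *
im,z,K,W=look('wrist','w7'); show()"
```

```text
t 7.68 tcp [ 0.5467 -0.0635  0.0172] xaxis yaw 80.18 z [ 0.002 -0.002 -1.   ] F [ 4.8 -4.6 -4.5] w 0.081 q [-0.25  0.05  1.93 -0.    1.16 -1.65]
```

View pics/w7.png

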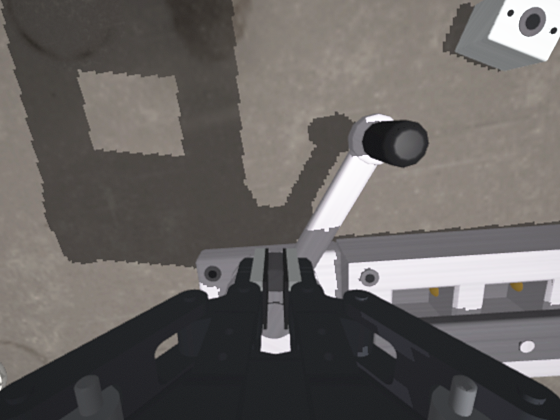

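Call:
{"name": "carry_out", "arguments": {
  "moves": [
    [[0, 0, -0.5, -0.04, 0, 0, -1], [0, 0, 0, 0, 0, 0, -1], [0, 0, 0, 0, 0, 0, -1]]
  ]
}}

```text
time: 7.93
tool_pos: [0.5464, -0.0649, 0.0172]
tool_rot: [0.001, 0.751, 0.66, 0.0]
contact_force: [5.5, -5.0, -4.4]
gripper_width: 0.084
```

```bash
python3 -c "
from h import *
im,z,K,W=look('wrist','w8'); show()
for q,h in (((372,138),.045),((405,143),.082)): print(ray(K,W,*q,h).round(4))
im,z,K,W=look('top'); crop(im,300,130,420,230,6,'t8c')"
```

```text
t 7.98 tcp [ 0.5465 -0.0649  0.0173] xaxis yaw 82.67 z [ 0.002 -0.002 -1.   ] F [ 4.2 -5.5 -5.2] w 0.084 q [-0.25  0.05  1.93 -0.    1.16 -1.7 ]
[ 0.4882 -0.0095  0.045 ]
[ 0.4885 -0.0086  0.082 ]
```

View pics/w8.png

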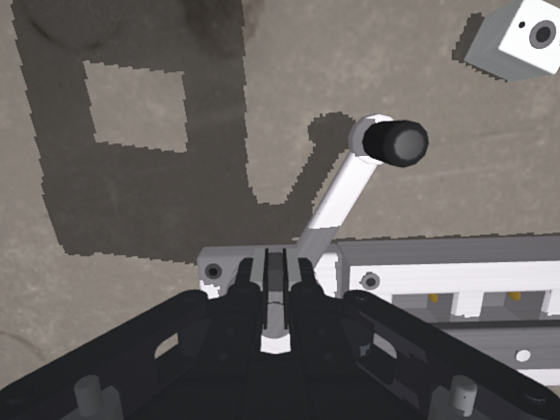

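The knob turned along with the last 2.5° of push, so the lever is on its loosening stop and the handle is still within free play. I release, rise and go to the knob.

Call:
{"name": "carry_out", "arguments": {
  "moves": [
    [[0, 0, 0, 0, 0, 0, 0], [0, 0, 0, 0, 0, 0, 0], [0, 0, 0, 0, 0, 0, 0], [0, 0, 0, 0, 0, -0.6, 0], [0, 0, 0, 0, 0, -0.8, 0], [0, 0, 0, 0, 0, -0.6, 0], [0, 0, 0, 0, 0, 0, 0], [0, 0, 0, 0, 0, 0, 0]]
  ]
}}

```text
time: 8.7
tool_pos: [0.5469, -0.0641, 0.0997]
tool_rot: [0.002, 0.75, 0.661, 0.001]
contact_force: [0.1, 0.8, 0.0]
gripper_width: 0.503
```

```bash
python3 -c "
from h import *
im,z,K,W=look('wrist','w9'); plan([.489,-.009,.09],57)"
```

```text
t 8.75 tcp [ 0.5455 -0.0638  0.0977] xaxis yaw 82.83 z [ 0.  0. -1.] F [-0.8  0.3 -1.2] w 0.497 q [-0.25 -0.05  1.88  0.    1.31 -1.7 ]
turn shares [ 0.   -0.    5.17] shift shares (present axes) [ 1.18 -1.57  0.19] shift shares in target axes [ 0.38 -1.93  0.19]
```

View pics/w9.png

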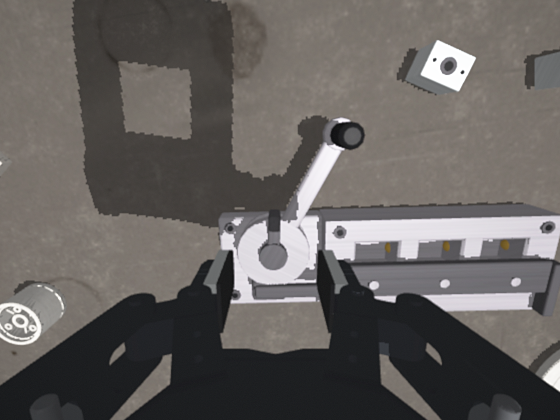

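The lever now stands on the far side of the handle, and the knob top is at (349,135). I move over the knob.

Call:
{"name": "carry_out", "arguments": {
  "moves": [
    [[0, 0, 0.86, 0, 0, 0, 0], [0, 0, 0.86, 0, 0, 0, 0], [0, 0, 0.86, 0, 0, 0, 0], [0, 0, 0.86, 0, 0, 0, 0], [0, 0, 0.86, 0, 0, 0, 0], [0, 0, 0.86, 0, 0, 0, 0], [0, 0, 0, 0, 0, 0, 0]]
  ]
}}

```text
time: 9.33
tool_pos: [0.544, -0.0635, 0.0951]
tool_rot: [-0.002, 0.879, 0.477, -0.001]
contact_force: [-0.0, -0.0, -0.5]
gripper_width: 0.497
```

Call:
{"name": "carry_out", "arguments": {
  "moves": [
    [[0, 0, 0, 0.1, -0.5, 0, 0], [0, 0, 0, 0.1, -0.5, 0, 0], [0, 0, 0, 0.1, -0.5, 0, 0], [0, 0, 0, 0.08, -0.43, 0, 0], [0, 0, 0, 0, 0, 0, 0], [0, 0, 0, 0, 0, 0, 0], [0, 0, 0, 0, 0, 0, 0]]
  ]
}}

```text
time: 9.92
tool_pos: [0.4891, -0.0095, 0.097]
tool_rot: [-0.0, 0.878, 0.478, -0.0]
contact_force: [0.0, 0.3, 0.0]
gripper_width: 0.498
```

```bash
python3 -c "
from h import *
im,z,K,W=look('wrist','w10'); plan([.489,-.009,.015],57)"
```

```text
t 9.97 tcp [ 0.4894 -0.0097  0.0972] xaxis yaw 57.06 z [-0. -0. -1.] F [-1.  -0.2  0.2] w 0.498 q [-0.17 -0.2   2.02 -0.    1.32 -1.17]
turn shares [-0.    0.    0.01] shift shares (present axes) [ 0.01 -0.02  2.06] shift shares in target axes [ 0.01 -0.02  2.06]
```

View pics/w10.png

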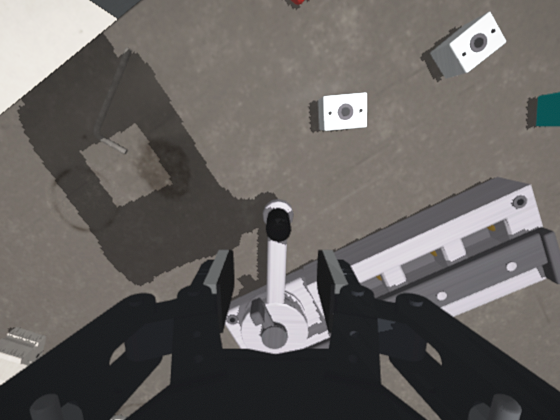

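```bash
python3 -c "
from h import *
s,T=show()
im,z,K,W=look('wrist')
crop(im,240,180,320,260,8,'w10c')
p=ray(K,W,279,228,.082);print(p,(np.linalg.inv(T)@np.append(p,1))[:3].round(4))"
```

```text
t 9.97 tcp [ 0.4894 -0.0097  0.0972] xaxis yaw 57.06 z [-0. -0. -1.] F [-1.  -0.2  0.2] w 0.498 q [-0.17 -0.2   2.02 -0.    1.32 -1.17]
[ 0.48822988 -0.00639405  0.082     ] [ 0.0022 -0.0028  0.0152]
```

View pics/w10c.png

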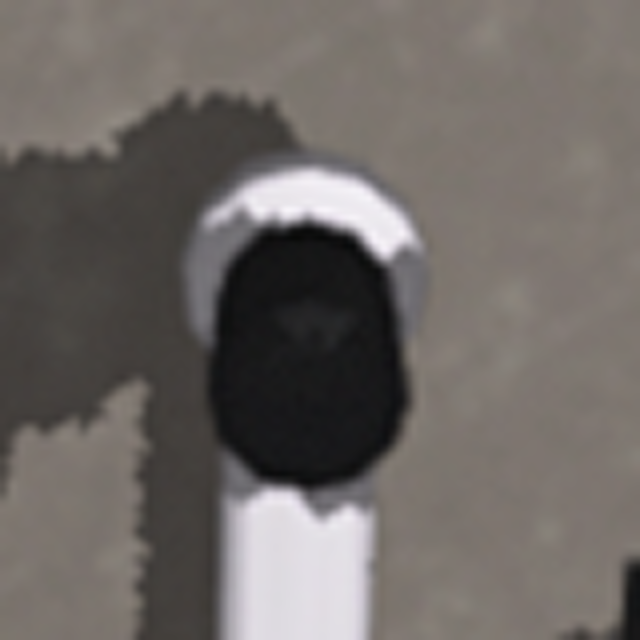

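Call:
{"name": "carry_out", "arguments": {
  "moves": [
    [[0, 0, 0, 0.05, -0.06, 0.4, 0], [0, 0, 0, 0, 0, 0.6, 0], [0, 0, 0, 0, 0, 0.6, 0], [0, 0, 0, 0, 0, 0.4, 0], [0, 0, 0, 0, 0, 0, 0], [0, 0, 0, 0, 0, 0, -1], [0, 0, 0, 0, 0, 0, -1], [0, 0, 0, 0, 0, 0, -1]]
  ]
}}

```text
time: 10.68
tool_pos: [0.4894, -0.0067, 0.019]
tool_rot: [0.001, 0.879, 0.477, 0.001]
contact_force: [0.6, -0.7, -1.0]
gripper_width: 0.183
```

Call:
{"name": "carry_out", "arguments": {
  "moves": [
    [[0, 0, 0, 0, 0, 0, -1], [0, 0, 0, 0, 0, 0, -1], [0, 0, 0, 0, 0, 0, -1]]
  ]
}}

```text
time: 10.93
tool_pos: [0.4895, -0.0068, 0.019]
tool_rot: [0.001, 0.879, 0.477, 0.001]
contact_force: [0.4, -1.0, 2.4]
gripper_width: 0.186
```

```bash
python3 -c "
from h import *
s,T=show()
im,z,K,W=look('wrist','w11'); im,z,K,W=look('side'); crop(im,220,120,340,220,6,'s11c')"
```

```text
t 10.93 tcp [ 0.4895 -0.0068  0.019 ] xaxis yaw 57.04 z [ 0.003 -0.001 -1.   ] F [ 0.4 -1.   2.4] w 0.186 q [-0.17 -0.1   2.07 -0.    1.16 -1.16]
```

View pics/w11.png

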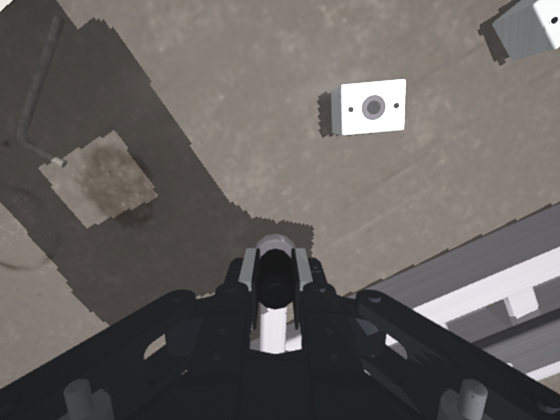

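View pics/s11c.png

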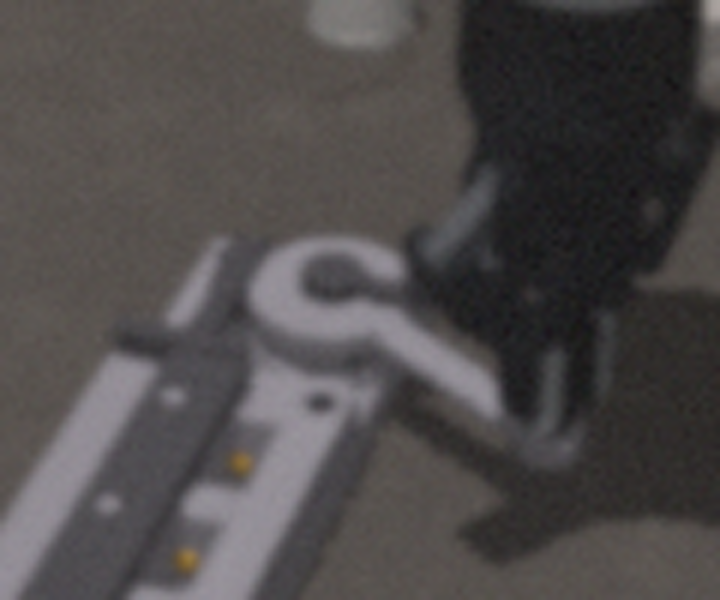

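The knob is firmly pinched. I swing counter-clockwise along the 110 mm arc in 3° steps.

Call:
{"name": "carry_out", "arguments": {
  "moves": [
    [[0, 0, -0.6, -0.144, 0.004, 0, -1], [0, 0, -0.6, -0.144, 0.004, 0, -1], [0, 0, -0.6, -0.144, 0.004, 0, -1], [0, 0, -0.6, -0.144, 0.004, 0, -1], [0, 0, -0.6, -0.144, 0.004, 0, -1], [0, 0, -0.6, -0.144, 0.004, 0, -1], [0, 0, -0.6, -0.144, 0.004, 0, -1], [0, 0, 0, 0, 0, 0, -1]]
  ]
}}

```text
time: 11.7
tool_pos: [0.4726, -0.0435, 0.0189]
tool_rot: [-0.001, 0.777, 0.63, -0.0]
contact_force: [-5.7, 1.9, 9.4]
gripper_width: 0.183
```

```bash
cat >> h.py <<'E'
def knob(C=(.5805,-.069),nest=-5.6):
    s,T=show(); v=s["tool_pos"][:2]-C; a=np.degrees(np.arctan2(v[1],v[0]))%360
    print("r",np.linalg.norm(v).round(4),"angle",a.round(2),"ratchet",np.radians(a-150-nest).round(3),"tool-handle",(np.degrees(np.arctan2(T[1,0],T[0,0]))+90-a).round(1),"F tool",(T[:3,:3].T@s["contact_force"]).round(1))
E
python3 -c "
from h import *
knob()"
```

```text
t 11.7 tcp [ 0.4726 -0.0435  0.0189] xaxis yaw 78.1 z [-0.001  0.001 -1.   ] F [-5.7  1.9  9.4] w 0.183 q [-0.25 -0.13  2.1   0.    1.17 -1.61]
r 0.1108 angle 166.68 ratchet 0.389 tool-handle 1.4 F tool [ 0.7 -6.  -9.4]
```

Call:
{"name": "carry_out", "arguments": {
  "moves": [
    [[0, 0, -0.6, -0.144, 0, 0, -1], [0, 0, -0.6, -0.144, 0, 0, -1], [0, 0, -0.6, -0.144, 0, 0, -1], [0, 0, -0.6, -0.144, 0.004, 0, -1], [0, 0, -0.6, -0.144, 0.004, 0, -1], [0, 0, -0.6, -0.144, 0.004, 0, -1], [0, 0, -0.6, -0.144, 0.004, 0, -1], [0, 0, 0, 0, 0, 0, -1]]
  ]
}}

```text
time: 12.37
tool_pos: [0.4702, -0.0843, 0.0189]
tool_rot: [-0.001, 0.649, 0.761, -0.002]
contact_force: [-10.3, -0.7, 13.7]
gripper_width: 0.191
```

```bash
python3 -c "
from h import *
knob()"
```

```text
t 12.37 tcp [ 0.4702 -0.0843  0.0189] xaxis yaw 99.12 z [-0.004 -0.    -1.   ] F [-10.3  -0.7  13.7] w 0.191 q [-0.33 -0.12  2.09 -0.    1.17 -2.06]
r 0.1114 angle 187.87 ratchet 0.759 tool-handle 1.2 F tool [  0.9 -10.3 -13.7]
```

Call:
{"name": "carry_out", "arguments": {
  "moves": [
    [[0, 0, -0.6, -0.144, -0.03, -0.03, -1], [0, 0, -0.6, -0.144, 0, -0.01, -1], [0, 0, -0.6, -0.144, 0, 0, -1], [0, 0, -0.6, -0.144, 0, 0, -1], [0, 0, -0.6, -0.144, 0, 0, -1], [0, 0, -0.6, -0.144, 0, 0, -1], [0, 0, 0, 0, 0, 0, -1]]
  ]
}}

```text
time: 12.95
tool_pos: [0.4797, -0.1171, 0.019]
tool_rot: [-0.001, 0.522, 0.853, -0.0]
contact_force: [-2.0, -1.1, 1.0]
gripper_width: 0.187
```

```bash
python3 -c "
from h import *
knob()
im,z,K,W=look('top'); crop(im,250,120,410,230,5,'t12')"
```

```text
t 12.95 tcp [ 0.4797 -0.1171  0.019 ] xaxis yaw 117.04 z [-0.001  0.    -1.   ] F [-2.  -1.1  1. ] w 0.187 q [-0.39 -0.08  2.06 -0.    1.17 -2.43]
r 0.1117 angle 205.5 ratchet 1.066 tool-handle 1.5 F tool [-0.1 -2.3 -1. ]
```

View pics/t12.png

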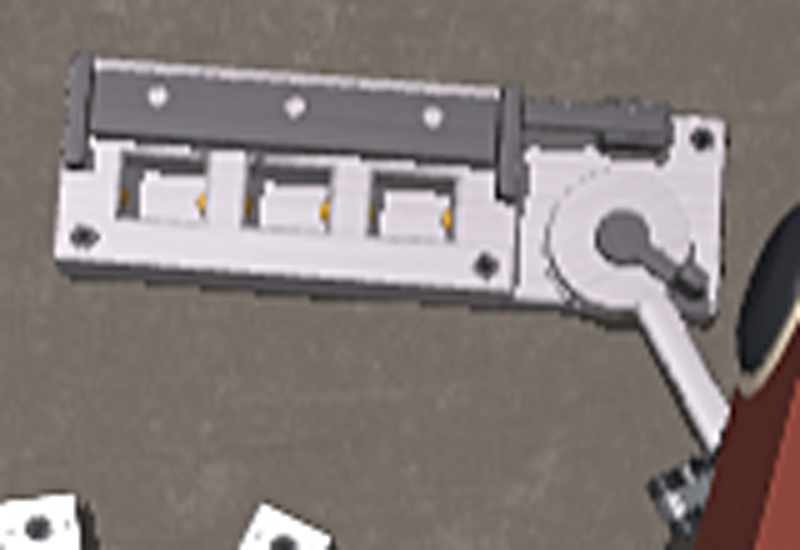

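The bar is nearly fully drawn. I go about 9° further.

Call:
{"name": "carry_out", "arguments": {
  "moves": [
    [[0, 0, -0.6, -0.144, 0, 0, -1], [0, 0, -0.6, -0.144, 0, 0, -1], [0, 0, -0.6, -0.144, 0, 0, -1], [0, 0, -0.2, -0.048, 0, 0, -1], [0, 0, 0, 0, 0, 0, -1], [0, 0, 0, 0, 0, 0, -1]]
  ]
}}

```text
time: 13.5
tool_pos: [0.4891, -0.1335, 0.019]
tool_rot: [-0.0, 0.447, 0.895, -0.001]
contact_force: [-4.3, -3.8, 1.6]
gripper_width: 0.189
```

```bash
python3 -c "
from h import *
knob()
im,z,K,W=look('top'); crop(im,250,120,410,230,5,'t13')"
```

```text
t 13.5 tcp [ 0.4891 -0.1335  0.019 ] xaxis yaw 126.95 z [-0.002 -0.001 -1.   ] F [-4.3 -3.8  1.6] w 0.189 q [-0.41 -0.05  2.03 -0.    1.17 -2.63]
r 0.1119 angle 215.2 ratchet 1.236 tool-handle 1.8 F tool [-0.5 -5.7 -1.6]
```

View pics/t13.png

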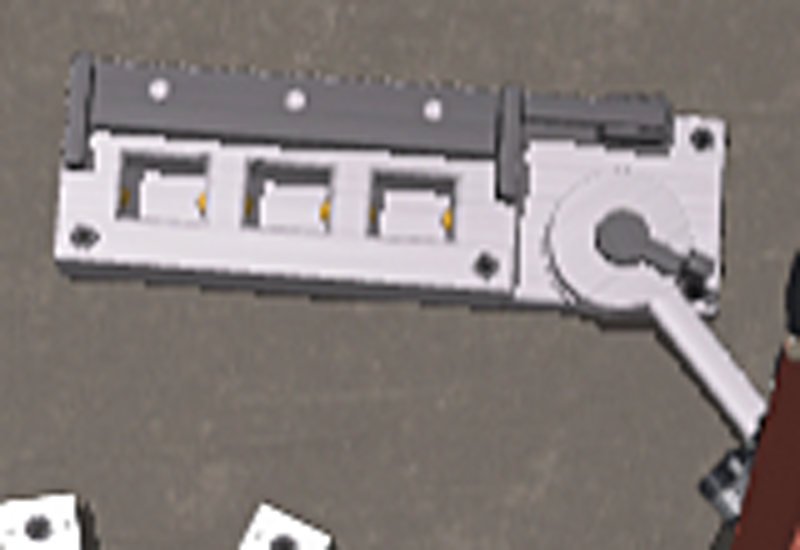

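The bar is fully back (about 20 mm) and all three pockets are clear. I release the knob and rise.

Call:
{"name": "carry_out", "arguments": {
  "moves": [
    [[0, 0, 0, 0, 0, 0, 0], [0, 0, 0, 0, 0, 0, 0], [0, 0, 0, 0, 0, 0, 0], [0, 0, 0, 0, 0, -0.7, 0], [0, 0, 0, 0, 0, -0.9, 0.5], [0, 0, 0, 0, 0, -0.9, 0.5], [0, 0, 0, 0, 0, -0.9, 0.5], [0, 0, 0, 0, 0, 0, 0.5]]
  ]
}}

```text
time: 14.22
tool_pos: [0.4948, -0.1347, 0.1645]
tool_rot: [0.008, 0.446, 0.895, 0.001]
contact_force: [1.6, -0.4, 1.0]
gripper_width: 0.747
```

```bash
python3 -c "
from h import *
from scipy.optimize import least_squares
p=np.array([(0.4895,-.0068),(.4726,-.0435),(.4702,-.0843),(.4797,-.1171),(.4891,-.1335)])
r=least_squares(lambda c:np.hypot(*(p-c[:2]).T)-.110,[.58,-.07]);print(r.x,r.fun)
plan([0.53,0.14,0.16],84.4)"
```

```text
[ 0.57927021 -0.07040497] [ 1.94649147e-05  1.09599941e-05 -4.82691861e-05 -2.43058194e-05
  5.29438040e-05]
t 14.22 tcp [ 0.4948 -0.1347  0.1645] xaxis yaw 127.05 z [ 0.014 -0.006 -1.   ] F [ 1.6 -0.4  1. ] w 0.747 q [-0.41 -0.21  1.91  0.    1.42 -2.63]
turn shares [0.14 0.11 8.53] shift shares (present axes) [4.95 4.84 0.09] shift shares in target axes [6.92 0.21 0.11]
```

The circle fit of the knob path gives the screw axis at (0.5793, -0.0704) in robot coordinates, to 0.05 mm. I take a wrist view of the head and pockets together, so pocket positions can be taken relative to that axis.

Call:
{"name": "carry_out", "arguments": {
  "moves": [
    [[0, 0, 0.95, 0, 0, 0, 0.5], [0, 0, 0.95, 0, 0, 0, 0.5], [0, 0, 0.95, 0, 0, 0, 0.5], [0, 0, 0.95, 0, 0, 0, 0.5], [0, 0, 0.95, 0, 0, 0, 0.5], [0, 0, 0.95, 0, 0, 0, 0.5], [0, 0, 0.95, 0, 0, 0, 0.5], [0, 0, 0.95, 0, 0, 0, 0.5]]
  ]
}}

```text
time: 14.88
tool_pos: [0.49, -0.1327, 0.1549]
tool_rot: [0.0, 0.714, 0.7, 0.0]
contact_force: [-0.3, 0.2, -1.3]
gripper_width: 0.746
```

```bash
python3 -c "
from h import *
plan([0.60,0.04,0.15],84.4)"
```

```text
t 14.88 tcp [ 0.49   -0.1327  0.1549] xaxis yaw 88.81 z [ 0.001  0.    -1.   ] F [-0.3  0.2 -1.3] w 0.746 q [-0.41 -0.21  1.92  0.    1.42 -1.96]
turn shares [ 0.01 -0.01  0.88] shift shares (present axes) [4.37 2.66 0.13] shift shares in target axes [4.57 2.32 0.12]
```

Call:
{"name": "carry_out", "arguments": {
  "moves": [
    [[0, 0, 0.88, 0, 0, 0.1, 0.5], [0, 0, 0, 0.8, 0.4, 0, 0.5], [0, 0, 0, 0.8, 0.4, 0, 0.5], [0, 0, 0, 0.8, 0.4, 0, 0.5], [0, 0, 0, 0.8, 0.4, 0, 0.5], [0, 0, 0, 0.8, 0.4, 0, 0.5], [0, 0, 0, 0.57, 0.32, 0, 0.5], [0, 0, 0, 0, 0, 0, 0.5]]
  ]
}}

```text
time: 15.55
tool_pos: [0.6011, 0.0445, 0.1509]
tool_rot: [-0.0, 0.738, 0.675, 0.001]
contact_force: [-0.7, -0.0, 0.4]
gripper_width: 0.755
```

Call:
{"name": "carry_out", "arguments": {
  "moves": [
    [[0, 0, 0, 0, 0, 0, 0.5], [0, 0, 0, 0, 0, 0, 0.5], [0, 0, 0, 0, 0, 0, 0.5]]
  ]
}}

```text
time: 15.8
tool_pos: [0.5988, 0.0396, 0.1509]
tool_rot: [-0.0, 0.74, 0.673, -0.0]
contact_force: [-0.5, 0.8, 0.5]
gripper_width: 0.746
```

```bash
python3 -c "
from h import *
plan([0.60,0.04,0.15],84.4)
im,z,K,W=look('wrist','w14'); print(W.tolist())
np.save('w14W.npy',W);np.save('w14im.npy',im)
crop(im,120,100,390,260,3,'w14a')
s,T=show()"
```

```text
t 15.8 tcp [0.5988 0.0396 0.1509] xaxis yaw 84.58 z [-0. -0. -1.] F [-0.5  0.8  0.5] w 0.746 q [-0.06  0.02  1.72 -0.    1.4  -1.53]
turn shares [-0.    0.    0.04] shift shares (present axes) [0.01 0.03 0.02] shift shares in target axes [0.01 0.03 0.02]
[[0.0928382428915057, 0.9574805422179853, 0.2731521040203953, 0.5284033483242032], [0.9956805107577356, -0.08895250931389634, -0.026603976845086964, 0.046377781766742995], [-0.0011752250978040379, 0.2744420929098017, -0.9616029099816907, 0.3304985014960924], [0.0, 0.0, 0.0, 1.0]]
t 15.85 tcp [0.5988 0.0394 0.151 ] xaxis yaw 84.57 z [-0. -0. -1.] F [-0.3  0.9 -0.3] w 0.75 q [-0.06  0.02  1.72 -0.    1.4  -1.53]
```

View pics/w14.png

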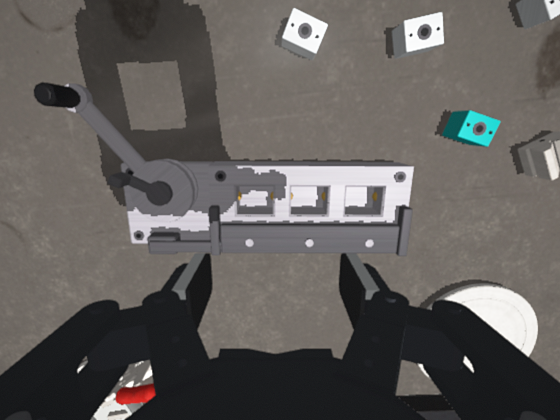

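View pics/w14a.png

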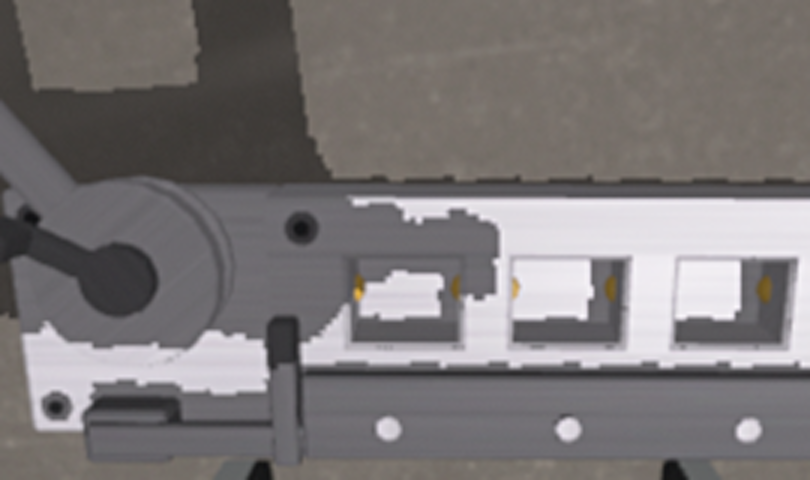

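```bash
python3 -c "
from h import *
im=np.load('w14im.npy'); crop(im,225,165,400,230,4.5,'w14b')"
```

```text
(no output)
```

View pics/w14b.png

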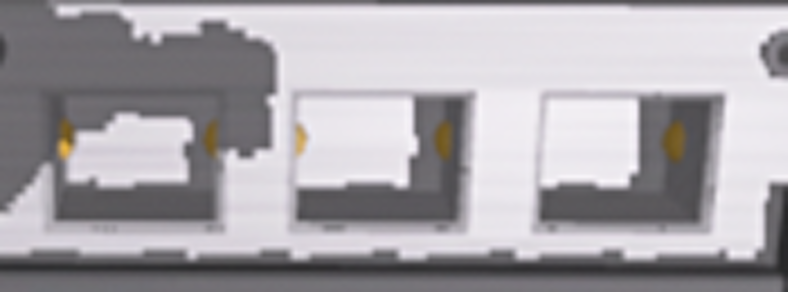

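Run:
```python
from h import *
W=np.load('w14W.npy'); f=grab_frame("wrist"); K=f["K"]; z=f["z_map"]
P=lambda x,y,h:ray(K,W,225+x/4.5-.39,165+y/4.5-.39,h)
A=lambda x,y,h:ray(K,W,120+x/3-.33,100+y/3-.33,h)
pk={}
for n,c in (("p1",[(52,92),(226,92),(221,230),(46,230)]),("p2",[(291,93),(475,93),(468,230),(288,230)]),("p3",[(541,94),(724,95),(712,230),(534,230)])):
    q=np.array([P(*x,.038) for x in c]); pk[n]=q.mean(0)
    print(n,pk[n].round(4),"len y",np.linalg.norm(q[1]-q[0]).round(4),np.linalg.norm(q[2]-q[3]).round(4),"x",np.linalg.norm(q[3]-q[0]).round(4),np.linalg.norm(q[2]-q[1]).round(4), "yaw",(90-np.degrees(np.arctan2(*(q[1]-q[0])[[1,0]]))).round(2))
d=pk["p3"]-pk["p1"]; print("p1-p3",d, np.linalg.norm(d),"yaw",np.degrees(np.arctan2(d[1],d[0]))-90)
u,v=int(120+117/3),int(100+280/3); print("hub depth z",(W@np.append(np.linalg.solve(K,[u,v,1.])*z[v,u],1))[:3])
print("hub",A(117,280,.053).round(4),"head",A(120,271,.046).round(4), "bar z?")
```

```text
p1 [0.5989 0.019  0.038 ] len y 0.0383 0.0396 x 0.0318 0.0317 yaw 5.31
p2 [0.604  0.0733 0.038 ] len y 0.0404 0.0407 x 0.0315 0.0315 yaw 5.31
p3 [0.6093 0.1282 0.038 ] len y 0.0402 0.0402 x 0.0312 0.031 yaw 5.63
p1-p3 [0.01042188 0.10911485 0.        ] 0.10961143049187666 yaw -5.455939433245973
hub depth z [ 0.57950858 -0.06902366  0.05304734]
hub [ 0.5795 -0.0694  0.053 ] head [ 0.5779 -0.0707  0.046 ] bar z?
```

Run:
```python
from h import *
im,z,K,W=look("top"); crop(im,265,140,350,175,9,"t15")
P=lambda x,y,h: ray(K,W,250+x/5-.4,120+y/5-.4,h)
for n,c in (("p3",[(120,150),(210,155),(207,222),(117,217)]),("p2",[(246,160),(333,166),(330,232),(243,225)]),("p1",[(372,168),(457,176),(455,242),(369,236)])):
    print(n,np.mean([P(*x,.038) for x in c],0).round(4))
print(P(622,237,.053),P(620,243,.046))
```

```text
p3 [0.6112 0.1271 0.038 ]
p2 [0.6056 0.0727 0.038 ]
p1 [0.5999 0.018  0.038 ]
[ 0.58031642 -0.07001893  0.053     ] [ 0.57921109 -0.07038943  0.046     ]
```

View pics/t15.png

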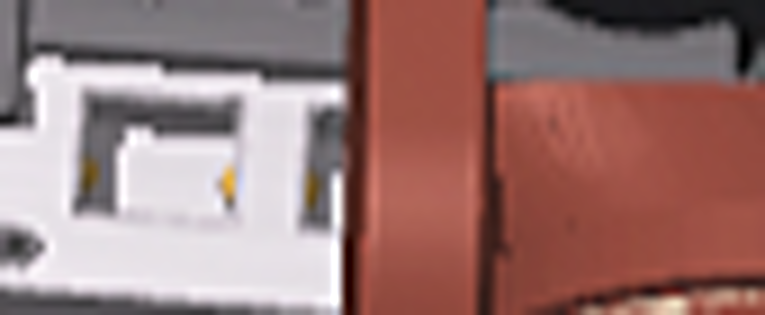

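The wrist view (bias-corrected with the screw axis) and the top view agree on pocket_2 at about (0.604, 0.0724), with yaw -5.5°. Next I look over the blocks.

Call:
{"name": "carry_out", "arguments": {
  "moves": [
    [[0, 0, 0, 0.5, -0.55, 0.2, 0.5], [0, 0, 0, 0.5, -0.55, 0.2, 0.5], [0, 0, 0, 0.5, -0.55, 0.2, 0.5], [0, 0, 0, 0.5, -0.55, 0.2, 0.5], [0, 0, 0, 0.5, -0.5, 0.2, 0.5], [0, 0, 0, 0, 0, 0, 0.5], [0, 0, 0, 0, 0, 0, 0.5], [0, 0, 0, 0, 0, 0, 0.5]]
  ]
}}

```text
time: 16.62
tool_pos: [0.5017, 0.1493, 0.1117]
tool_rot: [0.001, 0.74, 0.673, 0.0]
contact_force: [-0.2, -0.3, 0.2]
gripper_width: 0.749
```

```bash
cat >> h.py <<'E'
def blocks(name):
    s,T=show(); im,z,K,W=look("wrist",name)
    hsv=cv2.cvtColor(im,cv2.COLOR_RGB2HSV)
    m=((im.min(2)>205)&(hsv[...,1]<25)).astype(np.uint8)*255
    m=cv2.morphologyEx(m,cv2.MORPH_CLOSE,np.ones((7,7)))
    n,l,st,c=cv2.connectedComponentsWithStats(m)
    for i in range(1,n):
        if st[i,4]<500: continue
        cs,_=cv2.findContours((l==i).astype(np.uint8),0,2); h=cv2.convexHull(cs[0])[:,0]
        wp=np.array([ray(K,W,u,v,.03)[:2] for u,v in h.astype(float)],np.float32)
        (cx,cy),(w,hh),a=cv2.minAreaRect(wp*1000)
        ang=a if w>hh else a+90
        t=np.linalg.inv(T)@[cx/1000,cy/1000,.03,1]
        print("px",c[i].round(0),"box",st[i][:4],"world",round(cx/1000,4),round(cy/1000,4),"size",round(w,1),round(hh,1),"long-axis deg",round(((ang+90)%180)-90,1),"tool xy",t[:2].round(4))
E
python3 -c "
from h import *
blocks('w16')"
```

```text
t 16.62 tcp [0.5017 0.1493 0.1117] xaxis yaw 84.62 z [ 0.001 -0.    -1.   ] F [-0.2 -0.3  0.2] w 0.749 q [ 0.15 -0.13  1.93 -0.    1.34 -1.33]
px [251.   9.] box [228   0  58  24] world 0.3431 0.1491 size 10.5 43.8 long-axis deg -74.2 tool xy [-0.015 -0.158]
px [455. 122.] box [431  98  48  48] world 0.4428 0.305 size 25.6 33.4 long-axis deg -64.1 tool xy [ 0.1495 -0.0734]
px [313. 157.] box [291 139  43  38] world 0.4612 0.1853 size 25.9 33.6 long-axis deg -83.3 tool xy [ 0.0321 -0.0438]
px [120. 291.] box [ 86 278  76  31] world 0.5775 -0.008 size 72.4 31.2 long-axis deg 75.7 tool xy [-0.1495  0.0901]
px [258. 306.] box [199 286 112  50] world 0.6077 0.1175 size 112.3 56.5 long-axis deg 84.7 tool xy [-0.0218  0.1084]
px [427. 403.] box [396 387  63  33] world 0.743 0.297 size 83.2 33.9 long-axis deg 39.0 tool xy [0.1697 0.2263]
```

View pics/w16.png

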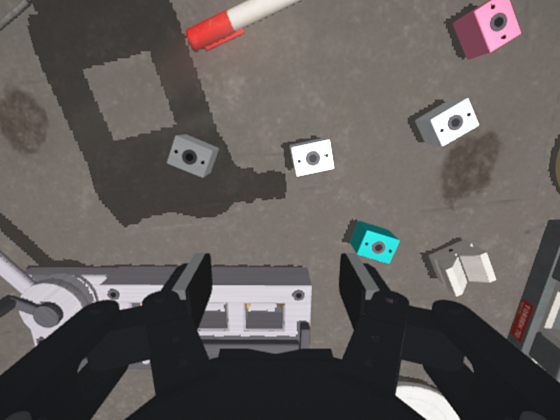

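Block B is at (0.461, 0.185) with its long axis at 96.7°, and its measured size of 25.9 x 33.6 mm is right. I align over it.

```bash
python3 -c "
from h import *
plan([.4612,.1845,.03],96.7)"
```

```text
t 16.67 tcp [0.5021 0.1491 0.1119] xaxis yaw 84.58 z [ 0.002 -0.    -1.   ] F [-0.1 -0.   1.4] w 0.752 q [ 0.15 -0.13  1.93 -0.    1.34 -1.33]
turn shares [ 0.02  0.   -2.42] shift shares (present axes) [ 0.78 -1.11  2.05] shift shares in target axes [ 1.   -0.91  2.05]
```

Call:
{"name": "carry_out", "arguments": {
  "moves": [
    [[0, 0, -0.81, 0, 0, 0, 0.5], [0, 0, -0.81, 0, 0, 0, 0.5], [0, 0, -0.8, 0, 0, 0, 0.5], [0, 0, 0, 0.5, -0.45, 0.5, 0.5], [0, 0, 0, 0.5, -0.46, 0.5, 0.5], [0, 0, 0, 0, 0, 0.5, 0.5], [0, 0, 0, 0, 0, 0.55, 0.5], [0, 0, 0, 0, 0, 0, 0.5]]
  ]
}}

```text
time: 17.33
tool_pos: [0.4576, 0.1839, 0.0252]
tool_rot: [-0.002, 0.665, 0.747, -0.003]
contact_force: [-1.5, -0.2, -1.1]
gripper_width: 0.749
```

Call:
{"name": "carry_out", "arguments": {
  "moves": [
    [[0, 0, 0, 0, 0, 0, 0.5], [0, 0, 0, 0, 0, 0, 0.5]]
  ]
}}

```text
time: 17.5
tool_pos: [0.4619, 0.185, 0.0306]
tool_rot: [0.001, 0.665, 0.747, 0.001]
contact_force: [0.1, 0.2, 0.5]
gripper_width: 0.752
```

```bash
python3 -c "
from h import *
blocks('w17')"
```

```text
t 17.5 tcp [0.4619 0.185  0.0306] xaxis yaw 96.67 z [ 0.002  0.    -1.   ] F [0.1 0.2 0.5] w 0.752 q [ 0.23 -0.09  2.04 -0.    1.19 -1.46]
px [281.  16.] box [217   0 131  38] world 0.3354 0.1739 size 12.8 68.4 long-axis deg -74.3 tool xy [ 0.0037 -0.127 ]
px [465. 232.] box [436 207  59  51] world 0.4427 0.305 size 25.5 33.4 long-axis deg -63.6 tool xy [ 0.1214 -0.0052]
px [277. 251.] box [250 242  52  16] world 0.4686 0.1863 size 10.5 33.2 long-axis deg -83.2 tool xy [0.0005 0.0068]
px [136. 389.] box [113 374  41  39] world 0.5948 0.0928 size 27.0 35.9 long-axis deg -41.7 tool xy [-0.107   0.1213]
```

View pics/w17.png

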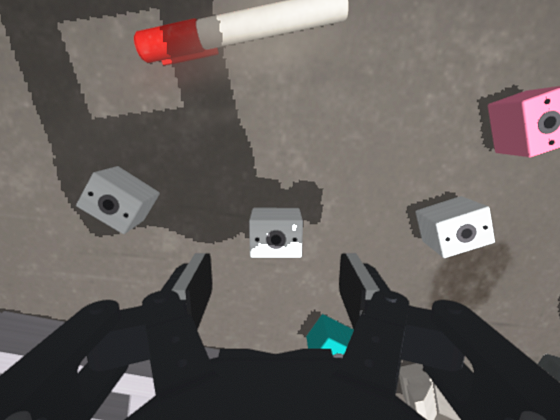

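The block is centred between the fingers, its hole at (276,239), and square to them. I descend and grip.

Call:
{"name": "carry_out", "arguments": {
  "moves": [
    [[0, 0, 0, 0, 0, 0.4, 0.5], [0, 0, 0, 0, 0, 0.4, 0.5], [0, 0, 0, 0, 0, 0.4, 0.5], [0, 0, 0, 0, 0, 0.16, 0.5], [0, 0, 0, 0, 0, 0, 0.5], [0, 0, 0, 0, 0, 0, 0.5]]
  ]
}}

```text
time: 18.05
tool_pos: [0.4612, 0.1854, -0.0242]
tool_rot: [0.0, 0.664, 0.747, 0.001]
contact_force: [0.4, 0.8, 0.6]
gripper_width: 0.751
```

```bash
python3 -c "
from h import *
show();im,z,K,W=look('side'); crop(im,250,180,360,290,6,'s18'); look('wrist','w18')"
```

```text
t 18.05 tcp [ 0.4612  0.1854 -0.0242] xaxis yaw 96.73 z [ 0.001  0.    -1.   ] F [0.4 0.8 0.6] w 0.751 q [ 0.23 -0.    2.07 -0.    1.08 -1.46]
```

View pics/s18.png

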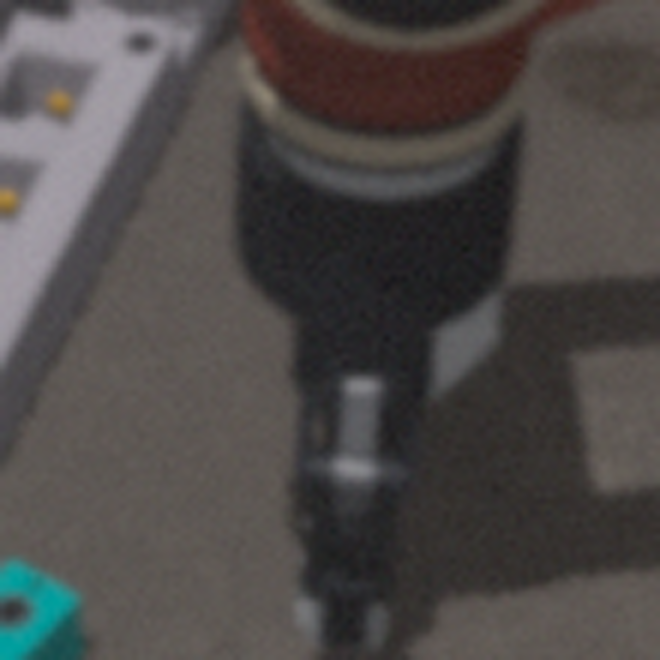

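View pics/w18.png

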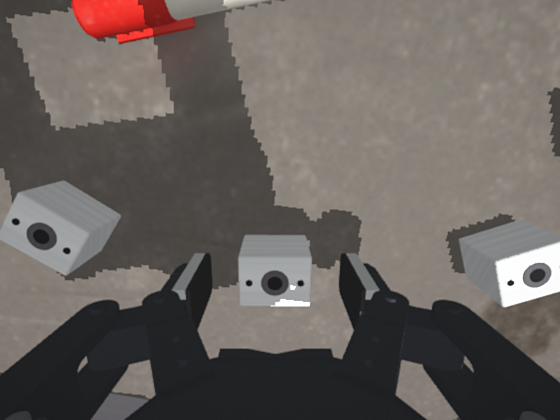

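Run:
```python
from h import *
s,T=show(); im,z,K,W=look('wrist'); Ti=np.linalg.inv(T)
p=ray(K,W,274.3,283.5,.03); print("hole tool",(Ti@np.append(p,1)).round(4))
for u in (195,205,209,345,352):
    for v in range(250,262):
        q=W@np.append(np.linalg.solve(K,[u,v,1.])*z[v,u],1)
        if q[2]>.012 : print(u,v,q[:3].round(4),(Ti@q)[:3].round(4)); break
```

```text
t 18.15 tcp [ 0.4617  0.1856 -0.0237] xaxis yaw 96.74 z [ 0.003  0.001 -1.   ] F [ 0.6 -0.1  0.4] w 0.751 q [ 0.23 -0.    2.07 -0.    1.08 -1.46]
hole tool [-1.00e-04  6.00e-04 -5.37e-02  1.00e+00]
195 253 [0.454  0.1465 0.0239] [-0.0379 -0.0121 -0.0476]
205 253 [0.4538 0.1511 0.023 ] [-0.0334 -0.0118 -0.0467]
209 253 [0.4536 0.1529 0.023 ] [-0.0315 -0.0117 -0.0467]
345 253 [0.4458 0.2177 0.023 ] [ 0.0338 -0.0119 -0.0467]
352 253 [0.445  0.2207 0.0239] [ 0.0369 -0.0123 -0.0476]
```

The tips are at z≈0.0235 and will be about 0.020 on closing, which gives a 10 mm grip on the block's top. I grip.

Call:
{"name": "carry_out", "arguments": {
  "moves": [
    [[0, 0, 0, 0, 0, 0, -1], [0, 0, 0, 0, 0, 0, -1], [0, 0, 0, 0, 0, 0, -1], [0, 0, 0, 0, 0, 0, -1], [0, 0, 0, 0, 0, 0, -1], [0, 0, 0, 0, 0, 0, -1]]
  ]
}}

```text
time: 18.7
tool_pos: [0.4609, 0.1855, -0.0245]
tool_rot: [0.0, 0.664, 0.747, 0.001]
contact_force: [-0.5, -0.1, 5.6]
gripper_width: 0.382
```

Call:
{"name": "carry_out", "arguments": {
  "moves": [
    [[0, 0, 0, 0, 0, -0.5, -1], [0, 0, 0, 0, 0, -0.8, -1], [0, 0, 0, 0, 0, -0.9, -1], [0, 0, 0, 0, 0, -0.6, -1], [0, 0, 0, 0, 0, 0, -1], [0, 0, 0, 0, 0, 0, -1]]
  ]
}}

```text
time: 19.2
tool_pos: [0.4611, 0.1855, 0.0879]
tool_rot: [0.001, 0.664, 0.747, 0.001]
contact_force: [0.4, 1.0, -2.2]
gripper_width: 0.384
```

```bash
python3 -c "
from h import *
plan([.6042,.0724,.087],84.5);look('wrist','w19')"
```

```text
t 19.2 tcp [0.4611 0.1855 0.0879] xaxis yaw 96.75 z [ 0.003  0.001 -1.   ] F [ 0.4  1.  -2.2] w 0.384 q [ 0.23 -0.17  2.01 -0.    1.3  -1.46]
turn shares [ 0.03 -0.01  2.45] shift shares (present axes) [-3.23  3.22  0.03] shift shares in target axes [-2.47  3.83  0.02]
```

View pics/w19.png

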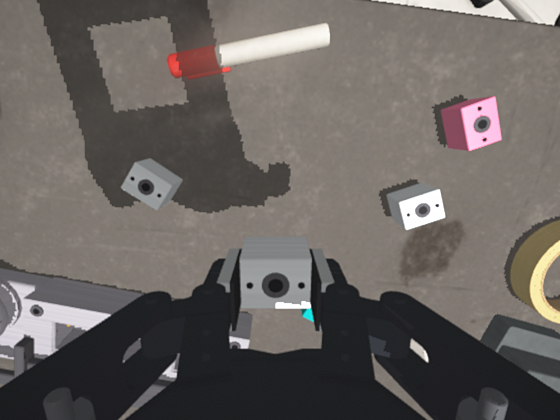

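The block is held square, its hole at (275,286). I carry it over pocket_2.

Call:
{"name": "carry_out", "arguments": {
  "moves": [
    [[0, 0, 0.82, 0, 0, 0, -1], [0, 0, 0.82, 0, 0, 0, -1], [0, 0, 0.81, -0.4, 0.6, 0, -1], [0, 0, 0, -0.4, 0.65, 0, -1], [0, 0, 0, -0.45, 0.65, 0, -1], [0, 0, 0, -0.45, 0.65, 0, -1], [0, 0, 0, -0.4, 0.65, 0, -1], [0, 0, 0, -0.37, 0.6, 0, -1]]
  ]
}}

```text
time: 19.92
tool_pos: [0.6023, 0.0727, 0.083]
tool_rot: [-0.002, 0.74, 0.672, -0.002]
contact_force: [0.6, -0.1, -1.3]
gripper_width: 0.38
```

Call:
{"name": "carry_out", "arguments": {
  "moves": [
    [[0, 0, 0, 0, 0, 0.1, -1], [0, 0, 0, 0, 0, 0.1, -1], [0, 0, 0, 0, 0, 0.2, -1], [0, 0, 0, 0, 0, 0.1, -1], [0, 0, 0, 0, 0, 0, -1], [0, 0, 0, 0, 0, 0, -1]]
  ]
}}

```text
time: 20.42
tool_pos: [0.6019, 0.0747, 0.0656]
tool_rot: [-0.001, 0.74, 0.673, -0.001]
contact_force: [-1.2, -0.4, -0.2]
gripper_width: 0.381
```

```bash
python3 -c "
from h import *
plan([.6042,.0726,.03],84.5);im,z,K,W=look('wrist','w20');im,z,K,W=look('top');crop(im,265,140,350,175,9,'t20')"
```

```text
t 20.42 tcp [0.6019 0.0747 0.0656] xaxis yaw 84.56 z [-0.002  0.    -1.   ] F [-1.2 -0.4 -0.2] w 0.381 q [ 0.    0.12  1.76  0.    1.26 -1.47]
turn shares [-0.02  0.    0.01] shift shares (present axes) [-0.05  0.06  0.89] shift shares in target axes [-0.05  0.06  0.89]
```

View pics/w20.png

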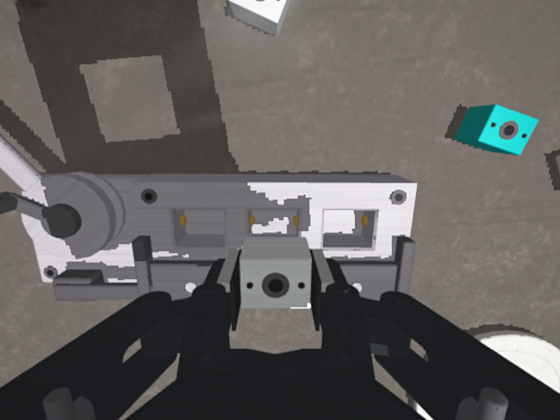

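```bash
python3 -c "
from h import *
s,T=show();im,z,K,W=look('wrist');np.savez('w21.npz',im=im,K=K,W=W,T=T)
crop(im,160,195,400,265,3.33,'w21')"
```

```text
t 20.52 tcp [0.603  0.0745 0.0669] xaxis yaw 84.54 z [ 0. -0. -1.] F [ 0.3 -0.   0.4] w 0.384 q [ 0.    0.12  1.76 -0.    1.26 -1.47]
```

View pics/w21.png

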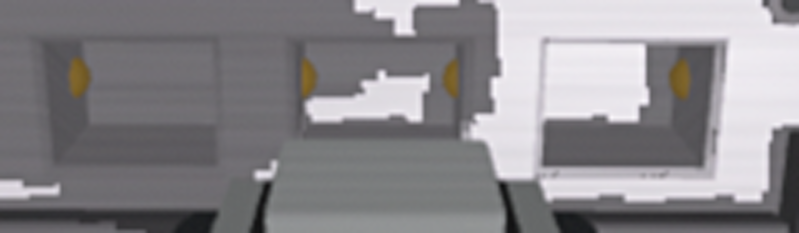

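Run:
```python
from h import *
d=np.load('w21.npz'); K,W,T=d['K'],d['W'],d['T']; Ti=np.linalg.inv(T)
k=3.33
t=lambda x,y,h=.038:(Ti@np.append(ray(K,W,160+(x+.5)/k-.5,195+(y+.5)/k-.5,h),1))[:2]*1000
c=np.array([t(*p) for p in ((540,39),(729,39),(718,175),(537,175))]); print(c.round(1),c.mean(0).round(2),(c.mean(0)-[55,0]).round(2))
print("p2 top edge l,r",t(290,40).round(1),t(472,40).round(1))
print("p1",[t(*p).round(1) for p in ((38,40),(222,40),(222,165))])
# hole of held block: px (275.5,285.5) at tool z -.0545
print("hole",(Ti@np.append(ray(K,W,275.5,285.5,T[2,3]+.0545),1))[:3].round(4))
```

```text
[[ 33.5 -14.7]
 [ 74.4 -14.8]
 [ 74.9  16.9]
 [ 34.3  17. ]] [54.28  1.1 ] [-0.72  1.1 ]
p2 top edge l,r [-20.5 -14.4] [ 18.9 -14.4]
p1 [array([-74.9, -14.3]), array([-35.2, -14.3]), array([-36.4,  14.7])]
hole [ 0.0003  0.0012 -0.0545]
```

The pocket-to-block offset seen in-hand is about (-1, 0) mm, and the stored map says (-1.9, +1.2). I split the difference and descend to the mouth.

Call:
{"name": "carry_out", "arguments": {
  "moves": [
    [[0, 0, 0, -0.035, 0.012, 0.2, -1], [0, 0, 0, 0, 0, 0.35, -1], [0, 0, 0, 0, 0, 0.35, -1], [0, 0, 0, 0, 0, 0.3, -1], [0, 0, 0, 0, 0, 0.1, -1], [0, 0, 0, 0, 0, 0, -1], [0, 0, 0, 0, 0, 0, -1]]
  ]
}}

```text
time: 21.15
tool_pos: [0.6028, 0.0725, 0.0134]
tool_rot: [-0.001, 0.74, 0.672, -0.001]
contact_force: [0.3, 0.0, -1.9]
gripper_width: 0.383
```

```bash
python3 -c "
from h import *
show()"
```

```text
t 21.15 tcp [0.6028 0.0725 0.0134] xaxis yaw 84.49 z [-0.002 -0.    -1.   ] F [ 0.3  0.  -1.9] w 0.383 q [-0.    0.19  1.79 -0.    1.17 -1.48]
```

Bottom is at about 0.038, the mouth, with no contact. I go in slowly.

Call:
{"name": "carry_out", "arguments": {
  "moves": [
    [[0, 0, 0, 0, 0, 0.08, -1], [0, 0, 0, 0, 0, 0.08, -1], [0, 0, 0, 0, 0, 0.08, -1], [0, 0, 0, 0, 0, 0, -1], [0, 0, 0, 0, 0, 0, -1]]
  ]
}}

```text
time: 21.57
tool_pos: [0.6033, 0.0726, 0.0047]
tool_rot: [-0.0, 0.74, 0.672, -0.0]
contact_force: [0.1, 0.0, -0.1]
gripper_width: 0.383
```

```bash
python3 -c "
from h import *
show(); look('wrist','w22')"
```

```text
t 21.57 tcp [0.6033 0.0726 0.0047] xaxis yaw 84.49 z [-0.001  0.    -1.   ] F [ 0.1  0.  -0.1] w 0.383 q [-0.    0.2   1.79  0.    1.15 -1.48]
```

View pics/w22.png

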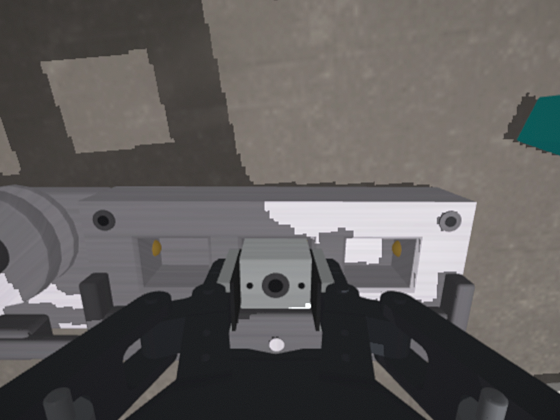

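Call:
{"name": "carry_out", "arguments": {
  "moves": [
    [[0, 0, 0, 0, 0, 0.07, -1], [0, 0, 0, 0, 0, 0.07, -1], [0, 0, 0, 0, 0, 0.05, -1], [0, 0, 0, 0, 0, 0, -1], [0, 0, 0, 0, 0, 0, -1]]
  ]
}}

```text
time: 22.03
tool_pos: [0.6052, 0.0726, 0.0008]
tool_rot: [0.001, 0.74, 0.672, 0.001]
contact_force: [-4.9, -0.3, 12.3]
gripper_width: 0.385
```

```bash
python3 -c "
from h import *
show()"
```

```text
t 22.03 tcp [0.6052 0.0726 0.0008] xaxis yaw 84.5 z [ 0.002 -0.    -1.   ] F [-4.9 -0.3 12.3] w 0.385 q [-0.    0.21  1.79 -0.    1.14 -1.48]
```

```bash
python3 -c "
from h import *
look('wrist','w23')
im,z,K,W=look('side'); crop(im,190,150,310,260,6,'s23')"
```

```text
(no output)
```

View pics/w23.png

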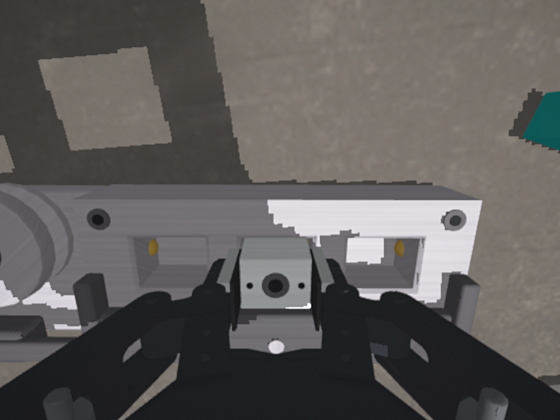

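View pics/s23.png

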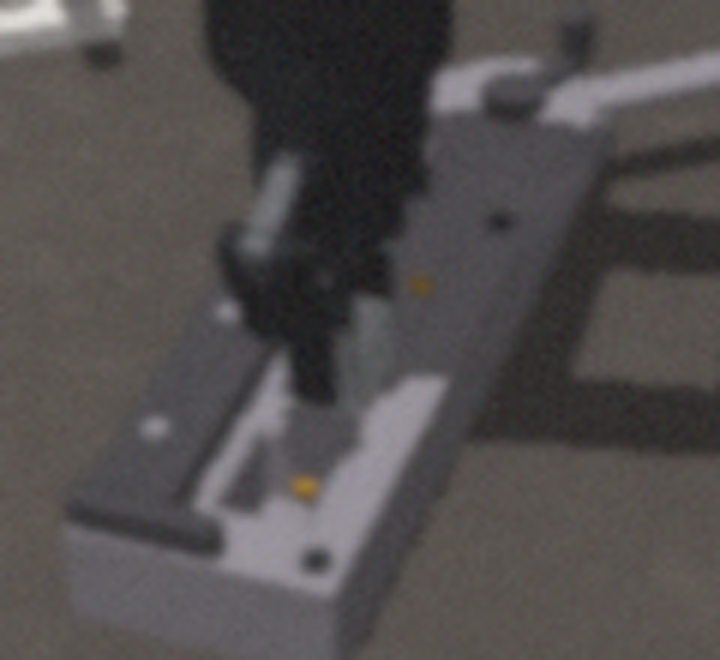

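Run:
```python
from h import *
s,T=show(); im,z,K,W=look('wrist'); Ti=np.linalg.inv(T)
def q(u,v): return W@np.append(np.linalg.solve(K,[u,v,1.])*z[v,u],1)
for n,u,v in (("top",262,300),("top",290,272),("plate",330,222),("plate",430,260),("tipL",233,252),("tipL",233,256),("tipL",233,260),("tipR",318,252),("tipR",318,256),("tipR",318,248),("front",275,245),("front",275,255),("front",275,262)): p=q(u,v); print(n,u,v,p[:3].round(4),(Ti@p)[:3].round(4))
```

```text
t 22.13 tcp [0.6052 0.0726 0.0008] xaxis yaw 84.5 z [ 0.002 -0.    -1.   ] F [-4.6 -0.1 12. ] w 0.382 q [-0.    0.21  1.79 -0.    1.14 -1.48]
top 262 300 [0.6133 0.0657 0.0553] [-0.0061  0.0089 -0.0545]
top 290 272 [0.5994 0.0801 0.0563] [ 0.0069 -0.0063 -0.0555]
plate 330 222 [0.5833 0.1021 0.0385] [ 0.0273 -0.0246 -0.0377]
plate 430 260 [0.6089 0.1527 0.0382] [ 0.0801 -0.0039 -0.0373]
tipL 233 252 [0.5912 0.0536 0.0469] [-0.0202 -0.012  -0.0461]
tipL 233 256 [0.5911 0.0543 0.0517] [-0.0196 -0.0122 -0.051 ]
tipL 233 260 [0.5912 0.0549 0.0559] [-0.019  -0.0121 -0.0551]
tipR 318 252 [0.595  0.0944 0.0468] [ 0.0207 -0.0121 -0.046 ]
tipR 318 256 [0.5947 0.0937 0.0521] [ 0.02   -0.0124 -0.0513]
tipR 318 248 [0.5953 0.0951 0.0415] [ 0.0214 -0.0119 -0.0408]
front 275 245 [0.5925 0.0738 0.0395] [-0.     -0.0127 -0.0387]
front 275 255 [0.5928 0.0738 0.0509] [-0.     -0.0123 -0.0502]
front 275 262 [0.5944 0.0737 0.055 ] [ 0.     -0.0107 -0.0542]
```

The finger pads have reached the plate, since the pads swing further forward than I assumed. The block is 13 mm deep with no slip. I unload, release and rise.

Call:
{"name": "carry_out", "arguments": {
  "moves": [
    [[0, 0, 0, 0, 0, -0.09, -1], [0, 0, 0, 0, 0, 0, -1], [0, 0, 0, 0, 0, 0, 0.2], [0, 0, 0, 0, 0, 0, 0.2], [0, 0, 0, 0, 0, 0, 0.2], [0, 0, 0, 0, 0, -0.5, 0.2], [0, 0, 0, 0, 0, -0.7, 0.2], [0, 0, 0, 0, 0, -0.4, 0.2]]
  ]
}}

```text
time: 22.85
tool_pos: [0.6043, 0.0726, 0.0668]
tool_rot: [0.0, 0.74, 0.672, 0.001]
contact_force: [0.7, 0.1, 0.6]
gripper_width: 0.597
```

Call:
{"name": "carry_out", "arguments": {
  "moves": [
    [[0, 0, 0, 0, 0, 0, -1], [0, 0, 0, 0, 0, 0, -1], [0, 0, 0, 0, 0, 0, -1], [0, 0, 0, 0, 0, 0, -1], [0, 0, 0, 0, 0, 0, -1], [0, 0, 0, 0, 0, 0, -1]]
  ]
}}

```text
time: 23.35
tool_pos: [0.6027, 0.0726, 0.0637]
tool_rot: [-0.001, 0.74, 0.672, -0.001]
contact_force: [-0.6, -0.0, -0.2]
gripper_width: -0.001
```

```bash
python3 -c "
from h import *
s,T=show();im,z,K,W=look('wrist','w24')
Ti=np.linalg.inv(T)
for u,v in ((262,245),(270,240),(266,236),(290,236)):
    p=W@np.append(np.linalg.solve(K,[u,v,1.])*z[v,u],1); print(u,v,p[:3].round(4),(Ti@p)[:3].round(4))
im,z,K,W=look('side'); crop(im,190,150,310,260,6,'s24')"
```

```text
t 23.35 tcp [0.6027 0.0726 0.0637] xaxis yaw 84.49 z [-0.002  0.    -1.   ] F [-0.6 -0.  -0.2] w -0.001 q [-0.    0.13  1.76  0.    1.26 -1.48]
262 245 [0.6112 0.0626 0.049 ] [-0.0091  0.0094  0.0147]
270 240 [0.6087 0.0684 0.0471] [-0.0036  0.0064  0.0166]
266 236 [0.6047 0.0661 0.0493] [-0.0063  0.0026  0.0144]
290 236 [0.6074 0.0826 0.0462] [0.0104 0.0038 0.0175]
```

View pics/w24.png

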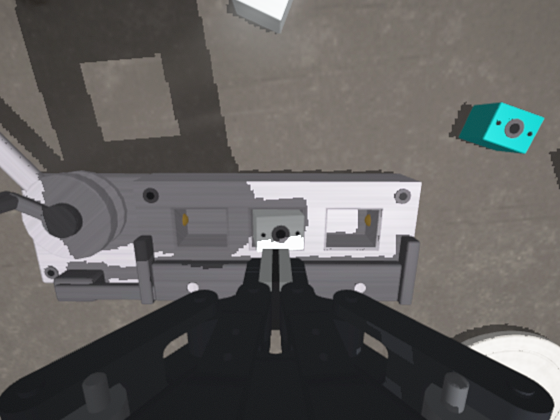

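View pics/s24.png

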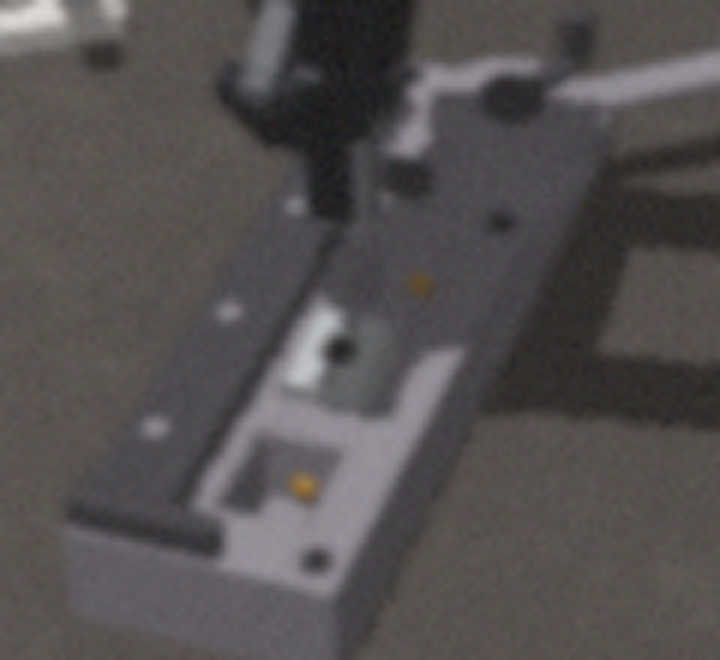

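Run:
```python
from h import *
s,T=show(); im,z,K,W=look('wrist'); Ti=np.linalg.inv(T)
np.savez('w25.npz',im=im,K=K,W=W,T=T)
crop(im,160,195,400,260,3.33,'w25')
p=ray(K,W,280.5,234,.049); print(p,(Ti@np.append(p,1))[:3].round(4))
```

```text
t 23.45 tcp [0.6032 0.0726 0.0643] xaxis yaw 84.49 z [-0.001  0.    -1.   ] F [ 0.7 -0.6 -0.1] w 0.004 q [-0.    0.13  1.76  0.    1.26 -1.48]
[0.60495525 0.07613959 0.049     ] [0.0037 0.0015 0.0153]
```

View pics/w25.png

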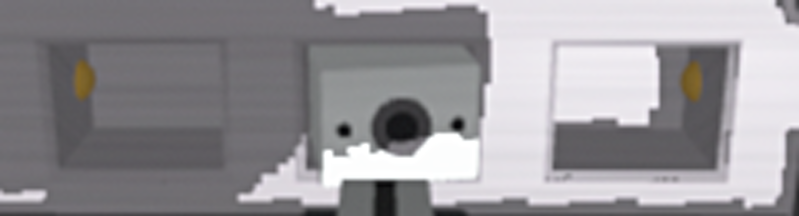

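The block rests on the balls about 11 mm proud, as described, and a little toward the +y wall. I press it home with shut fingers, centred 3 mm toward +x of the tool.

Call:
{"name": "carry_out", "arguments": {
  "moves": [
    [[0, 0, 0, 0.075, 0.03, 0.3, -1], [0, 0, 0, 0, 0, 0.4, -1], [0, 0, 0, 0, 0, 0.4, -1], [0, 0, 0, 0, 0, 0.2, -1], [0, 0, 0, 0, 0, 0.06, -1], [0, 0, 0, 0, 0, 0, -1], [0, 0, 0, 0, 0, 0, -1]]
  ]
}}

```text
time: 24.08
tool_pos: [0.6055, 0.0755, 0.011]
tool_rot: [0.0, 0.74, 0.672, 0.0]
contact_force: [-0.2, -0.3, 0.7]
gripper_width: -0.005
```

```bash
python3 -c "
from h import *
show()"
```

```text
t 24.08 tcp [0.6055 0.0755 0.011 ] xaxis yaw 84.49 z [ 0.001  0.    -1.   ] F [-0.2 -0.3  0.7] w -0.005 q [ 0.    0.2   1.78  0.    1.16 -1.47]
```

Call:
{"name": "carry_out", "arguments": {
  "moves": [
    [[0, 0, 0, 0, 0, 0.06, -1], [0, 0, 0, 0, 0, 0.06, -1], [0, 0, 0, 0, 0, 0.06, -1], [0, 0, 0, 0, 0, 0, -1], [0, 0, 0, 0, 0, 0, -1]]
  ]
}}

```text
time: 24.5
tool_pos: [0.605, 0.0755, 0.0034]
tool_rot: [-0.0, 0.74, 0.672, -0.0]
contact_force: [-0.7, 0.2, -0.1]
gripper_width: -0.001
```

```bash
python3 -c "
from h import *
show()"
```

```text
t 24.5 tcp [0.605  0.0755 0.0034] xaxis yaw 84.49 z [-0.  0. -1.] F [-0.7  0.2 -0.1] w -0.001 q [ 0.    0.21  1.78  0.    1.15 -1.47]
```

```bash
python3 -c "
from h import *
im,z,K,W=look('wrist','w26')
im,z,K,W=look('side'); crop(im,190,150,310,260,6,'s26')"
```

```text
(no output)
```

View pics/s26.png

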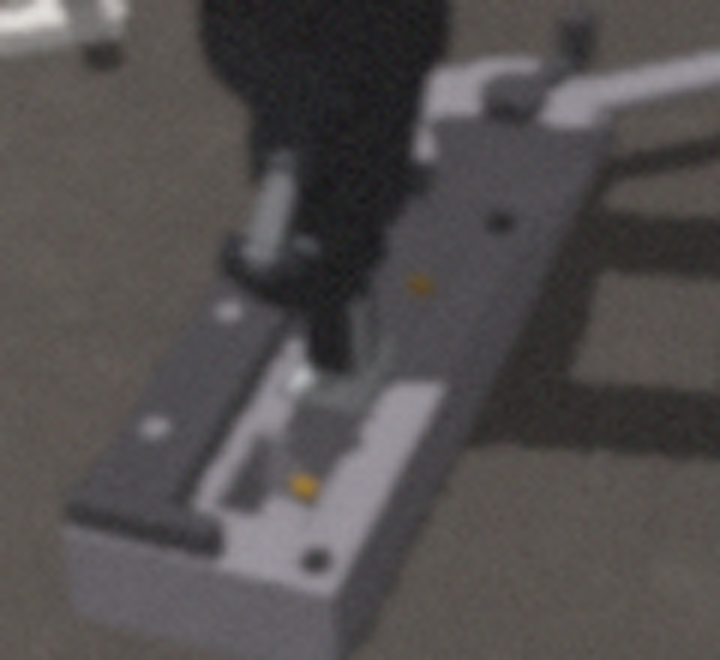

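View pics/w26.png

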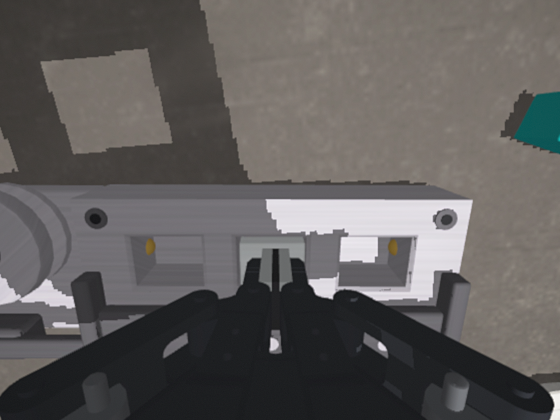

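Call:
{"name": "carry_out", "arguments": {
  "moves": [
    [[0, 0, 0, 0, 0, 0.05, -1], [0, 0, 0, 0, 0, 0.05, -1], [0, 0, 0, 0, 0, 0, -1], [0, 0, 0, 0, 0, 0, -1]]
  ]
}}

```text
time: 24.93
tool_pos: [0.6065, 0.0755, 0.0014]
tool_rot: [0.001, 0.74, 0.672, 0.001]
contact_force: [-1.8, -0.3, 7.2]
gripper_width: -0.001
```

```bash
python3 -c "
from h import *
show()
im,z,K,W=look('wrist');crop(im,210,215,340,315,6,'w27')"
```

```text
t 24.93 tcp [0.6065 0.0755 0.0014] xaxis yaw 84.5 z [ 0.003 -0.    -1.   ] F [-1.8 -0.3  7.2] w -0.001 q [ 0.    0.21  1.78 -0.    1.15 -1.47]
```

View pics/w27.png

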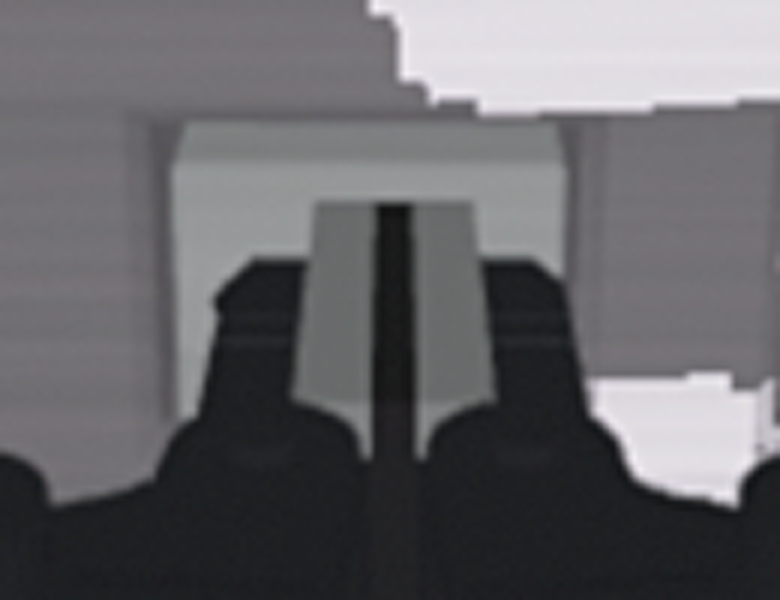

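Call:
{"name": "carry_out", "arguments": {
  "moves": [
    [[0, 0, 0, 0, -0.02, 0.05, -1], [0, 0, 0, 0, 0, 0.05, -1], [0, 0, 0, 0, 0, 0, -1], [0, 0, 0, 0, 0, 0, -1]]
  ]
}}

```text
time: 25.32
tool_pos: [0.6072, 0.0755, 0.0014]
tool_rot: [0.002, 0.74, 0.672, 0.001]
contact_force: [-9.4, -0.7, 23.9]
gripper_width: 0.001
```

```bash
python3 -c "
from h import *
show()"
```

```text
t 25.32 tcp [0.6072 0.0755 0.0014] xaxis yaw 84.51 z [ 0.004 -0.    -1.   ] F [-9.4 -0.7 23.9] w 0.001 q [ 0.    0.21  1.78 -0.    1.14 -1.47]
```

Run:
```python
from h import *
s,T=show(); im,z,K,W=look('wrist','w28'); Ti=np.linalg.inv(T)
def q(u,v): return W@np.append(np.linalg.solve(K,[u,v,1.])*z[v,u],1)
for n,u,v in (("top",245,245),("top",255,245),("top",275,245),("top",300,245),("top",242,260),("front",275,238),("plate",225,240),("plate",315,240),("plate",330,220),("tip",268,249),("tip",268,250),("tip",268,252),("tip",285,249),("tip",285,252)): p=q(u,v); print(n,u,v,p[:3].round(4),(Ti@p)[:3].round(4))
```

```text
t 25.32 tcp [0.6072 0.0755 0.0014] xaxis yaw 84.51 z [ 0.004 -0.    -1.   ] F [-9.4 -0.7 23.9] w 0.001 q [ 0.    0.21  1.78 -0.    1.14 -1.47]
top 245 245 [0.5935 0.0614 0.0389] [-0.0153 -0.0122 -0.0376]
top 255 245 [0.5939 0.0665 0.0391] [-0.0102 -0.0122 -0.0378]
top 275 245 [0.5951 0.0766 0.0384] [-0.     -0.012  -0.0371]
top 300 245 [0.5965 0.0893 0.0379] [ 0.0128 -0.0118 -0.0366]
top 242 260 [0.6016 0.0588 0.0388] [-0.0171 -0.0038 -0.0375]
front 275 238 [0.5927 0.0768 0.0348] [-0.     -0.0144 -0.0335]
plate 225 240 [0.5905 0.0513 0.0372] [-0.0256 -0.0142 -0.0359]
plate 315 240 [0.5948 0.0972 0.0372] [ 0.0205 -0.0143 -0.0359]
plate 330 220 [0.5843 0.1051 0.0384] [ 0.0273 -0.0254 -0.0372]
tip 268 249 [0.5945 0.0732 0.0441] [-0.0035 -0.0122 -0.0428]
tip 268 250 [0.595  0.0731 0.0441] [-0.0035 -0.0117 -0.0428]
tip 268 252 [0.5942 0.0733 0.0485] [-0.0033 -0.0126 -0.0472]
tip 285 249 [0.5948 0.0815 0.0452] [ 0.0049 -0.0127 -0.0439]
tip 285 252 [0.5952 0.0814 0.048 ] [ 0.0048 -0.0123 -0.0467]
```

The block top is now level with the plate (0.0385 against 0.0384), so it is seated. I rise and verify, and look for the next block.

Call:
{"name": "carry_out", "arguments": {
  "moves": [
    [[0, 0, 0, 0, 0, -0.3, -1], [0, 0, 0, 0, 0, -0.5, -1], [0, 0, 0, 0, 0, -0.8, 0.5], [0, 0, 0, 0.3, -0.5, -0.6, 0.5], [0, 0, 0, 0.3, -0.6, 0, 0.5], [0, 0, 0, 0.4, -0.6, 0, 0.5], [0, 0, 0, 0.4, -0.6, 0, 0.5], [0, 0, 0, 0.4, -0.4, 0, 0.5]]
  ]
}}

```text
time: 26.03
tool_pos: [0.5018, 0.1582, 0.0833]
tool_rot: [-0.0, 0.74, 0.672, -0.0]
contact_force: [0.9, -0.3, 0.4]
gripper_width: 0.748
```

Call:
{"name": "carry_out", "arguments": {
  "moves": [
    [[0, 0, 0, 0, 0, 0, 0.5], [0, 0, 0, 0, 0, 0, 0.5], [0, 0, 0, 0, 0, 0, 0.5]]
  ]
}}

```text
time: 26.28
tool_pos: [0.5042, 0.1573, 0.0837]
tool_rot: [0.0, 0.74, 0.672, 0.0]
contact_force: [0.4, -0.5, 0.9]
gripper_width: 0.749
```

```bash
python3 -c "
from h import *
blocks('w29')
im,z,K,W=look('side'); crop(im,190,140,350,360,3,'s29')"
```

```text
t 26.28 tcp [0.5042 0.1573 0.0837] xaxis yaw 84.5 z [ 0.001 -0.    -1.   ] F [ 0.4 -0.5  0.9] w 0.749 q [ 0.16 -0.08  1.94 -0.    1.29 -1.31]
px [466. 119.] box [439  92  54  54] world 0.4429 0.305 size 25.7 33.3 long-axis deg -63.8 tool xy [ 0.1411 -0.0752]
px [ 34. 325.] box [ 14 301  39  51] world 0.5882 -0.0704 size 30.2 53.0 long-axis deg -3.1 tool xy [-0.2186  0.1054]
px [249. 322.] box [198 301 107  54] world 0.6086 0.1251 size 96.7 56.5 long-axis deg 84.7 tool xy [-0.0221  0.107 ]
```

View pics/w29.png

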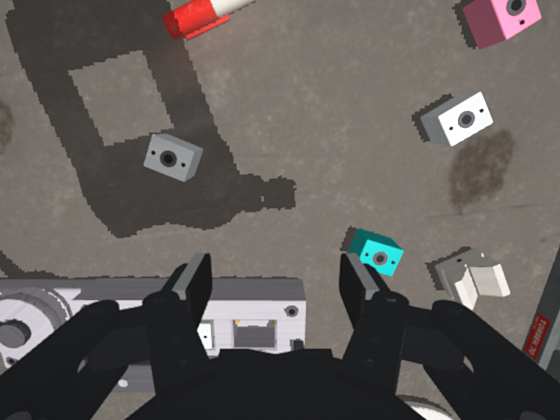

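View pics/s29.png

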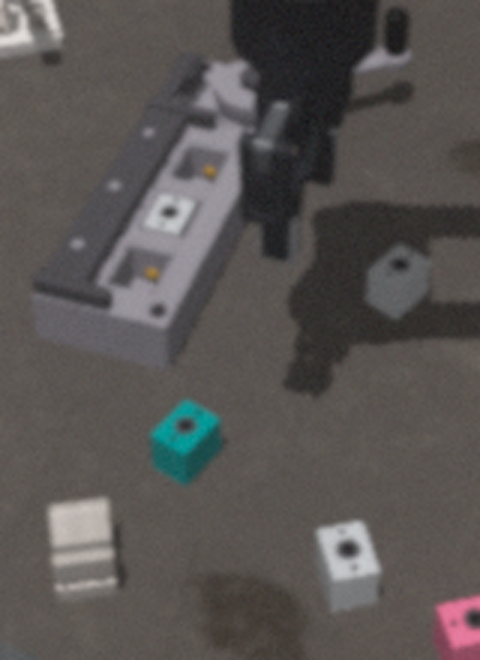

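Block B is flush in the middle pocket. Next is block A at (0.443, 0.305), long axis 116.2°.

```bash
python3 -c "
from h import *
plan([.4429,.305,.03],116.2)"
```

```text
t 26.38 tcp [0.5045 0.1569 0.0836] xaxis yaw 84.44 z [ 0. -0. -1.] F [ 0.7 -0.1  0.4] w 0.748 q [ 0.16 -0.08  1.94 -0.    1.29 -1.31]
turn shares [ 0.    0.   -6.35] shift shares (present axes) [ 3.53 -1.89  1.34] shift shares in target axes [4.   0.25 1.34]
```

Call:
{"name": "carry_out", "arguments": {
  "moves": [
    [[0, 0, -0.91, 0, 0, 0, 0.5], [0, 0, -0.91, 0, 0, 0, 0.5], [0, 0, -0.91, 0, 0, 0, 0.5], [0, 0, -0.91, 0, 0, 0, 0.5], [0, 0, -0.91, 0, 0, 0, 0.5], [0, 0, -0.91, 0, 0, 0, 0.5], [0, 0, -0.89, 0, 0, 0, 0.5], [0, 0, 0, 0.5, 0.03, 0, 0.5]]
  ]
}}

```text
time: 27.05
tool_pos: [0.4978, 0.1736, 0.0836]
tool_rot: [0.001, 0.529, 0.849, -0.0]
contact_force: [-0.6, 0.4, 0.6]
gripper_width: 0.748
```

Call:
{"name": "carry_out", "arguments": {
  "moves": [
    [[0, 0, 0, 0.7, 0.04, 0.2, 0.5], [0, 0, 0, 0.7, 0.04, 0.2, 0.5], [0, 0, 0, 0.7, 0.04, 0.2, 0.5], [0, 0, 0, 0.7, 0.05, 0.2, 0.5], [0, 0, 0, 0.7, 0.05, 0.3, 0.5], [0, 0, 0, 0, 0, 0.24, 0.5], [0, 0, 0, 0, 0, 0, 0.5], [0, 0, 0, 0, 0, 0, 0.5]]
  ]
}}

```text
time: 27.72
tool_pos: [0.4421, 0.3045, 0.0291]
tool_rot: [-0.0, 0.528, 0.849, -0.001]
contact_force: [0.4, 0.5, 0.6]
gripper_width: 0.748
```

```bash
python3 -c "
from h import *
blocks('w30')"
```

```text
t 27.72 tcp [0.4421 0.3045 0.0291] xaxis yaw 116.21 z [-0.001 -0.001 -1.   ] F [0.4 0.5 0.6] w 0.748 q [ 0.46  0.01  1.95 -0.    1.18 -1.56]
px [492.  34.] box [365   0 195 100] world 0.2801 0.3461 size 44.4 116.5 long-axis deg -89.9 tool xy [ 0.1088 -0.127 ]
px [276. 249.] box [249 231  53  30] world 0.4451 0.3065 size 20.0 33.4 long-axis deg -63.7 tool xy [0.0004 0.0036]
px [546. 349.] box [523 321  37  60] world 0.4295 0.5206 size 47.5 27.3 long-axis deg 77.5 tool xy [0.1994 0.0842]
```

View pics/w30.png

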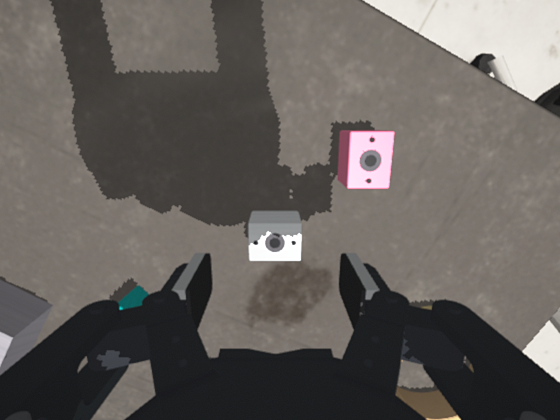

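Call:
{"name": "carry_out", "arguments": {
  "moves": [
    [[0, 0, 0, 0, 0.03, 0.4, 0.5], [0, 0, 0, 0, 0, 0.4, 0.5], [0, 0, 0, 0, 0, 0.38, 0.5], [0, 0, 0, 0, 0, 0, 0.5], [0, 0, 0, 0, 0, 0, 0.5]]
  ]
}}

```text
time: 28.18
tool_pos: [0.4434, 0.305, -0.0172]
tool_rot: [-0.0, 0.529, 0.849, -0.0]
contact_force: [1.1, -0.1, 0.8]
gripper_width: 0.75
```

Call:
{"name": "carry_out", "arguments": {
  "moves": [
    [[0, 0, 0, 0, 0, 0, -1], [0, 0, 0, 0, 0, 0, -1], [0, 0, 0, 0, 0, 0, -1], [0, 0, 0, 0, 0, 0, -1], [0, 0, 0, 0, 0, 0, -1], [0, 0, 0, 0, 0, 0, -1]]
  ]
}}

```text
time: 28.68
tool_pos: [0.4446, 0.3066, -0.0155]
tool_rot: [0.001, 0.528, 0.849, 0.001]
contact_force: [-0.2, -1.4, 5.4]
gripper_width: 0.371
```

Call:
{"name": "carry_out", "arguments": {
  "moves": [
    [[0, 0, 0, 0, 0, -0.5, -1], [0, 0, 0, 0, 0, -0.7, -1], [0, 0, 0, 0, 0, -0.7, -1], [0, 0, 0, 0, 0, -0.5, -1], [0, 0, 0, 0, 0, 0, -1], [0, 0, 0, 0, 0, 0, -1]]
  ]
}}

```text
time: 29.18
tool_pos: [0.4437, 0.3065, 0.0798]
tool_rot: [0.001, 0.528, 0.849, 0.001]
contact_force: [0.8, -0.1, -1.3]
gripper_width: 0.376
```

```bash
python3 -c "
from h import *
plan([.6093,.1287,.08],84.5); look('wrist','w31')"
```

```text
t 29.18 tcp [0.4437 0.3065 0.0798] xaxis yaw 116.25 z [ 0.002  0.001 -1.   ] F [ 0.8 -0.1 -1.3] w 0.376 q [ 0.47 -0.05  1.92  0.    1.27 -1.56]
turn shares [ 0.03 -0.01  6.35] shift shares (present axes) [-5.82  1.75 -0.  ] shift shares in target axes [-4.03  4.55 -0.  ]
```

View pics/w31.png

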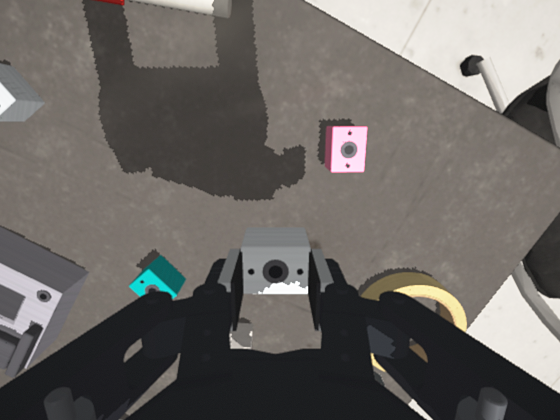

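Call:
{"name": "carry_out", "arguments": {
  "moves": [
    [[0, 0, 0.91, 0, 0, 0, -1], [0, 0, 0.91, 0, 0, 0, -1], [0, 0, 0.91, 0, 0, 0, -1], [0, 0, 0.91, 0, 0, 0, -1], [0, 0, 0.91, 0, 0, 0, -1], [0, 0, 0.91, 0, 0, 0, -1], [0, 0, 0.89, 0, 0, 0, -1], [0, 0, 0, -0.43, 0.5, 0, -1]]
  ]
}}

```text
time: 29.9
tool_pos: [0.4574, 0.288, 0.0754]
tool_rot: [-0.002, 0.74, 0.673, -0.003]
contact_force: [0.9, 0.0, -0.8]
gripper_width: 0.373
```

Call:
{"name": "carry_out", "arguments": {
  "moves": [
    [[0, 0, 0, -0.52, 0.58, 0, -1], [0, 0, 0, -0.52, 0.58, 0, -1], [0, 0, 0, -0.52, 0.58, 0, -1], [0, 0, 0, -0.52, 0.58, 0, -1], [0, 0, 0, -0.52, 0.58, 0, -1], [0, 0, 0, -0.52, 0.58, 0, -1], [0, 0, 0, -0.48, 0.57, 0, -1], [0, 0, 0, 0, 0, 0, -1]]
  ]
}}

```text
time: 30.57
tool_pos: [0.6102, 0.1241, 0.076]
tool_rot: [0.0, 0.742, 0.671, -0.001]
contact_force: [-0.1, -0.3, -1.2]
gripper_width: 0.373
```

Call:
{"name": "carry_out", "arguments": {
  "moves": [
    [[0, 0, 0, 0, 0, 0.1, -1], [0, 0, 0, 0, 0, 0.1, -1], [0, 0, 0, 0, 0, 0, -1], [0, 0, 0, 0, 0, 0, -1]]
  ]
}}

```text
time: 30.9
tool_pos: [0.6069, 0.129, 0.069]
tool_rot: [-0.001, 0.74, 0.673, -0.001]
contact_force: [0.0, -0.6, -0.5]
gripper_width: 0.376
```

```bash
python3 -c "
from h import *
plan([.6093,.1287,.08],84.5); s,T=pose();im,z,K,W=look('wrist','w32');np.savez('w32.npz',im=im,K=K,W=W,T=T)
crop(im,160,190,400,290,3.33,'w32c')"
```

```text
t 30.9 tcp [0.6069 0.129  0.069 ] xaxis yaw 84.58 z [-0.003 -0.    -1.   ] F [ 0.  -0.6 -0.5] w 0.376 q [ 0.09  0.15  1.73  0.    1.27 -1.39]
turn shares [-0.03  0.    0.02] shift shares (present axes) [-0.    0.06 -0.27] shift shares in target axes [-0.    0.06 -0.27]
```

View pics/w32c.png

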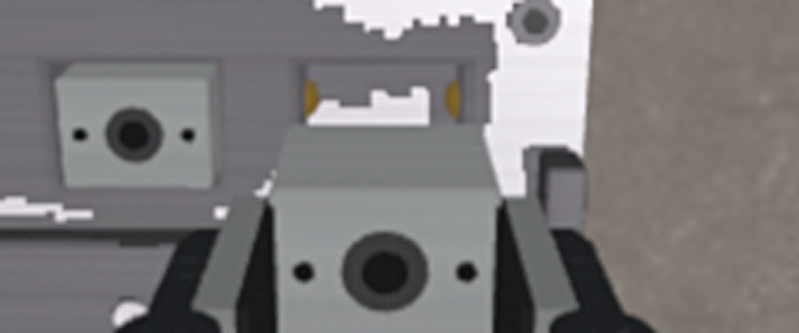

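Run:
```python
from h import *
d=np.load('w32.npz'); K,W,T=d['K'],d['W'],d['T']; Ti=np.linalg.inv(T); k=3.33
t=lambda x,y,h:(Ti@np.append(ray(K,W,160+(x+.5)/k-.5,190+(y+.5)/k-.5,h),1))[:3]*1000
a=t(292,57,.038);b=t(475,57,.038); print("edge",a,b,"pocket centre",(a+b)/2+[0,15.7,0])
print("hole",t(385,271,T[2,3]+.0465), t(385,271,T[2,3]+.048))
print("seated blk p2 hole",t(133,134,.038))
```

```text
edge [-20.24570515 -13.69314232  31.0871742 ] [ 19.71599486 -13.77001041  31.07249551] pocket centre [-0.26485515  1.96842364 31.07983486]
hole [  0.13489356  -2.1731109  -46.49383668] [  0.13458858  -2.94525679 -47.99156215]
seated blk p2 hole [-56.17529849   4.17320379  31.04779545]
```

Run:
```python
from h import *
s,T=show(); im,z,K,W=look('wrist'); Ti=np.linalg.inv(T)
crop(im,160,190,400,290,3.33,'w33c')
k=3.33
print((np.degrees(0)))
np.savez('w33.npz',K=K,W=W,T=T)
```

```text
t 30.95 tcp [0.6075 0.129  0.0698] xaxis yaw 84.58 z [-0.002 -0.    -1.   ] F [ 0.7 -0.2 -0.7] w 0.379 q [ 0.09  0.15  1.72  0.    1.27 -1.39]
0.0
```

View pics/w33c.png

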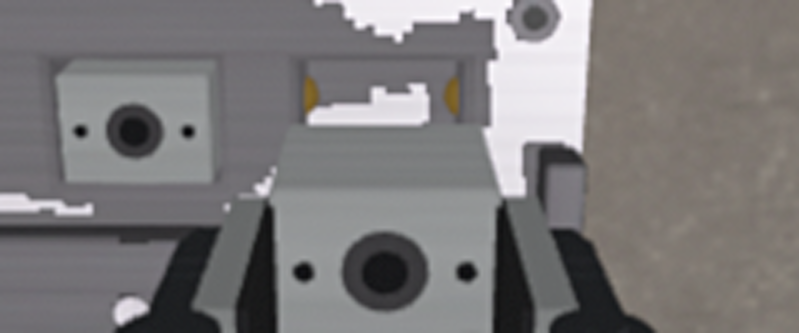

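Call:
{"name": "carry_out", "arguments": {
  "moves": [
    [[0, 0, 0, 0, 0.08, 0.15, -1], [0, 0, 0, 0, 0, 0.3, -1], [0, 0, 0, 0, 0, 0.3, -1], [0, 0, 0, 0, 0, 0.25, -1], [0, 0, 0, 0, 0, 0.1, -1], [0, 0, 0, 0, 0, 0, -1], [0, 0, 0, 0, 0, 0, -1], [0, 0, 0, 0, 0, 0, -1]]
  ]
}}

```text
time: 31.67
tool_pos: [0.6123, 0.1278, 0.0271]
tool_rot: [0.0, 0.74, 0.672, 0.0]
contact_force: [0.4, 0.0, -0.6]
gripper_width: 0.374
```

```bash
python3 -c "
from h import *
s,T=show();im,z,K,W=look('wrist');np.savez('w34.npz',K=K,W=W,T=T)
crop(im,160,190,400,310,3.33,'w34c')"
```

```text
t 31.67 tcp [0.6123 0.1278 0.0271] xaxis yaw 84.49 z [ 0.001  0.    -1.   ] F [ 0.4  0.  -0.6] w 0.374 q [ 0.09  0.21  1.74  0.    1.2  -1.39]
```

View pics/w34c.png

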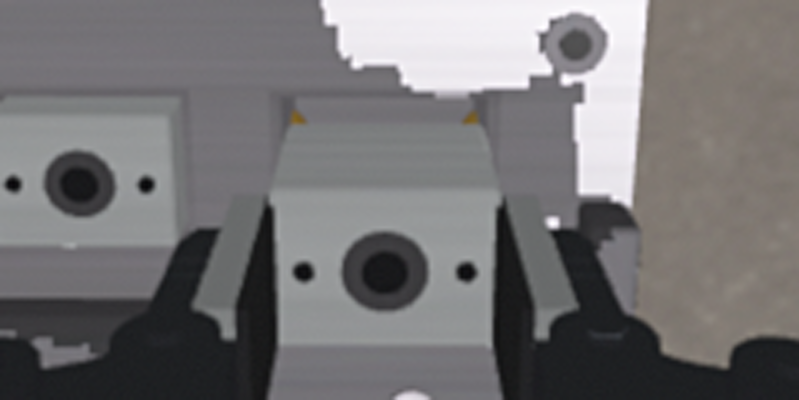

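Run:
```python
from h import *
d=np.load('w34.npz'); K,W,T=d['K'],d['W'],d['T']; Ti=np.linalg.inv(T); k=3.33
t=lambda x,y,h:(Ti@np.append(ray(K,W,160+(x+.5)/k-.5,190+(y+.5)/k-.5,h),1))[:3]*1000
a=t(275,93,.038);b=t(495,93,.038); print("edge",a,b,"pocket centre",(a+b)/2+[0,15.7,0])
print("hole",t(385,271,T[2,3]+.0465),"blk p2 hole",t(80,184,.038))
print("front face top edge of held", t(385,190,T[2,3]+.0465))
```

```text
edge [-19.35164722 -18.47438931 -10.89917811] [ 19.51682758 -18.54472488 -10.89189685] pocket centre [  0.08259018  -2.8095571  -10.89553748]
hole [  0.13454868  -2.17380536 -46.50170323] blk p2 hole [-55.24179454  -1.11878304 -10.89227323]
front face top edge of held [  0.11330319 -14.99056779 -46.5118092 ]
```

The alignment is within about 0.6 mm. I insert.

Call:
{"name": "carry_out", "arguments": {
  "moves": [
    [[0, 0, 0, 0, 0, 0.1, -1], [0, 0, 0, 0, 0, 0.1, -1], [0, 0, 0, 0, 0, 0.1, -1], [0, 0, 0, 0, 0, 0.1, -1], [0, 0, 0, 0, 0, 0.1, -1], [0, 0, 0, 0, 0, 0, -1], [0, 0, 0, 0, 0, 0, -1]]
  ]
}}

```text
time: 32.3
tool_pos: [0.6114, 0.1278, 0.0061]
tool_rot: [-0.0, 0.74, 0.672, -0.0]
contact_force: [0.2, -0.0, -1.2]
gripper_width: 0.377
```

```bash
python3 -c "
from h import *
show()"
```

```text
t 32.3 tcp [0.6114 0.1278 0.0061] xaxis yaw 84.5 z [-0.001 -0.    -1.   ] F [ 0.2 -0.  -1.2] w 0.377 q [ 0.09  0.23  1.75  0.    1.16 -1.39]
```

Call:
{"name": "carry_out", "arguments": {
  "moves": [
    [[0, 0, 0, 0, 0, 0, -0.1], [0, 0, 0, 0, 0, 0, -0.1], [0, 0, 0, 0, 0, 0, -0.1], [0, 0, 0, 0, 0, -0.4, -0.1], [0, 0, 0, 0, 0, -0.5, -0.1], [0, 0, 0, 0, 0, -0.2, -1], [0, 0, 0, 0, -0.06, 0, -1], [0, 0, 0, 0, 0, 0, -1]]
  ]
}}

```text
time: 32.97
tool_pos: [0.6097, 0.1281, 0.0513]
tool_rot: [0.0, 0.74, 0.672, 0.001]
contact_force: [0.3, 0.2, -0.7]
gripper_width: 0.027
```

Call:
{"name": "carry_out", "arguments": {
  "moves": [
    [[0, 0, 0, 0, 0, 0, -1], [0, 0, 0, 0, 0, 0, -1], [0, 0, 0, 0, 0, 0, -1]]
  ]
}}

```text
time: 33.22
tool_pos: [0.6086, 0.1279, 0.0493]
tool_rot: [-0.001, 0.74, 0.672, -0.001]
contact_force: [-0.3, -0.2, 0.3]
gripper_width: 0.004
```

```bash
python3 -c "
from h import *
s,T=show();im,z,K,W=look('wrist','w35');np.savez('w35.npz',K=K,W=W,T=T,z=z)
crop(im,160,190,400,310,3.33,'w35c')"
```

```text
t 33.22 tcp [0.6086 0.1279 0.0493] xaxis yaw 84.49 z [-0.002 -0.    -1.   ] F [-0.3 -0.2  0.3] w 0.004 q [ 0.09  0.18  1.73 -0.    1.24 -1.39]
```

View pics/w35c.png

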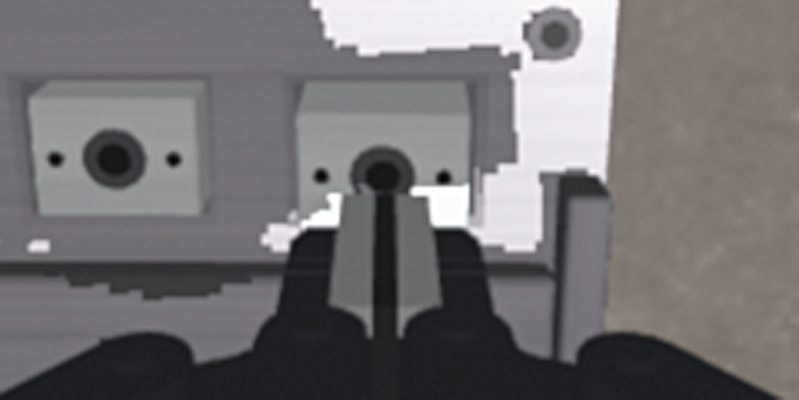

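The block is half-way in and the fingers are centred over it. I press.

Call:
{"name": "carry_out", "arguments": {
  "moves": [
    [[0, 0, 0, 0, 0, 0.3, -1], [0, 0, 0, 0, 0, 0.3, -1], [0, 0, 0, 0, 0, 0.25, -1], [0, 0, 0, 0, 0, 0.1, -1], [0, 0, 0, 0, 0, 0.08, -1], [0, 0, 0, 0, 0, 0.08, -1], [0, 0, 0, 0, 0, 0.06, -1], [0, 0, 0, 0, 0, 0, -1]]
  ]
}}

```text
time: 33.93
tool_pos: [0.6094, 0.128, 0.0036]
tool_rot: [-0.0, 0.74, 0.672, -0.0]
contact_force: [-1.2, 0.1, -0.1]
gripper_width: 0.001
```

```bash
cat >> h.py <<'E'
def zs(pts):
    s,T=show(); im,z,K,W=look('wrist'); Ti=np.linalg.inv(T)
    crop(im,160,190,400,310,3.33,'zs')
    for u,v in pts: p=W@np.append(np.linalg.solve(K,[u,v,1.])*z[v,u],1); print(u,v,p[:3].round(4),(Ti@p)[:3].round(4))
E
python3 -c "
from h import *
zs([(250,245),(275,245),(300,245),(335,245),(225,245)])"
```

```text
t 33.93 tcp [0.6094 0.128  0.0036] xaxis yaw 84.49 z [-0. -0. -1.] F [-1.2  0.1 -0.1] w 0.001 q [ 0.09  0.23  1.75 -0.    1.16 -1.39]
250 245 [0.597  0.1162 0.0391] [-0.0129 -0.0113 -0.0355]
275 245 [0.5982 0.1291 0.039 ] [-0.     -0.0113 -0.0354]
300 245 [0.599  0.1419 0.04  ] [ 0.0128 -0.0117 -0.0364]
335 245 [0.6017 0.1602 0.0376] [ 0.0313 -0.0108 -0.034 ]
225 245 [0.5961 0.1032 0.0383] [-0.026  -0.0109 -0.0347]
```

View pics/zs.png

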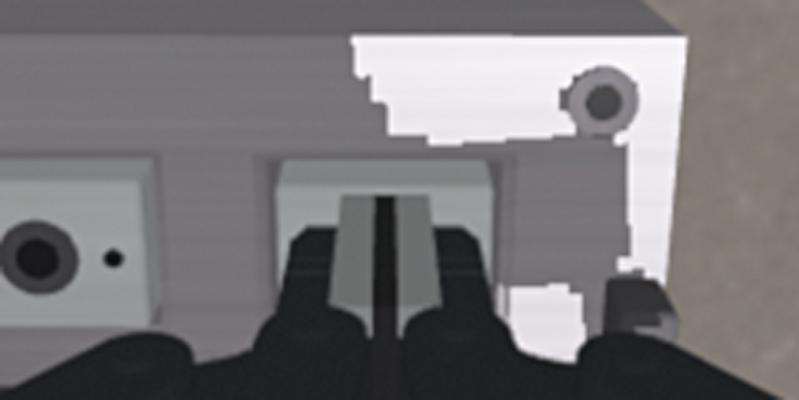

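Call:
{"name": "carry_out", "arguments": {
  "moves": [
    [[0, 0, 0, 0, 0, 0.06, -1], [0, 0, 0, 0, -0.02, 0.06, -1], [0, 0, 0, 0, -0.02, 0.06, -1], [0, 0, 0, 0, 0, 0, -1], [0, 0, 0, 0, 0, 0, -1]]
  ]
}}

```text
time: 34.4
tool_pos: [0.6105, 0.1281, 0.0014]
tool_rot: [0.002, 0.74, 0.672, 0.002]
contact_force: [-5.4, -1.6, 17.7]
gripper_width: 0.001
```

```bash
python3 -c "
from h import *
zs([(250,245),(275,245),(300,245),(335,245),(225,245)])"
```

```text
t 34.4 tcp [0.6105 0.1281 0.0014] xaxis yaw 84.51 z [ 0.004 -0.    -1.   ] F [-5.4 -1.6 17.7] w 0.001 q [ 0.09  0.24  1.75 -0.    1.15 -1.39]
250 245 [0.5976 0.1165 0.0375] [-0.0129 -0.0116 -0.0362]
275 245 [0.5987 0.1292 0.0376] [-0.     -0.0117 -0.0363]
300 245 [0.6    0.142  0.0375] [ 0.0128 -0.0116 -0.0362]
335 245 [0.6014 0.1598 0.0382] [ 0.0306 -0.0119 -0.0369]
225 245 [0.5963 0.1037 0.0377] [-0.0257 -0.0117 -0.0364]
```

Seated: the same stop at TCP z 0.0014 with 18 N, and level. I rise and find the last block.

Call:
{"name": "carry_out", "arguments": {
  "moves": [
    [[0, 0, 0, 0, 0, -0.3, -1], [0, 0, 0, 0, 0, -0.5, -1], [0, 0, 0, 0, 0, -0.8, 0.5], [0, 0, 0, -0.3, -0.5, -0.5, 0.5], [0, 0, 0, -0.2, -0.6, 0, 0.5], [0, 0, 0, -0.2, -0.6, 0, 0.5], [0, 0, 0, -0.2, -0.6, 0, 0.5], [0, 0, 0, 0, -0.4, 0, 0.5]]
  ]
}}

```text
time: 35.12
tool_pos: [0.495, 0.102, 0.0807]
tool_rot: [0.0, 0.74, 0.672, -0.0]
contact_force: [0.2, 0.1, -0.3]
gripper_width: 0.747
```

Call:
{"name": "carry_out", "arguments": {
  "moves": [
    [[0, 0, 0, 0, 0, 0, 0.5], [0, 0, 0, 0, 0, 0, 0.5], [0, 0, 0, 0, 0, 0, 0.5]]
  ]
}}

```text
time: 35.37
tool_pos: [0.498, 0.1027, 0.0813]
tool_rot: [0.001, 0.74, 0.672, 0.001]
contact_force: [0.8, 0.9, -0.8]
gripper_width: 0.75
```

```bash
python3 -c "
from h import *
blocks('w36')"
```

```text
t 35.37 tcp [0.498  0.1027 0.0813] xaxis yaw 84.5 z [ 0.002  0.    -1.   ] F [ 0.8  0.9 -0.8] w 0.75 q [ 0.06 -0.13  1.99 -0.    1.28 -1.42]
px [248. 158.] box [226 137  40  45] world 0.4507 0.0806 size 32.1 25.5 long-axis deg 62.0 tool xy [-0.0266 -0.045 ]
px [278. 326.] box [199 304 154  54] world 0.6055 0.093 size 137.9 56.3 long-axis deg 85.2 tool xy [0.0006 0.1079]
```

View pics/w36.png

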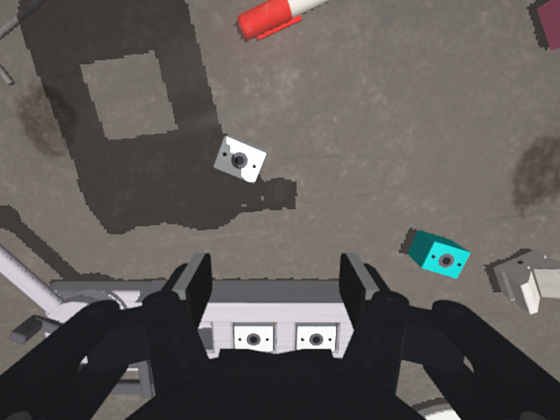

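```bash
python3 -c "
from h import *
s,T=show();im,z,K,W=look('wrist');crop(im,205,125,280,195,8,'w37')
p=ray(K,W,239.7,160.3,.03);print(p)
plan([p[0],p[1],.03],61.8)"
```

```text
t 35.42 tcp [0.4981 0.1028 0.0812] xaxis yaw 84.5 z [ 0.001  0.    -1.   ] F [-0.2 -0.3  0.3] w 0.747 q [ 0.06 -0.13  1.99 -0.    1.28 -1.42]
[0.45082723 0.0800747  0.03      ]
t 35.47 tcp [0.4981 0.1027 0.0811] xaxis yaw 84.49 z [ 0.001  0.    -1.   ] F [-0.4 -0.4 -0.1] w 0.749 q [ 0.06 -0.13  1.99 -0.    1.28 -1.42]
turn shares [ 0.01 -0.    4.54] shift shares (present axes) [-0.68 -1.12  1.28] shift shares in target axes [-1.06 -0.77  1.28]
```

View pics/w37.png

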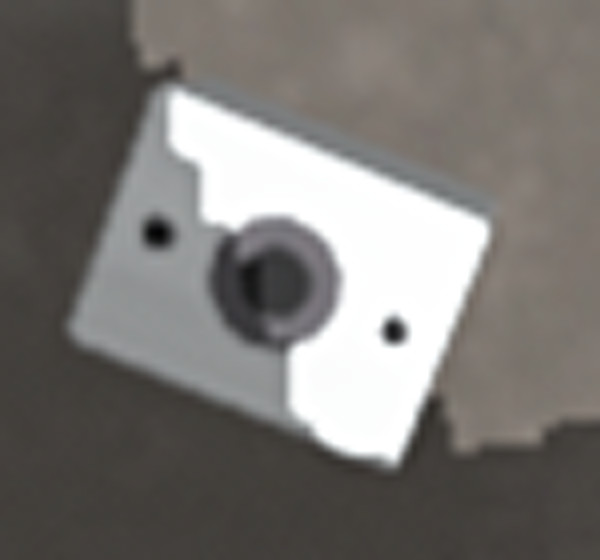

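Call:
{"name": "carry_out", "arguments": {
  "moves": [
    [[0, 0, 0.9, 0, 0, 0, 0.5], [0, 0, 0.9, 0, 0, 0, 0.5], [0, 0, 0.9, 0, 0, 0, 0.5], [0, 0, 0.9, 0, 0, 0, 0.5], [0, 0, 0.9, -0.3, -0.2, 0.3, 0.5], [0, 0, 0, -0.4, -0.3, 0.4, 0.5], [0, 0, 0, -0.36, -0.27, 0.4, 0.5], [0, 0, 0, 0, 0, 0.18, 0.5]]
  ]
}}

```text
time: 36.13
tool_pos: [0.4472, 0.0781, 0.0266]
tool_rot: [-0.001, 0.857, 0.515, -0.002]
contact_force: [-0.8, 0.2, -0.7]
gripper_width: 0.747
```

Call:
{"name": "carry_out", "arguments": {
  "moves": [
    [[0, 0, 0, 0, 0, 0, 0.5], [0, 0, 0, 0, 0, 0, 0.5], [0, 0, 0, 0, 0, 0, 0.5]]
  ]
}}

```text
time: 36.38
tool_pos: [0.4525, 0.079, 0.0309]
tool_rot: [0.001, 0.857, 0.515, 0.001]
contact_force: [0.1, -0.0, 0.8]
gripper_width: 0.752
```

```bash
python3 -c "
from h import *
s,T=show();im,z,K,W=look('wrist','w38')
crop(im,215,195,335,285,6,'w38c')"
```

```text
t 36.38 tcp [0.4525 0.079  0.0309] xaxis yaw 62.0 z [ 0.003  0.    -1.   ] F [ 0.1 -0.   0.8] w 0.752 q [ 0.01 -0.19  2.13  0.    1.2  -1.07]
```

View pics/w38c.png

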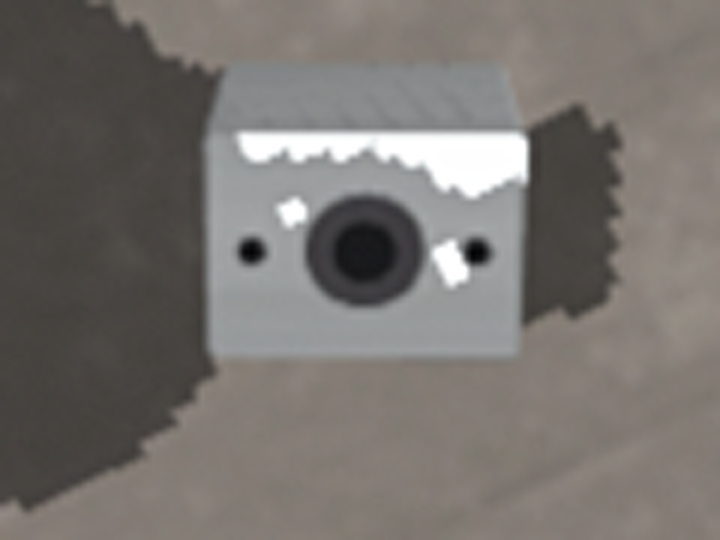

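Call:
{"name": "carry_out", "arguments": {
  "moves": [
    [[0, 0, 0, 0, -0.05, 0.4, 0.5], [0, 0, 0, 0, 0, 0.4, 0.5], [0, 0, 0, 0, 0, 0.4, 0.5], [0, 0, 0, 0, 0, 0.02, 0.5], [0, 0, 0, 0, 0, 0, 0.5], [0, 0, 0, 0, 0, 0, 0.5], [0, 0, 0, 0, 0, 0, 0.5]]
  ]
}}

```text
time: 37.02
tool_pos: [0.4502, 0.0798, -0.0177]
tool_rot: [0.001, 0.857, 0.515, 0.001]
contact_force: [-0.1, 1.0, -1.0]
gripper_width: 0.752
```

```bash
python3 -c "
from h import *
s,T=show();im,z,K,W=look('wrist','w39')
crop(im,215,225,335,315,6,'w39c')
for v in (270,275,280,285): print(v,(np.linalg.inv(T)@np.append(ray(K,W,275,v,.03),1)).round(4))"
```

```text
t 37.02 tcp [ 0.4502  0.0798 -0.0177] xaxis yaw 62.01 z [ 0.003  0.    -1.   ] F [-0.1  1.  -1. ] w 0.752 q [ 0.01 -0.11  2.16 -0.    1.09 -1.07]
270 [-4.00e-04 -3.30e-03 -4.77e-02  1.00e+00]
275 [-4.00e-04 -6.00e-04 -4.77e-02  1.00e+00]
280 [-4.00e-04  2.10e-03 -4.77e-02  1.00e+00]
285 [-4.00e-04  4.90e-03 -4.77e-02  1.00e+00]
```

View pics/w39c.png

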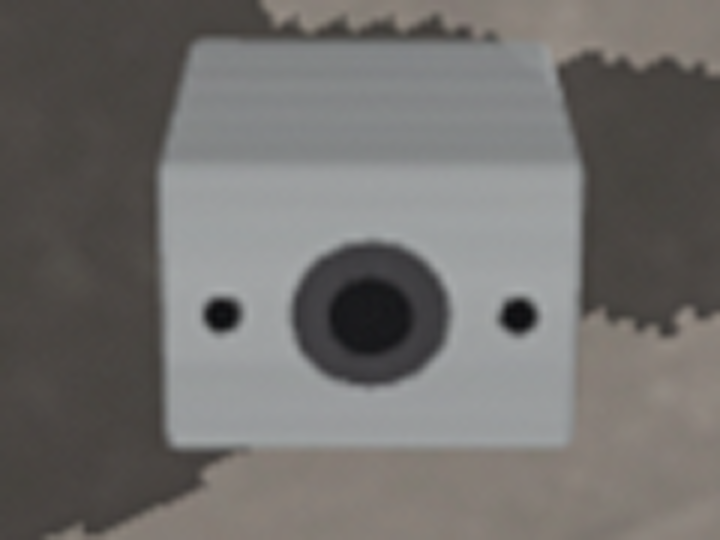

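Hole at row 277, so tool y ≈ +0.5 mm, which is centred. I grip and lift.

Call:
{"name": "carry_out", "arguments": {
  "moves": [
    [[0, 0, 0, 0, 0, 0, -1], [0, 0, 0, 0, 0, 0, -1], [0, 0, 0, 0, 0, 0, -1], [0, 0, 0, 0, 0, 0, -1], [0, 0, 0, 0, 0, 0, -1], [0, 0, 0, 0, 0, 0, -1]]
  ]
}}

```text
time: 37.57
tool_pos: [0.4494, 0.0797, -0.0185]
tool_rot: [0.0, 0.857, 0.515, 0.001]
contact_force: [-0.5, 0.2, 6.4]
gripper_width: 0.381
```

Call:
{"name": "carry_out", "arguments": {
  "moves": [
    [[0, 0, 0, 0, 0, -0.5, -1], [0, 0, 0, 0, 0, -0.7, -1], [0, 0, 0, 0, 0, -0.7, -1], [0, 0, 0, 0, 0, -0.5, -1], [0, 0, 0, 0, 0, 0, -1], [0, 0, 0, 0, 0, 0, -1]]
  ]
}}

```text
time: 38.07
tool_pos: [0.4491, 0.0797, 0.0771]
tool_rot: [0.0, 0.857, 0.515, 0.001]
contact_force: [-1.7, 0.6, -1.0]
gripper_width: 0.379
```

```bash
python3 -c "
from h import *
plan([.5987,.0190,.075],84.5); look('wrist','w40')"
```

```text
t 38.07 tcp [0.4491 0.0797 0.0771] xaxis yaw 61.99 z [ 0.002  0.    -1.   ] F [-1.7  0.6 -1. ] w 0.379 q [ 0.01 -0.27  2.11 -0.    1.3  -1.07]
turn shares [ 0.02 -0.01 -4.5 ] shift shares (present axes) [0.42 4.01 0.06] shift shares in target axes [-1.15  3.87  0.05]
```

View pics/w40.png

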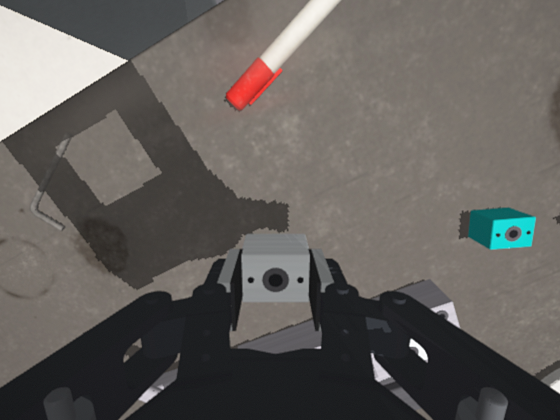

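Call:
{"name": "carry_out", "arguments": {
  "moves": [
    [[0, 0, -0.9, 0, 0, 0, -1], [0, 0, -0.9, 0, 0, 0, -1], [0, 0, -0.9, 0, 0, 0, -1], [0, 0, -0.9, 0, 0, 0, -1], [0, 0, -0.9, 0, 0, 0, -1], [0, 0, 0, -0.2, 0.6, 0, -1], [0, 0, 0, -0.2, 0.6, 0, -1], [0, 0, 0, -0.2, 0.6, 0, -1]]
  ]
}}

```text
time: 38.78
tool_pos: [0.5166, 0.0487, 0.0735]
tool_rot: [-0.002, 0.74, 0.673, -0.002]
contact_force: [-0.3, 0.1, -0.4]
gripper_width: 0.377
```

Call:
{"name": "carry_out", "arguments": {
  "moves": [
    [[0, 0, 0, -0.2, 0.6, 0, -1], [0, 0, 0, -0.2, 0.6, 0, -1], [0, 0, 0, -0.15, 0.6, 0, -1], [0, 0, 0, 0, 0.27, 0, -1], [0, 0, 0, 0, 0, 0.15, -1], [0, 0, 0, 0, 0, 0, -1], [0, 0, 0, 0, 0, 0, -1], [0, 0, 0, 0, 0, 0, -1]]
  ]
}}

```text
time: 39.45
tool_pos: [0.5965, 0.0195, 0.0691]
tool_rot: [-0.001, 0.74, 0.672, -0.001]
contact_force: [0.3, -0.4, -2.1]
gripper_width: 0.376
```

```bash
python3 -c "
from h import *
plan([.5987,.0190,.075],84.5); s,T=pose();im,z,K,W=look('wrist','w41');np.savez('w41.npz',im=im,K=K,W=W,T=T)
crop(im,160,190,400,290,3.33,'w41c')"
```

```text
t 39.45 tcp [0.5965 0.0195 0.0691] xaxis yaw 84.52 z [-0.003  0.    -1.   ] F [ 0.3 -0.4 -2.1] w 0.376 q [-0.09  0.1   1.78 -0.    1.26 -1.57]
turn shares [-0.03  0.    0.  ] shift shares (present axes) [-0.01  0.06 -0.15] shift shares in target axes [-0.01  0.06 -0.15]
```

View pics/w41c.png

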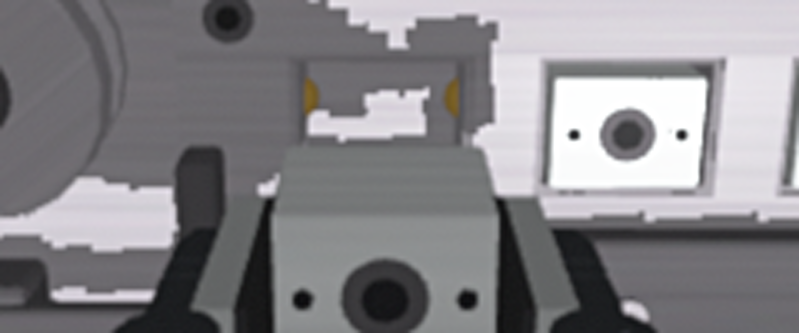

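Call:
{"name": "carry_out", "arguments": {
  "moves": [
    [[0, 0, 0, 0, 0.02, 0.15, -1], [0, 0, 0, 0, 0, 0.3, -1], [0, 0, 0, 0, 0, 0.3, -1], [0, 0, 0, 0, 0, 0.25, -1], [0, 0, 0, 0, 0, 0.1, -1], [0, 0, 0, 0, 0, 0, -1], [0, 0, 0, 0, 0, 0, -1], [0, 0, 0, 0, 0, 0, -1]]
  ]
}}

```text
time: 40.17
tool_pos: [0.5996, 0.0189, 0.0271]
tool_rot: [0.0, 0.74, 0.672, 0.0]
contact_force: [-0.9, 0.2, -0.6]
gripper_width: 0.381
```

```bash
python3 -c "
from h import *
s,T=show();im,z,K,W=look('wrist');np.savez('w42.npz',K=K,W=W,T=T)
crop(im,160,190,400,310,3.33,'w42c')"
```

```text
t 40.17 tcp [0.5996 0.0189 0.0271] xaxis yaw 84.49 z [ 0.001 -0.    -1.   ] F [-0.9  0.2 -0.6] w 0.381 q [-0.09  0.15  1.8   0.    1.19 -1.57]
```

View pics/w42c.png

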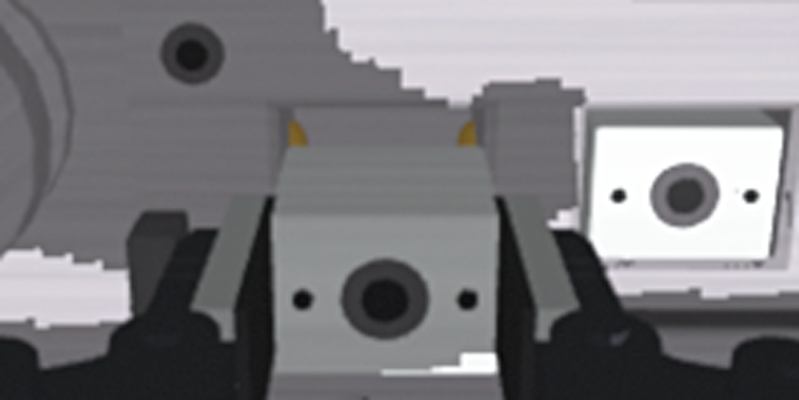

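Run:
```python
from h import *
d=np.load('w42.npz'); K,W,T=d['K'],d['W'],d['T']; Ti=np.linalg.inv(T); k=3.33
t=lambda x,y,h:(Ti@np.append(ray(K,W,160+(x+.5)/k-.5,190+(y+.5)/k-.5,h),1))[:3]*1000
a=t(272,103,.038);b=t(495,103,.038); print("edge",a,b,"pocket centre",(a+b)/2+[0,15.7,0])
c=np.array([t(*p,.038) for p in ((586,104),(808,104),(795,272),(581,272))]); print("p2",c.round(1).tolist(),c.mean(0)-[55,0,0])
print("hole",t(385,299,T[2,3]+.0485))
```

```text
edge [-19.93596963 -16.61954459 -10.90236585] [ 19.57480008 -16.69369999 -10.90206546] pocket centre [ -0.18058478  -0.95662229 -10.90221566]
p2 [[35.7, -16.5, -10.9], [75.0, -16.6, -10.9], [76.5, 16.2, -10.9], [36.6, 16.3, -10.9]] [  0.96405762  -0.14694142 -10.88864378]
hole [  0.14159884   1.30456818 -48.49898178]
```

Call:
{"name": "carry_out", "arguments": {
  "moves": [
    [[0, 0, 0, 0, -0.045, 0, -1], [0, 0, 0, 0, 0, 0.1, -1], [0, 0, 0, 0, 0, 0.1, -1], [0, 0, 0, 0, 0, 0.1, -1], [0, 0, 0, 0, 0, 0.1, -1], [0, 0, 0, 0, 0, 0.1, -1], [0, 0, 0, 0, 0, 0, -1], [0, 0, 0, 0, 0, 0, -1]]
  ]
}}

```text
time: 40.88
tool_pos: [0.5969, 0.0192, 0.0061]
tool_rot: [-0.0, 0.74, 0.672, -0.0]
contact_force: [-0.6, 0.3, -1.1]
gripper_width: 0.38
```

```bash
python3 -c "
from h import *
show()"
```

```text
t 40.88 tcp [0.5969 0.0192 0.0061] xaxis yaw 84.5 z [-0.001  0.    -1.   ] F [-0.6  0.3 -1.1] w 0.38 q [-0.09  0.18  1.81  0.    1.15 -1.57]
```

The block is in by about 13-14 mm with no force. I release, rise and shut, then check before pressing.

Call:
{"name": "carry_out", "arguments": {
  "moves": [
    [[0, 0, 0, 0, 0, 0, -0.1], [0, 0, 0, 0, 0, 0, -0.1], [0, 0, 0, 0, 0, 0, -0.1], [0, 0, 0, 0, 0, -0.4, -0.1], [0, 0, 0, 0, 0, -0.5, -0.1], [0, 0, 0, 0, 0, -0.2, -1], [0, 0, 0, 0, 0.03, 0, -1], [0, 0, 0, 0, 0, 0, -1]]
  ]
}}

```text
time: 41.55
tool_pos: [0.5993, 0.019, 0.0514]
tool_rot: [0.001, 0.74, 0.672, 0.001]
contact_force: [-0.3, -0.4, -0.6]
gripper_width: 0.031
```

Call:
{"name": "carry_out", "arguments": {
  "moves": [
    [[0, 0, 0, 0, 0, 0, -1], [0, 0, 0, 0, 0, 0, -1], [0, 0, 0, 0, 0, 0, -1]]
  ]
}}

```text
time: 41.8
tool_pos: [0.5976, 0.0191, 0.0494]
tool_rot: [-0.001, 0.74, 0.672, -0.001]
contact_force: [0.2, -0.4, -0.2]
gripper_width: -0.003
```

```bash
python3 -c "
from h import *
zs([(260,225),(290,225)])"
```

```text
t 41.8 tcp [0.5976 0.0191 0.0494] xaxis yaw 84.49 z [-0.002  0.    -1.   ] F [ 0.2 -0.4 -0.2] w -0.003 q [-0.09  0.12  1.79 -0.    1.23 -1.57]
260 225 [0.5879 0.0102 0.0452] [-0.0098 -0.0088  0.0042]
290 225 [0.5889 0.0295 0.0476] [ 0.0095 -0.0096  0.0018]
```

View pics/zs.png

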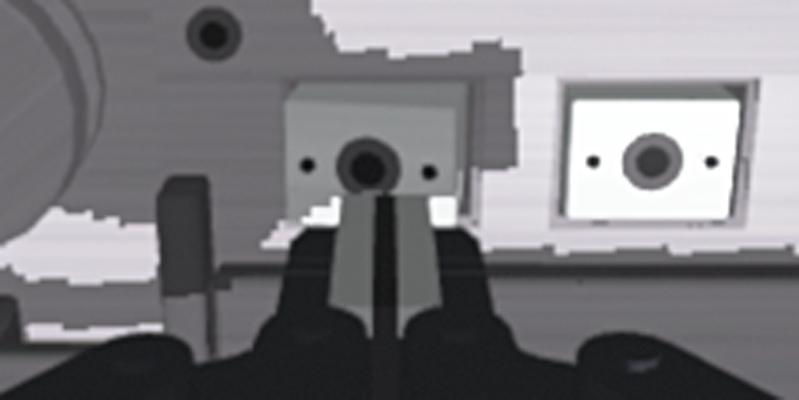

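The block sits on the balls with a slight roll. I press centrally.

Call:
{"name": "carry_out", "arguments": {
  "moves": [
    [[0, 0, 0, -0.02, 0, 0.3, -1], [0, 0, 0, 0, 0, 0.3, -1], [0, 0, 0, 0, 0, 0.25, -1], [0, 0, 0, 0, 0, 0.1, -1], [0, 0, 0, 0, 0, 0.08, -1], [0, 0, 0, 0, 0, 0.08, -1], [0, 0, 0, 0, 0, 0.06, -1], [0, 0, 0, 0, 0, 0, -1]]
  ]
}}

```text
time: 42.52
tool_pos: [0.5981, 0.0182, 0.0033]
tool_rot: [-0.0, 0.74, 0.672, -0.0]
contact_force: [-0.3, 0.4, -0.3]
gripper_width: 0.0
```

Call:
{"name": "carry_out", "arguments": {
  "moves": [
    [[0, 0, 0, 0, 0, 0.06, -1], [0, 0, 0, 0, -0.02, 0.06, -1], [0, 0, 0, 0, -0.02, 0.06, -1], [0, 0, 0, 0, 0, 0, -1], [0, 0, 0, 0, 0, 0, -1]]
  ]
}}

```text
time: 42.93
tool_pos: [0.6003, 0.0181, 0.0014]
tool_rot: [0.002, 0.74, 0.672, 0.002]
contact_force: [-2.6, 0.3, 15.2]
gripper_width: -0.001
```

```bash
python3 -c "
from h import *
zs([(250,245),(275,245),(300,245),(335,245),(225,245)])"
```

```text
t 42.93 tcp [0.6003 0.0181 0.0014] xaxis yaw 84.5 z [ 0.006 -0.001 -1.   ] F [-2.6  0.3 15.2] w -0.001 q [-0.09  0.18  1.81 -0.    1.14 -1.57]
250 245 [0.5871 0.0065 0.038 ] [-0.0128 -0.0118 -0.0367]
275 245 [0.5884 0.0192 0.0377] [-0.     -0.0117 -0.0364]
300 245 [0.5893 0.0319 0.0385] [ 0.0127 -0.012  -0.0372]
335 245 [0.5911 0.0498 0.0382] [ 0.0306 -0.0119 -0.0369]
225 245 [ 0.586  -0.0063  0.0377] [-0.0257 -0.0116 -0.0364]
```

View pics/zs.png

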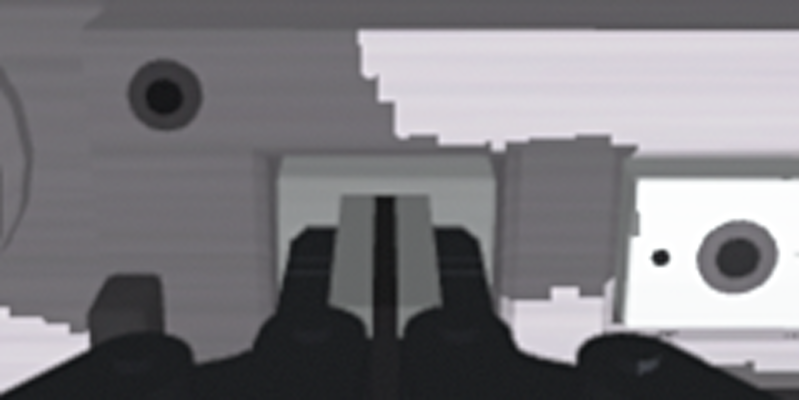

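All three are home and level. I rise, check from above, and go for the lever.

Call:
{"name": "carry_out", "arguments": {
  "moves": [
    [[0, 0, 0, 0, 0, -0.4, -1], [0, 0, 0, 0, 0, -0.7, -1], [0, 0, 0, 0, 0, -0.8, 0], [0, 0, -0.9, 0, 0, -0.4, 0], [0, 0, -0.9, 0, 0, 0, 0], [0, 0, -0.9, 0, 0, 0, 0], [0, 0, -0.9, 0, 0, 0, 0], [0, 0, -0.9, 0, 0, 0, 0]]
  ]
}}

```text
time: 43.65
tool_pos: [0.597, 0.0184, 0.0891]
tool_rot: [0.0, 0.593, 0.805, 0.0]
contact_force: [-0.5, 0.7, -0.1]
gripper_width: 0.498
```

```bash
python3 -c "
from h import *
plan([.5627,-.1001,.09],149); im,z,K,W=look('wrist','w43'); im,z,K,W=look('top'); crop(im,250,120,410,230,5,'t43');im,z,K,W=look('side'); crop(im,190,130,350,290,4,'s43')"
```

```text
t 43.65 tcp [0.597  0.0184 0.0891] xaxis yaw 107.22 z [ 0.001 -0.    -1.   ] F [-0.5  0.7 -0.1] w 0.498 q [-0.09  0.07  1.77 -0.    1.29 -1.97]
turn shares [ 0.01  0.01 -8.36] shift shares (present axes) [-2.58 -1.7  -0.02] shift shares in target axes [-0.79 -2.98 -0.02]
```

View pics/w43.png

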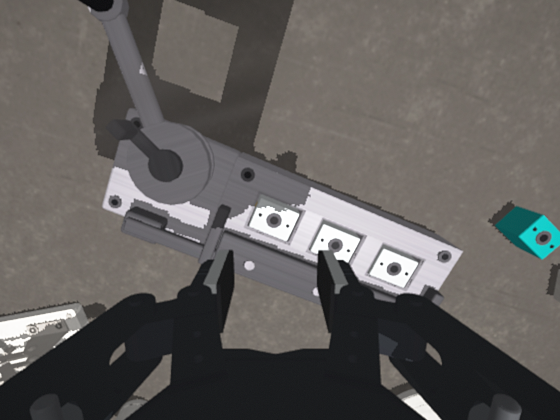

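View pics/s43.png

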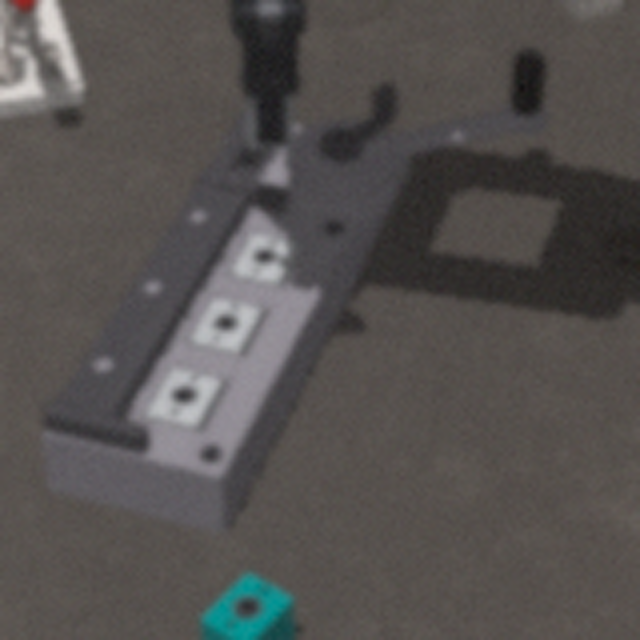

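All three blocks sit flush, and the lever tab is at (122,128). I go to the tab.

Call:
{"name": "carry_out", "arguments": {
  "moves": [
    [[0, 0, -0.93, 0, 0, 0, 0], [0, 0, -0.93, 0, 0, 0, 0], [0, 0, -0.93, 0, 0, 0, 0], [0, 0, -0.93, 0, 0, 0, 0], [0, 0, -0.93, 0, 0, 0, 0], [0, 0, -0.93, 0, 0, 0, 0], [0, 0, -0.93, 0, 0, 0, 0], [0, 0, -0.93, 0, 0, 0, 0]]
  ]
}}

```text
time: 44.47
tool_pos: [0.5969, 0.0184, 0.0887]
tool_rot: [0.0, 0.306, 0.952, 0.0]
contact_force: [0.1, 0.2, -0.0]
gripper_width: 0.501
```

Call:
{"name": "carry_out", "arguments": {
  "moves": [
    [[0, 0, -0.9, -0.1, -0.3, 0, 0], [0, 0, 0, -0.12, -0.5, 0, 0], [0, 0, 0, -0.14, -0.55, 0, 0], [0, 0, 0, -0.14, -0.55, 0, 0], [0, 0, 0, -0.14, -0.55, 0, 0], [0, 0, 0, -0.14, -0.5, 0, 0], [0, 0, 0, 0, 0, 0, 0], [0, 0, 0, 0, 0, 0, 0]]
  ]
}}

```text
time: 45.13
tool_pos: [0.5612, -0.099, 0.0888]
tool_rot: [0.0, 0.271, 0.962, 0.0]
contact_force: [0.7, 0.3, 1.3]
gripper_width: 0.501
```

Call:
{"name": "carry_out", "arguments": {
  "moves": [
    [[0, 0, 0, 0, 0, 0, 0], [0, 0, 0, 0, 0, 0, 0]]
  ]
}}

```text
time: 45.3
tool_pos: [0.5615, -0.0975, 0.0887]
tool_rot: [0.0, 0.27, 0.963, 0.0]
contact_force: [-0.7, -0.1, 0.2]
gripper_width: 0.5
```

```bash
python3 -c "
from h import *
plan([.5627,-.1001,.09],150.8); s,T=pose();im,z,K,W=look('wrist','w44'); np.savez('w44.npz',K=K,W=W,T=T);crop(im,200,150,360,310,4,'w44c')"
```

```text
t 45.3 tcp [ 0.5615 -0.0975  0.0887] xaxis yaw 148.71 z [ 0.  0. -1.] F [-0.7 -0.1  0.2] w 0.5 q [-0.3   0.01  1.84  0.    1.29 -2.9 ]
turn shares [ 0.   -0.   -0.42] shift shares (present axes) [-0.06 -0.04 -0.03] shift shares in target axes [-0.06 -0.04 -0.03]
```

View pics/w44c.png

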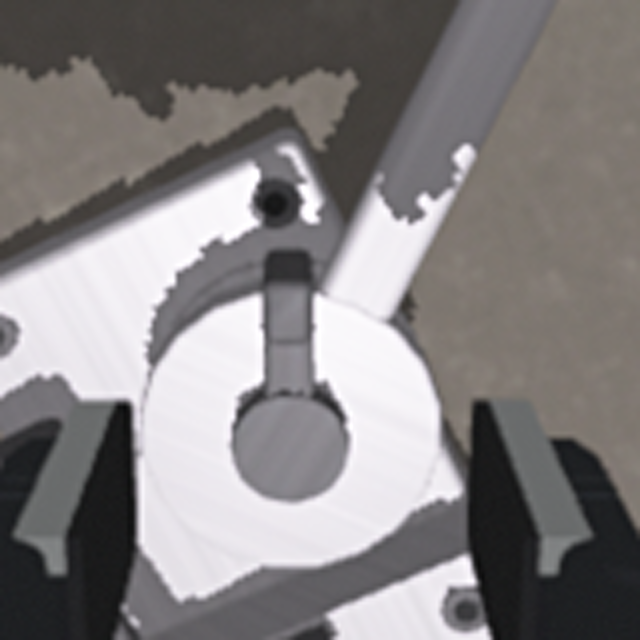

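```bash
python3 -c "
from h import *
d=np.load('w44.npz'); K,W,T=d['K'],d['W'],d['T']
for u,v,h in ((271.6,227.6,.07),(272.2,261.2,.053)): print(((np.linalg.inv(T)@np.append(ray(K,W,u,v,h),1))[:3]*1000).round(2))"
```

```text
[-1.44 -1.51 18.7 ]
[-1.22 32.18 35.71]
```

Call:
{"name": "carry_out", "arguments": {
  "moves": [
    [[0, 0, 0, -0.035, -0.04, 0.3, 0], [0, 0, 0, 0, 0, 0.5, 0], [0, 0, 0, 0, 0, 0.5, 0], [0, 0, 0, 0, 0, 0.42, 0], [0, 0, 0, 0, 0, 0, 0], [0, 0, 0, 0, 0, 0, 0], [0, 0, 0, 0, 0, 0, -1], [0, 0, 0, 0, 0, 0, -1]]
  ]
}}

```text
time: 46.02
tool_pos: [0.5628, -0.1007, 0.0214]
tool_rot: [0.001, 0.27, 0.963, -0.0]
contact_force: [0.6, 0.8, 0.5]
gripper_width: 0.226
```

Call:
{"name": "carry_out", "arguments": {
  "moves": [
    [[0, 0, 0, 0, 0, 0, -1], [0, 0, 0, 0, 0, 0, -1], [0, 0, 0, 0, 0, 0, -1], [0, 0, 0, 0, 0, 0, -1]]
  ]
}}

```text
time: 46.35
tool_pos: [0.5628, -0.1008, 0.0215]
tool_rot: [0.001, 0.27, 0.963, 0.0]
contact_force: [-0.7, 0.5, 5.5]
gripper_width: 0.076
```

```bash
python3 -c "
from h import *
knob((.57927,-.0704)); look('wrist','w45')"
```

```text
t 46.35 tcp [ 0.5628 -0.1008  0.0215] xaxis yaw 148.69 z [ 0.002 -0.001 -1.   ] F [-0.7  0.5  5.5] w 0.076 q [-0.31  0.1   1.87  0.    1.17 -2.9 ]
r 0.0346 angle 241.5 ratchet 1.695 tool-handle -2.8 F tool [ 0.9  0.1 -5.5]
```

View pics/w45.png

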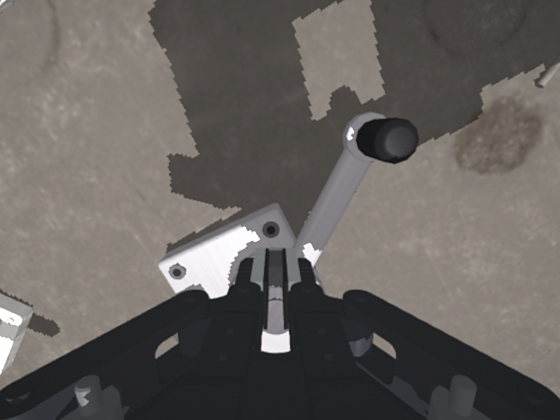

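The tab is pinched. I swing the lever clockwise, with the handle staying at its far end.

Call:
{"name": "carry_out", "arguments": {
  "moves": [
    [[0, 0, 1, 0.074, 0, 0, -1], [0, 0, 1, 0.074, 0, 0, -1], [0, 0, 1, 0.074, 0, 0, -1], [0, 0, 1, 0.074, 0, 0, -1], [0, 0, 1, 0.074, 0, 0, -1], [0, 0, 0, 0, 0, 0, -1]]
  ]
}}

```text
time: 46.9
tool_pos: [0.5516, -0.0902, 0.0215]
tool_rot: [0.001, 0.473, 0.881, 0.001]
contact_force: [-0.4, 2.6, 5.5]
gripper_width: 0.08
```

Call:
{"name": "carry_out", "arguments": {
  "moves": [
    [[0, 0, 1, 0.074, 0, 0, -1], [0, 0, 1, 0.074, 0, 0, -1], [0, 0, 1, 0.074, 0, 0, -1], [0, 0, 1, 0.074, 0, 0, -1], [0, 0, 1, 0.074, 0, 0, -1], [0, 0, 0.3, 0.022, 0, 0, -1], [0, 0, 0, 0, 0, 0, -1], [0, 0, 0, 0, 0, 0, -1]]
  ]
}}

```text
time: 47.57
tool_pos: [0.5459, -0.0755, 0.0215]
tool_rot: [0.001, 0.661, 0.75, 0.002]
contact_force: [-0.1, 4.4, 6.2]
gripper_width: 0.081
```

```bash
python3 -c "
from h import *
knob((.57927,-.0704)); im,z,K,W=look('wrist','w46'); im,z,K,W=look('top'); crop(im,300,130,420,230,6,'t46')"
```

```text
t 47.57 tcp [ 0.5459 -0.0755  0.0215] xaxis yaw 97.21 z [ 0.003  0.002 -1.   ] F [-0.1  4.4  6.2] w 0.081 q [-0.27  0.05  1.92  0.    1.17 -1.97]
r 0.0338 angle 188.65 ratchet 0.772 tool-handle -1.4 F tool [ 4.4  0.5 -6.2]
```

View pics/w46.png

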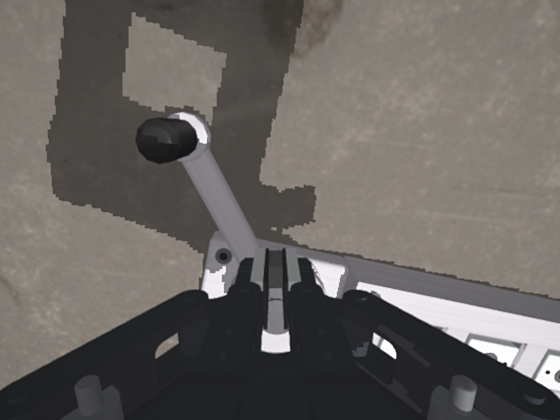

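```bash
python3 -c "
from h import *
im,z,K,W=look('wrist'); crop(im,125,95,225,175,7,'w46c')
for u,v,h in ((188,133,.045),(160,140,.082)):
  p=ray(K,W,u,v,h); d=p[:2]-[.57927,-.0704]; print(p.round(4),np.degrees(np.arctan2(d[1],d[0]))%360,np.linalg.norm(d))"
```

```text
[ 0.4848 -0.1272  0.045 ] 211.0147346283946 0.11019092042088437
[ 0.4865 -0.1276  0.082 ] 211.6569979880377 0.10896896050321876
```

View pics/w46c.png

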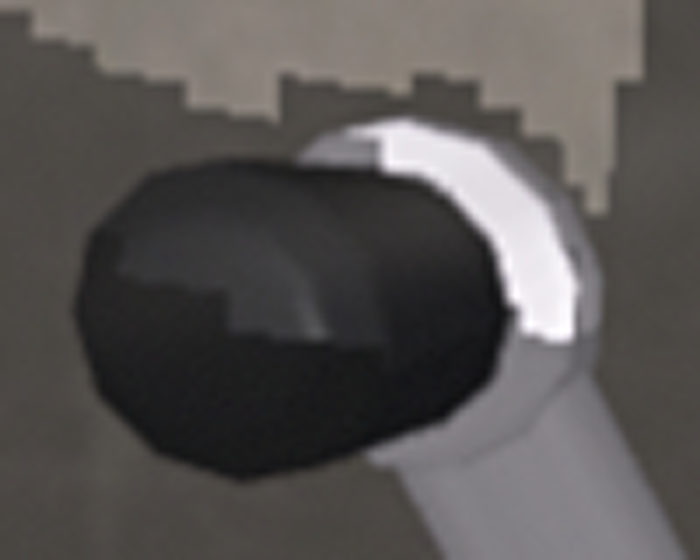

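Call:
{"name": "carry_out", "arguments": {
  "moves": [
    [[0, 0, 0.4, 0.03, 0, 0, -1], [0, 0, 0, 0, 0, 0, -1], [0, 0, 0, 0, 0, 0, -1]]
  ]
}}

```text
time: 47.97
tool_pos: [0.5457, -0.0744, 0.0214]
tool_rot: [0.0, 0.674, 0.739, 0.001]
contact_force: [-0.9, 4.4, 7.0]
gripper_width: 0.077
```

```bash
python3 -c "
from h import *
knob((.57927,-.0704)); im,z,K,W=look('wrist','w47');crop(im,125,95,225,175,7,'w47c')
for u,v,h in ((188,133,.045),(157,141,.082)):
  p=ray(K,W,u,v,h); d=p[:2]-[.57927,-.0704]; print(p.round(4),np.degrees(np.arctan2(d[1],d[0]))%360,np.linalg.norm(d))"
```

```text
t 47.97 tcp [ 0.5457 -0.0744  0.0214] xaxis yaw 95.21 z [ 0.003  0.001 -1.   ] F [-0.9  4.4  7. ] w 0.077 q [-0.27  0.05  1.92  0.    1.17 -1.93]
r 0.0338 angle 186.78 ratchet 0.74 tool-handle -1.6 F tool [ 4.5 -0.5 -7. ]
[ 0.4829 -0.124   0.045 ] 209.08116132960004 0.11023747302190745
[ 0.4851 -0.1256  0.082 ] 210.3756365651626 0.10917452037881464
```

View pics/w47c.png

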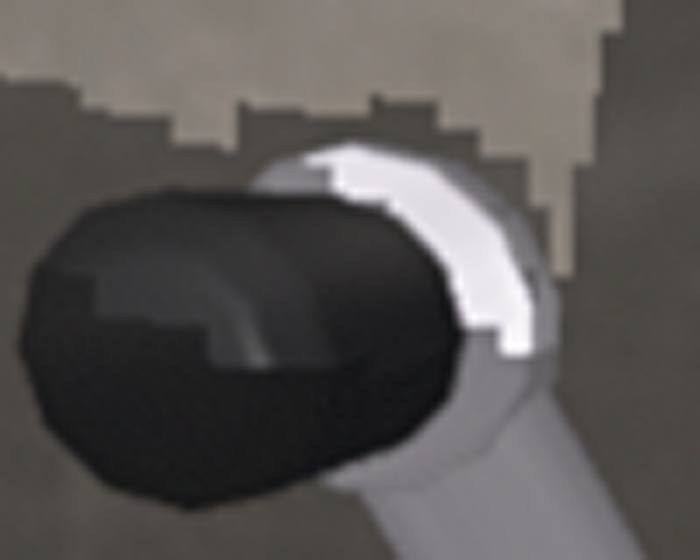

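The handle hasn't moved yet, so I nudge further until the handle follows, which marks the stop.

Call:
{"name": "carry_out", "arguments": {
  "moves": [
    [[0, 0, 0.4, 0.03, 0, 0, -1], [0, 0, 0, 0, 0, 0, -1], [0, 0, 0, 0, 0, 0, -1]]
  ]
}}

```text
time: 48.27
tool_pos: [0.5456, -0.0733, 0.0214]
tool_rot: [0.001, 0.687, 0.727, 0.001]
contact_force: [-0.2, 4.2, 6.4]
gripper_width: 0.08
```

```bash
python3 -c "
from h import *
knob((.57927,-.0704)); im,z,K,W=look('wrist','w48');crop(im,125,95,225,175,7,'w48c')"
```

```text
t 48.27 tcp [ 0.5456 -0.0733  0.0214] xaxis yaw 93.22 z [ 0.003  0.001 -1.   ] F [-0.2  4.2  6.4] w 0.08 q [-0.27  0.05  1.92  0.    1.17 -1.9 ]
r 0.0338 angle 184.95 ratchet 0.708 tool-handle -1.7 F tool [ 4.2  0.1 -6.4]
```

View pics/w48c.png

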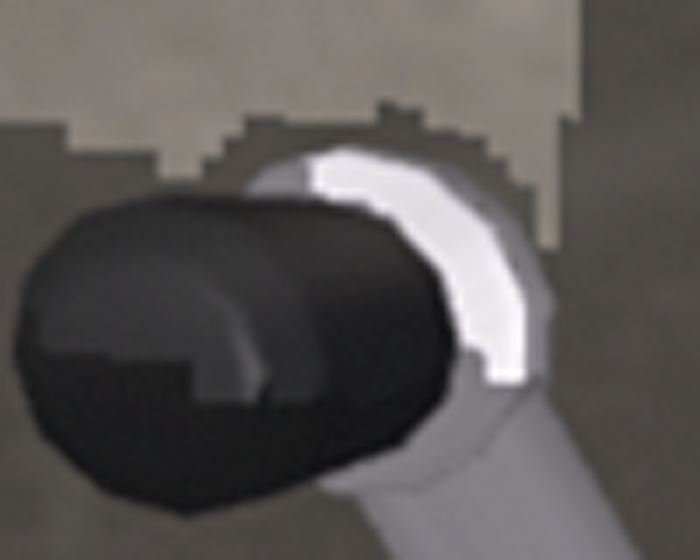

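Now the handle follows the lever, so the lever is on its tightening stop. I release and go to the knob.

Call:
{"name": "carry_out", "arguments": {
  "moves": [
    [[0, 0, 0, 0, 0, 0, 0], [0, 0, 0, 0, 0, 0, 0], [0, 0, 0, 0, 0, 0, 0], [0, 0, 0, 0, 0, -0.6, 0], [0, 0, 0, 0, 0, -0.8, 0], [0, 0, 0, 0, 0, -0.5, 0], [0, 0, -0.9, 0, 0, 0, 0], [0, 0, -0.9, 0, 0, 0, 0]]
  ]
}}

```text
time: 48.98
tool_pos: [0.5455, -0.0746, 0.0979]
tool_rot: [0.002, 0.627, 0.779, 0.001]
contact_force: [-0.8, 0.5, -0.4]
gripper_width: 0.501
```

Call:
{"name": "carry_out", "arguments": {
  "moves": [
    [[0, 0, -0.9, 0, 0, 0, 0], [0, 0, -0.9, 0, 0, 0, 0], [0, 0, -0.95, 0, 0, 0, 0], [0, 0, -0.95, 0, 0, 0, 0], [0, 0, 0, 0, 0, 0, 0], [0, 0, 0, 0, 0, 0, 0]]
  ]
}}

```text
time: 49.48
tool_pos: [0.5439, -0.0741, 0.0954]
tool_rot: [-0.0, 0.496, 0.868, -0.0]
contact_force: [0.4, -0.1, 0.4]
gripper_width: 0.503
```

```bash
python3 -c "
from h import *
plan([.4847,-.1266,.095],120.7); im,z,K,W=look('wrist','w49')"
```

```text
t 49.48 tcp [ 0.5439 -0.0741  0.0954] xaxis yaw 120.56 z [-0.001  0.    -1.   ] F [ 0.4 -0.1  0.4] w 0.503 q [-0.27 -0.05  1.88 -0.    1.31 -2.38]
turn shares [-0.01 -0.01 -0.03] shift shares (present axes) [-0.38 -1.94  0.01] shift shares in target axes [-0.37 -1.94  0.01]
```

View pics/w49.png

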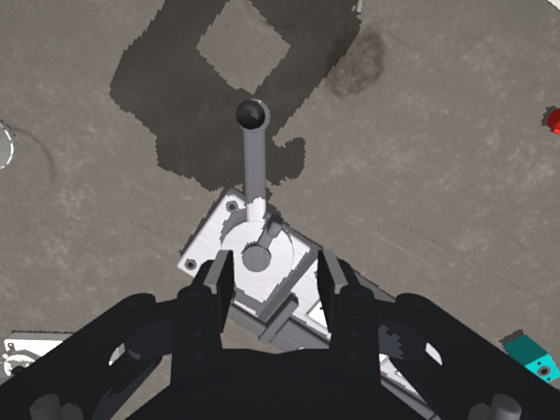

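Call:
{"name": "carry_out", "arguments": {
  "moves": [
    [[0, 0, 0, -0.09, -0.5, 0, 0], [0, 0, 0, -0.09, -0.5, 0, 0], [0, 0, 0, -0.09, -0.5, 0, 0], [0, 0, 0, -0.1, -0.44, 0, 0], [0, 0, 0, 0, 0, 0, 0], [0, 0, 0, 0, 0, 0, 0], [0, 0, 0, 0, 0, 0, 0]]
  ]
}}

```text
time: 50.12
tool_pos: [0.4855, -0.1262, 0.096]
tool_rot: [0.0, 0.495, 0.869, 0.0]
contact_force: [0.3, -0.2, -0.5]
gripper_width: 0.503
```

```bash
python3 -c "
from h import *
s,T=show(); im,z,K,W=look('wrist');crop(im,235,185,325,265,7,'w50c')
for u,v in ((275,225),(275,230),(280,230)): print(u,v,(np.linalg.inv(T)@np.append(ray(K,W,u,v,.082),1))[:2].round(4))"
```

```text
t 50.12 tcp [ 0.4855 -0.1262  0.096 ] xaxis yaw 120.65 z [ 0.001  0.    -1.   ] F [ 0.3 -0.2 -0.5] w 0.503 q [-0.4  -0.17  1.99  0.    1.32 -2.51]
275 225 [ 0.0006 -0.0054]
275 230 [ 0.0006 -0.0018]
280 230 [ 0.004  -0.0018]
```

View pics/w50c.png

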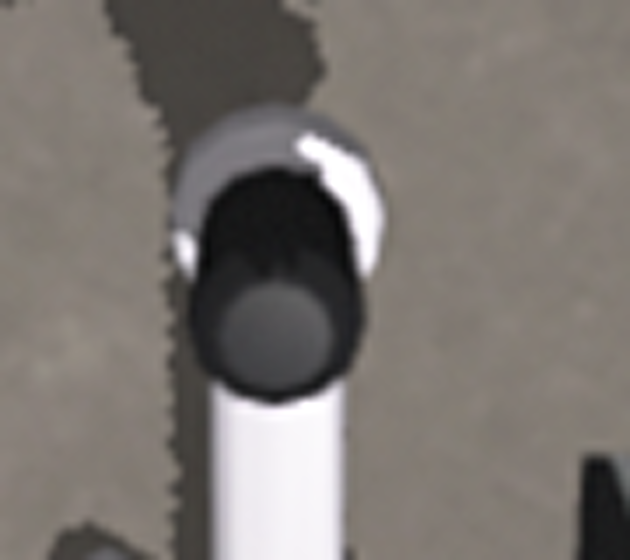

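Call:
{"name": "carry_out", "arguments": {
  "moves": [
    [[0, 0, 0, 0, -0.03, 0.4, 0], [0, 0, 0, 0, 0, 0.5, 0], [0, 0, 0, 0, 0, 0.5, 0], [0, 0, 0, 0, 0, 0.43, 0], [0, 0, 0, 0, 0, 0, 0], [0, 0, 0, 0, 0, 0, -1], [0, 0, 0, 0, 0, 0, -1], [0, 0, 0, 0, 0, 0, -1]]
  ]
}}

```text
time: 50.83
tool_pos: [0.4853, -0.1272, 0.0241]
tool_rot: [0.001, 0.495, 0.869, 0.0]
contact_force: [-0.0, 0.7, -1.7]
gripper_width: 0.184
```

Call:
{"name": "carry_out", "arguments": {
  "moves": [
    [[0, 0, 0, 0, 0, 0, -1], [0, 0, 0, 0, 0, 0, -1], [0, 0, 0, 0, 0, 0, -1]]
  ]
}}

```text
time: 51.08
tool_pos: [0.4853, -0.1272, 0.0241]
tool_rot: [0.001, 0.495, 0.869, 0.001]
contact_force: [1.8, 1.2, 1.7]
gripper_width: 0.181
```

```bash
python3 -c "
from h import *
knob((.57927,-.0704))"
```

```text
t 51.08 tcp [ 0.4853 -0.1272  0.0241] xaxis yaw 120.69 z [ 0.003 -0.    -1.   ] F [1.8 1.2 1.7] w 0.181 q [-0.41 -0.07  2.04  0.    1.17 -2.51]
r 0.1098 angle 211.15 ratchet 1.165 tool-handle -0.5 F tool [ 0.1  2.1 -1.7]
```

Call:
{"name": "carry_out", "arguments": {
  "moves": [
    [[0, 0, 0.6, 0.144, 0.004, 0, -1], [0, 0, 0.6, 0.144, 0.004, 0, -1], [0, 0, 0.6, 0.144, 0.004, 0, -1], [0, 0, 0.6, 0.144, 0.004, 0, -1], [0, 0, 0.6, 0.144, 0.004, 0, -1], [0, 0, 0.6, 0.144, 0.004, 0, -1], [0, 0, 0.6, 0.144, 0.004, 0, -1], [0, 0, 0, 0, 0, 0, -1]]
  ]
}}

```text
time: 51.75
tool_pos: [0.4713, -0.0895, 0.024]
tool_rot: [0.001, 0.645, 0.764, 0.0]
contact_force: [0.4, -1.1, 3.3]
gripper_width: 0.187
```

```bash
python3 -c "
from h import *
knob((.57927,-.0704));im,z,K,W=look('top'); crop(im,250,120,410,230,5,'t51')"
```

```text
t 51.75 tcp [ 0.4713 -0.0895  0.024 ] xaxis yaw 99.7 z [ 0.003 -0.001 -1.   ] F [ 0.4 -1.1  3.3] w 0.187 q [-0.34 -0.13  2.09 -0.    1.18 -2.08]
r 0.1096 angle 190.02 ratchet 0.796 tool-handle -0.3 F tool [-1.2  0.2 -3.3]
```

View pics/t51.png

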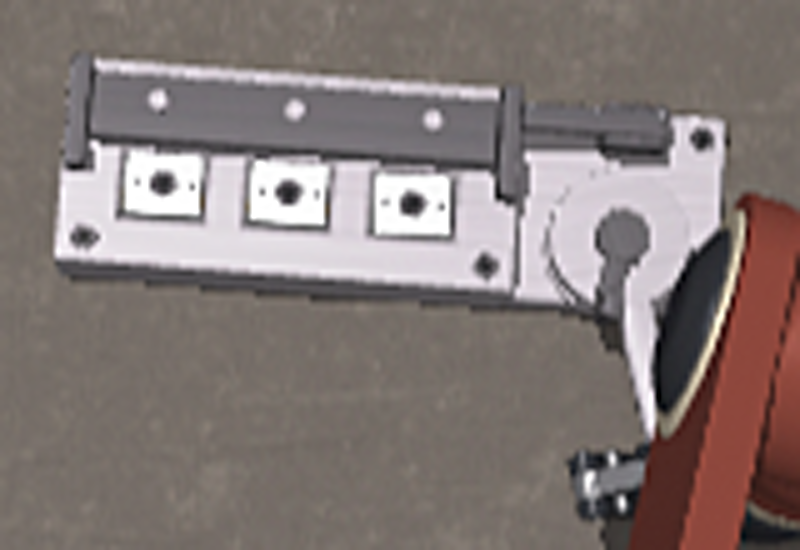

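The screw is engaged and the bar is advancing over the flush blocks. I continue.

Call:
{"name": "carry_out", "arguments": {
  "moves": [
    [[0, 0, 0.6, 0.144, 0.004, 0, -1], [0, 0, 0.6, 0.144, 0.004, 0, -1], [0, 0, 0.6, 0.144, 0.004, 0, -1], [0, 0, 0.6, 0.144, 0.004, 0, -1], [0, 0, 0.6, 0.144, 0.004, 0, -1], [0, 0, 0.6, 0.144, 0.004, 0, -1], [0, 0, 0.6, 0.144, 0.004, 0, -1], [0, 0, 0, 0, 0, 0, -1]]
  ]
}}

```text
time: 52.47
tool_pos: [0.4716, -0.0493, 0.024]
tool_rot: [0.0, 0.773, 0.634, 0.0]
contact_force: [-1.5, -0.5, 7.9]
gripper_width: 0.182
```

```bash
python3 -c "
from h import *
knob((.57927,-.0704));im,z,K,W=look('top'); crop(im,250,120,410,230,5,'t52')"
```

```text
t 52.47 tcp [ 0.4716 -0.0493  0.024 ] xaxis yaw 78.73 z [ 0.001 -0.001 -1.   ] F [-1.5 -0.5  7.9] w 0.182 q [-0.26 -0.14  2.1  -0.    1.18 -1.63]
r 0.1097 angle 168.91 ratchet 0.428 tool-handle -0.2 F tool [-0.8 -1.4 -7.9]
```

View pics/t52.png

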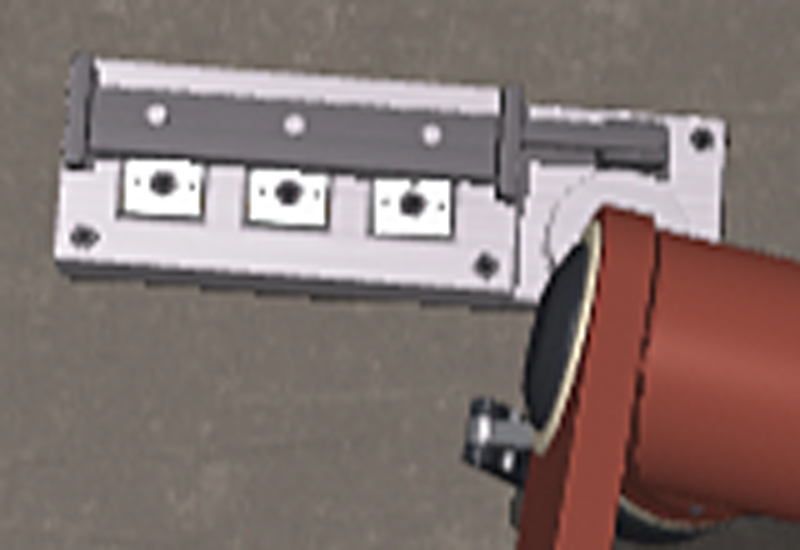

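Call:
{"name": "carry_out", "arguments": {
  "moves": [
    [[0, 0, 0.6, 0.144, 0.004, -0.02, -1], [0, 0, 0.6, 0.144, 0.004, 0, -1], [0, 0, 0.6, 0.144, 0.004, 0, -1], [0, 0, 0.6, 0.144, 0.004, 0, -1], [0, 0, 0.6, 0.144, 0.004, 0, -1], [0, 0, 0.6, 0.144, 0.004, 0, -1], [0, 0, 0.6, 0.144, 0.004, 0, -1], [0, 0, 0, 0, 0, 0, -1]]
  ]
}}

```text
time: 53.18
tool_pos: [0.4862, -0.0117, 0.024]
tool_rot: [-0.0, 0.876, 0.483, -0.0]
contact_force: [-1.3, 1.3, 5.2]
gripper_width: 0.182
```

```bash
python3 -c "
from h import *
knob((.57927,-.0704))"
```

```text
t 53.18 tcp [ 0.4862 -0.0117  0.024 ] xaxis yaw 57.76 z [-0.  0. -1.] F [-1.3  1.3  5.2] w 0.182 q [-0.18 -0.11  2.07  0.    1.18 -1.19]
r 0.1101 angle 147.78 ratchet 0.059 tool-handle -0.0 F tool [ 0.4 -1.8 -5.2]
```

Call:
{"name": "carry_out", "arguments": {
  "moves": [
    [[0, 0, 0.6, 0.144, 0.004, 0, -1], [0, 0, 0.6, 0.144, 0.004, 0, -1], [0, 0, 0.6, 0.144, 0.004, 0, -1], [0, 0, 0, 0, 0, 0, -1], [0, 0, 0, 0, 0, 0, -1]]
  ]
}}

```text
time: 53.6
tool_pos: [0.4962, 0.0021, 0.024]
tool_rot: [-0.001, 0.911, 0.414, -0.0]
contact_force: [-2.3, 3.0, 5.7]
gripper_width: 0.182
```

```bash
python3 -c "
from h import *
knob((.57927,-.0704));im,z,K,W=look('top'); crop(im,250,120,410,230,5,'t53')"
```

```text
t 53.6 tcp [0.4962 0.0021 0.024 ] xaxis yaw 48.85 z [-0.001  0.001 -1.   ] F [-2.3  3.   5.7] w 0.182 q [-0.15 -0.08  2.05  0.    1.18 -1.  ]
r 0.1103 angle 138.87 ratchet -0.096 tool-handle -0.0 F tool [ 0.8 -3.8 -5.7]
```

View pics/t53.png

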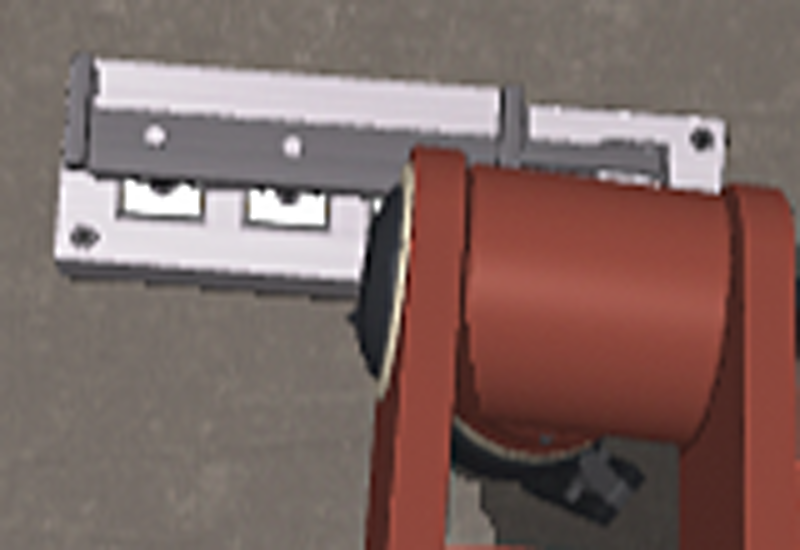

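The bar is back at its starting place. I push gently on to the tight stop.

Call:
{"name": "carry_out", "arguments": {
  "moves": [
    [[0, 0, 0.3, 0.072, 0, 0, -1], [0, 0, 0.3, 0.072, 0, 0, -1], [0, 0, 0, 0, 0, 0, -1], [0, 0, 0, 0, 0, 0, -1]]
  ]
}}

```text
time: 53.98
tool_pos: [0.4997, 0.006, 0.024]
tool_rot: [-0.0, 0.921, 0.39, -0.001]
contact_force: [-2.5, 2.5, 6.7]
gripper_width: 0.182
```

```bash
python3 -c "
from h import *
knob((.57927,-.0704))"
```

```text
t 53.98 tcp [0.4997 0.006  0.024 ] xaxis yaw 45.86 z [-0.001  0.    -1.   ] F [-2.5  2.5  6.7] w 0.182 q [-0.14 -0.07  2.04  0.    1.18 -0.94]
r 0.1103 angle 136.13 ratchet -0.144 tool-handle -0.3 F tool [ 0.  -3.5 -6.7]
```

Call:
{"name": "carry_out", "arguments": {
  "moves": [
    [[0, 0, 0.3, 0.072, 0, 0, -1], [0, 0, 0.3, 0.072, 0, 0, -1], [0, 0, 0, 0, 0, 0, -1], [0, 0, 0, 0, 0, 0, -1]]
  ]
}}

```text
time: 54.32
tool_pos: [0.5032, 0.0096, 0.024]
tool_rot: [-0.0, 0.931, 0.366, -0.001]
contact_force: [-4.9, -0.0, 8.9]
gripper_width: 0.181
```

```bash
python3 -c "
from h import *
knob((.57927,-.0704))"
```

```text
t 54.32 tcp [0.5032 0.0096 0.024 ] xaxis yaw 42.88 z [-0.003 -0.001 -1.   ] F [-4.9 -0.   8.9] w 0.181 q [-0.13 -0.06  2.03 -0.    1.18 -0.88]
r 0.1104 angle 133.54 ratchet -0.19 tool-handle -0.7 F tool [-3.7 -3.3 -8.9]
```

Call:
{"name": "carry_out", "arguments": {
  "moves": [
    [[0, 0, 0.2, 0.06, 0, 0, -1], [0, 0, 0, 0.02, 0, 0, -1], [0, 0, 0, 0, 0, 0, -1]]
  ]
}}

```text
time: 54.57
tool_pos: [0.5049, 0.0112, 0.024]
tool_rot: [-0.0, 0.934, 0.357, -0.003]
contact_force: [-8.3, -2.0, 9.7]
gripper_width: 0.183
```

```bash
python3 -c "
from h import *
knob((.57927,-.0704))"
```

```text
t 54.57 tcp [0.5049 0.0112 0.024 ] xaxis yaw 41.88 z [-0.005 -0.002 -1.   ] F [-8.3 -2.   9.7] w 0.183 q [-0.12 -0.06  2.02 -0.    1.18 -0.85]
r 0.1104 angle 132.34 ratchet -0.21 tool-handle -0.5 F tool [-7.6 -4.  -9.7]
```

Call:
{"name": "carry_out", "arguments": {
  "moves": [
    [[0, 0, 0, 0.05, 0, 0, -1], [0, 0, 0, 0, 0, 0, -1], [0, 0, 0, 0, 0, 0, -1]]
  ]
}}

```text
time: 54.82
tool_pos: [0.5059, 0.0122, 0.024]
tool_rot: [0.0, 0.934, 0.357, -0.003]
contact_force: [-9.3, -3.4, 11.0]
gripper_width: 0.182
```

```bash
python3 -c "
from h import *
knob((.57927,-.0704))"
```

```text
t 54.82 tcp [0.5059 0.0122 0.024 ] xaxis yaw 41.85 z [-0.006 -0.002 -1.   ] F [-9.3 -3.4 11. ] w 0.182 q [-0.12 -0.05  2.02 -0.    1.18 -0.85]
r 0.1105 angle 131.62 ratchet -0.223 tool-handle 0.2 F tool [ -9.3  -3.7 -10.9]
```

The tangential resistance climbed to 9 N with little motion, so the screw is at its tight stop. I unload, release and rise.

Call:
{"name": "carry_out", "arguments": {
  "moves": [
    [[0, 0, 0, -0.05, -0.01, -0.03, -1], [0, 0, 0, 0, 0, 0, -1], [0, 0, 0, 0, 0, 0, 0], [0, 0, 0, 0, 0, 0, 0], [0, 0, 0, 0, 0, 0, 0], [0, 0, 0, 0, 0, -0.5, 0], [0, 0, 0, 0, 0, -0.8, 0], [0, 0, 0, 0, 0, -0.9, 0]]
  ]
}}

```text
time: 55.48
tool_pos: [0.5043, 0.013, 0.1113]
tool_rot: [-0.001, 0.934, 0.356, -0.002]
contact_force: [0.4, -0.2, 0.3]
gripper_width: 0.498
```

Call:
{"name": "carry_out", "arguments": {
  "moves": [
    [[0, 0, -0.9, 0, -0.1, -0.7, 0], [0, 0, -0.9, 0, -0.3, -0.7, 0], [0, 0, -0.9, 0.5, -0.4, 0, 0], [0, 0, -0.9, 0.6, 0, 0, 0], [0, 0, -0.9, 0.6, 0.2, 0, 0], [0, 0, -0.9, 0.6, 0.3, 0, 0], [0, 0, 0, 0.3, 0.3, 0, 0], [0, 0, 0, 0, 0, 0, 0]]
  ]
}}

```text
time: 56.15
tool_pos: [0.5666, 0.1106, 0.1686]
tool_rot: [-0.0, 0.825, 0.565, 0.001]
contact_force: [0.3, -0.2, 1.0]
gripper_width: 0.495
```

```bash
python3 -c "
from h import *
show();im,z,K,W=look('wrist','w60');im,z,K,W=look('top'); crop(im,250,120,410,230,5,'t60');im,z,K,W=look('side'); crop(im,190,130,350,290,4,'s60')"
```

```text
t 56.15 tcp [0.5666 0.1106 0.1686] xaxis yaw 68.85 z [ 0.001  0.001 -1.   ] F [ 0.3 -0.2  1. ] w 0.495 q [ 0.06 -0.04  1.75  0.    1.43 -1.14]
```

View pics/w60.png

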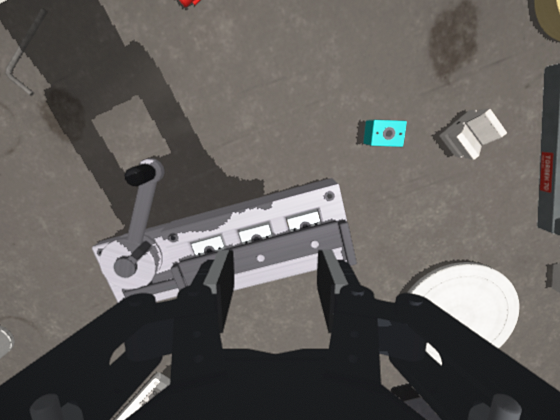

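View pics/t60.png

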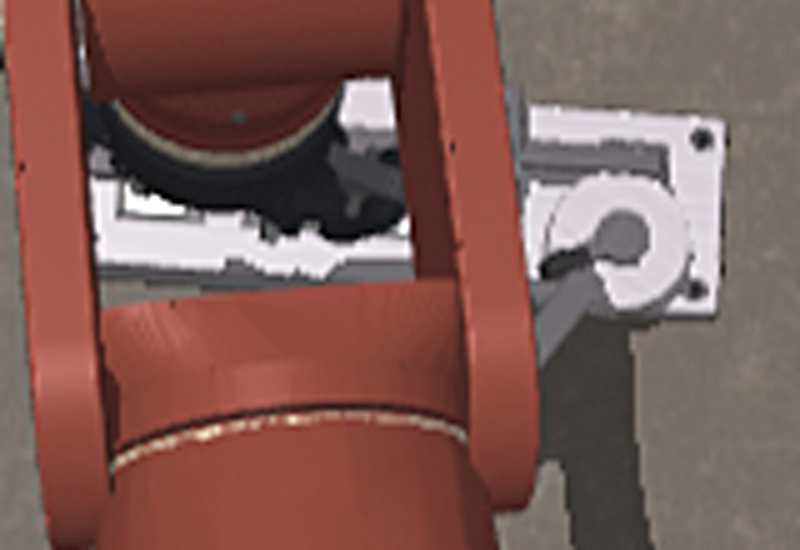

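View pics/s60.png

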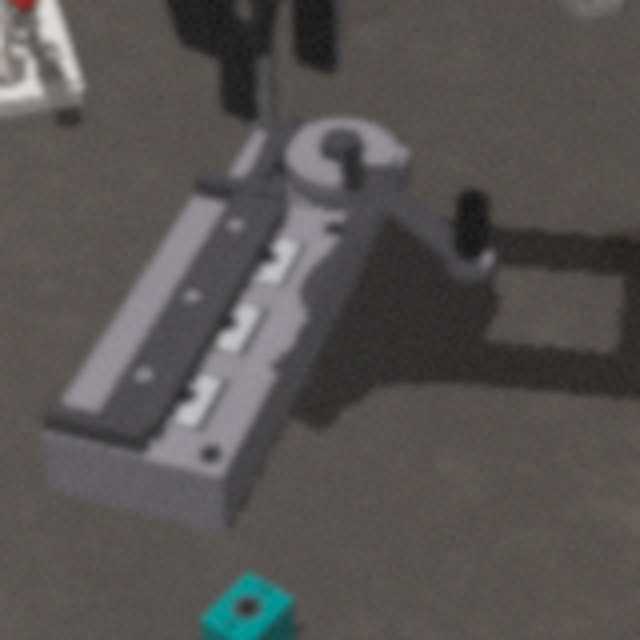

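The bar covers the far half of the flush blocks, the handle is home and the lever is on the tightening side. I move the arm clear for a final overhead check.

Call:
{"name": "carry_out", "arguments": {
  "moves": [
    [[0, 0, 0, 0.6, -0.3, -0.2, 0], [0, 0, 0, 0.8, -0.3, -0.2, 0], [0, 0, 0, 0.8, -0.3, -0.2, 0], [0, 0, 0, 0.8, -0.3, 0, 0], [0, 0, 0, 0.8, -0.3, 0, 0], [0, 0, 0, 0.8, 0, 0, 0], [0, 0, 0, 0.8, 0, 0, 0], [0, 0, 0, 0, 0, 0, 0]]
  ]
}}

```text
time: 56.97
tool_pos: [0.5872, 0.3357, 0.1921]
tool_rot: [-0.001, 0.825, 0.566, 0.0]
contact_force: [-0.3, 0.3, -0.8]
gripper_width: 0.502
```

Call:
{"name": "carry_out", "arguments": {
  "moves": [
    [[0, 0, 0, 0, 0, 0, 0], [0, 0, 0, 0, 0, 0, 0], [0, 0, 0, 0, 0, 0, 0]]
  ]
}}

```text
time: 57.22
tool_pos: [0.587, 0.3308, 0.1929]
tool_rot: [0.0, 0.826, 0.564, -0.0]
contact_force: [0.5, 0.1, 0.1]
gripper_width: 0.498
```

```bash
python3 -c "
from h import *
show();im,z,K,W=look('top','top61'); crop(im,250,120,410,230,5,'t61')
d=cv2.imread('pics/top0.png')[:,:,::-1].astype(int)
P=lambda x,y,h: ray(K,W,250+x/5-.4,120+y/5-.4,h)
crop(d.astype(np.uint8),250,120,410,230,5,'t00')
def holes(im):
    g=im[140:160,270:350].min(2)>150
    return None
"
```

```text
t 57.22 tcp [0.587  0.3308 0.1929] xaxis yaw 68.62 z [-0. -0. -1.] F [0.5 0.1 0.1] w 0.498 q [ 0.4   0.17  1.49 -0.    1.48 -0.79]
```

View pics/t61.png

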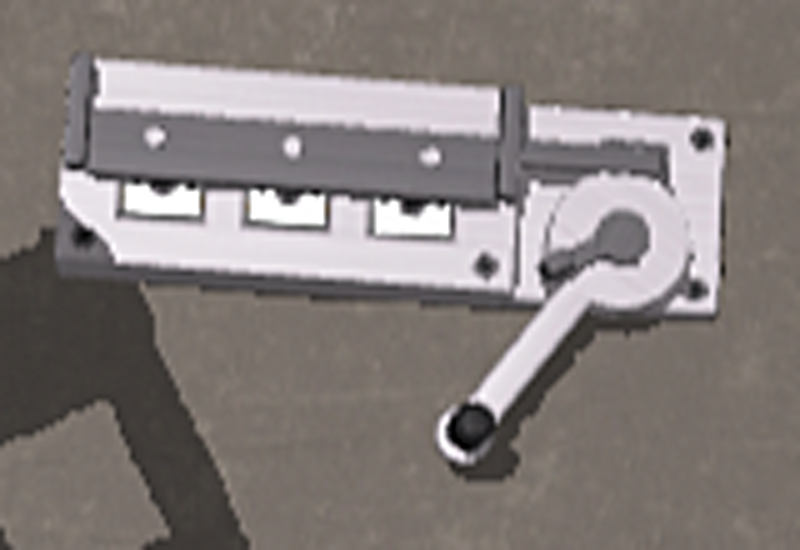

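```bash
python3 -c "
from h import *
im,z,K,W=look('top')
P=lambda x,y,h: ray(K,W,250+x/5-.4,120+y/5-.4,h)
C=P(622,237,.053)[:2]
for n,q,h in (('knob',(470,425),.082),('tab',(550,268),.065),('knob0',(482,433),.082),('tab0',(555,272),.065)):
  d=P(*q,h)[:2]-[.57927,-.0704] if 'knob' in n else P(*q,h)[:2]-C
  print(n,np.degrees(np.arctan2(d[1],d[0])).round(1))
h=[P(*q,.05) for q in ((155,136),(292,147),(430,156))]; print(np.round(h,4))
crop(im,330,155,400,215,10,'t62')"
```

```text
knob 138.6
tab 114.5
knob0 141.7
tab0 118.4
[[0.6306 0.1303 0.05  ]
 [0.6243 0.0709 0.05  ]
 [0.6189 0.0111 0.05  ]]
```

View pics/t62.png

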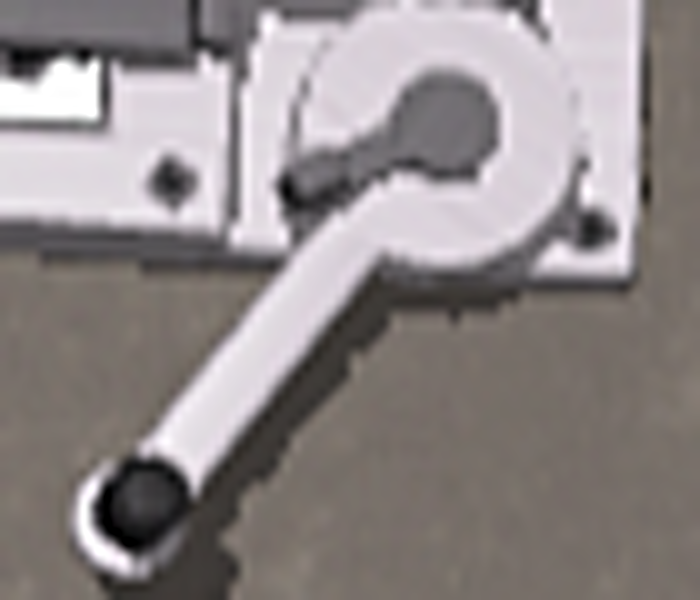

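```bash
python3 -c "
from h import *
a=cv2.cvtColor(cv2.imread('pics/top0.png'),cv2.COLOR_BGR2GRAY).astype(np.float32)
im,z,K,W=look('top'); b=cv2.cvtColor(im,cv2.COLOR_RGB2GRAY).astype(np.float32)
for n,(x0,y0,x1,y1) in {'bar':(270,138,348,154),'fixed step':(356,140,396,150)}.items():
  for r in (a,b):pass
  print(n,cv2.phaseCorrelate(a[y0:y1,x0:x1],b[y0:y1,x0:x1],cv2.createHanningWindow((x1-x0,y1-y0),cv2.CV_32F)), np.abs(a-b)[y0:y1,x0:x1].mean())
def edge(g,cols): # bar/front plate transition row, subpixel
  out=[]
  for c in cols:
    p=g[150:162,c]; d=np.abs(np.diff(p)); i=d.argmax(); w=d[max(0,i-1):i+2]; out.append(150.5+(np.arange(max(0,i-1),max(0,i-1)+len(w))*w).sum()/w.sum())
  return np.array(out)
cols=[293,295,318,320,322,343,345]
print((edge(b,cols)-edge(a,cols)).round(2))"
```

```text
bar ((0.04631043758172382, 0.06039476745416916), 1.0222513139247895) 15.454327
fixed step ((-0.019980333517718663, 0.029365370933402524), 1.0433459006249906) 6.4837847
[0.01 0.   0.02 1.23 0.02 0.52 0.02]
```

The bar is within about 0.1 mm of where it was when tight at the start, and the arm touches nothing. I hand in.

```bash
python3 -c "
from h import *
print(ticket.job_done()); show()"
```

```text
the job is handed in; nothing more can be done
None
the job is handed in; nothing more can be done
```

I finished the job in the order asked and handed it in at about 57 s. I left the turquoise and pink look-alikes alone.

**What I did:**
1. With the handle at home, I flipped the lever to its loosening stop. I swung the handle to about 1.24 rad, which drew the bar back about 20 mm and cleared all the pockets.
2. All three blocks were present, and I pressed each one home. The presses stopped at the same height with 15 to 24 N, and depth readings put every block top level with the plate to within about 1 mm.
3. I flipped the lever to its tightening stop with the handle at the far end, then swung the handle back until it resisted with about 9 N.

**Last checks:**
- **Bar:** in the top view it lies within about 0.1 mm of its tight starting position and covers the far half of the three blocks.
- **Lever:** it is on the tightening side.
- **Arm:** it stands clear and touches nothing.

**What disagreed:**
- The fingertips were about 37 to 45 mm behind the reported TCP, so my first try at pinching the lever closed on air. I allowed for this from then on.
- After I let go, the top view put the handle at about -0.1 rad, while it read about -0.22 rad in the grip. I put this down to spring-back in the free play; the bar did not move.

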